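# Ratchet open the keeper, refill the empty cassette bays, lock again

## Robot

A 7-joint arm with a two-finger parallel gripper is mounted at the origin on the work surface. World frame = base frame: x ahead of the robot, y to its left, z up, the work surface at z = 0. Lengths are in m, angles in rad, forces in N, time in s.
With the tool pointing down it reaches from about 0.35 to 0.9 m from the base axis. Payload 7.2 kg.
Tool frame: the origin (TCP) lies at the very end of the fingers, on their centre line; the grasp point (between the pads) lies 19 mm behind it; y points along the fingers, z is the direction in which the jaws open and shut, and the axes are right-handed (so a half turn about y gives the same grasp; the last joint's range is limited). The gripper opens to 88 mm and grips with 3 to 60 N. Pads are 20 mm wide; open, the fingers measure 115 mm over their backs; the gripper's body (75 mm by 178 mm) begins 61 mm behind the grasp point.
Start: joints at [1.137, 0.411, -0.013, 1.596, 0.006, 1.134, -0.082], TCP at [0.224, -0.584, 0.223] pointing down, gripper open.
Joint ranges: [-2.95, 2.95], [-0.29, 1.99], [-1.47, 1.44], [0.14, 2.54], [-1.03, 4.17], [0.13, 1.85], [-2.86, 2.86]. Speed limits (rad/s): [2.39, 2.39, 3.01, 3.01, 3.14, 3.14, 3.14].

## Interface

Orientations are given as a rotation vector (axis times angle).
In Python, from cell import manip gives the robot as it stands.
- The arm moves only by the tool play_rows, never from a script. Its argument "commands" is a list of rows, each an object with "fingers": the opening, from -1 (shut) to 1 (fully open), so that 0 is half open; "travel": the shift along the tool's x, y, z in m, a list of three; "twist": the turn about the tool's y in rad. In form: [{"fingers": fingers, "travel": [dx, dy, dz], "twist": twist}, ...]. A call has 1 to 8 rows; each row shifts and turns the commanded pose from where the row before left it, along the tool's axes as they then stand; what a row does not reach is not made up. A row lasts 1/12 s, in which the tool goes at most 41.7 mm and 7.16 degrees, less where a joint would pass 70% of its speed; a pose out of reach is approached as far as the arm can. A call with a gripper value outside its range is refused whole. The fingers move at their own pace and stop on an object; the grip force is fixed at half the most. Time passes only in rows, so rows that do not move let the fingers close. It gives the time, the measured TCP pose, the force and the opening at its end, in the units of the state.
- manip.get_state(): the state, without advancing time (a new reading comes with each control period).
- manip.capture(name): name is "side" or "top"; returns a dict with "frame" (384x512x3 uint8, blue, green, red), "fx", "fy", "cx", "cy" (pixels), "origin" and "orientation" of the camera in the world. Camera axes: x right, y up, looking along -z (the intrinsics and any distortion apply to the point x, -y, -z); pixel columns grow to the right and rows downward; lengths in m; the calibration is good to about 2 mm. A picture is of the moment at which its call begins. There is no depth.
- manip.close_job(): hands the job in, once; it reports no verdict.
The state is a dict: "time": time; "joint_pos": joint angles; "qvel": joint speeds; "joint_torque": joint torques, N m; "eef_pos": TCP position; "eef_rot": TCP orientation; "contact_force": force on the tool from outside, world axes, zero at the start; "wrist_torque": the same for the moment, N m; "gripper_width": finger opening in m.
Only numpy, scipy, OpenCV 4.12 (cv2) and the standard library are available. Lean on these libraries where they do the work, as an engineer would, in place of code of your own. Each camera call takes 0.05 s, during which the arm holds its last target.

## Task

The keeper bar of the feeder set-up fixture is locked over the cassettes: flip the ratchet's pawl lever to its releasing side and pump the handle until the keeper is fully drawn back. Then put one spare cassette from the tray into every empty bay, fully down, leaving the cassettes already loaded in their bays and the spares you do not need standing or lying in the tray. Last, flip the pawl lever over and pump the handle until the keeper is fully home again over the feet of all five cassettes, and do not shift the tape roll, screwdriver or mouse.

Things in the scene. Friction and masses are not known exactly. Their poses are not given: they have to be found in the camera images.
- loaded1_mid (a point): a tape cassette: grey plastic, upright, 60 mm tall; a foot 64 (its x) x 28 (y) x 10 mm (z) under a body 40 (x) x 28 (y) x 50 mm (z), leaving a 12 mm toe at each end; the same either way round; 120 g. This point is its centre, 30 mm above its underside; None if it is absent. This one stands in bay 1 at the start, or is absent (then bay 1 is empty). 
- loaded2_mid (a point): a tape cassette: grey plastic, upright, 60 mm tall; a foot 64 (its x) x 28 (y) x 10 mm (z) under a body 40 (x) x 28 (y) x 50 mm (z), leaving a 12 mm toe at each end; the same either way round; 120 g. This point is its centre, 30 mm above its underside; None if it is absent. This one stands in bay 2 at the start, or is absent (then bay 2 is empty). 
- loaded3_mid (a point): a tape cassette: grey plastic, upright, 60 mm tall; a foot 64 (its x) x 28 (y) x 10 mm (z) under a body 40 (x) x 28 (y) x 50 mm (z), leaving a 12 mm toe at each end; the same either way round; 120 g. This point is its centre, 30 mm above its underside; None if it is absent. This one stands in bay 3 at the start, or is absent (then bay 3 is empty). 
- loaded4_mid (a point): a tape cassette: grey plastic, upright, 60 mm tall; a foot 64 (its x) x 28 (y) x 10 mm (z) under a body 40 (x) x 28 (y) x 50 mm (z), leaving a 12 mm toe at each end; the same either way round; 120 g. This point is its centre, 30 mm above its underside; None if it is absent. This one stands in bay 4 at the start, or is absent (then bay 4 is empty). 
- loaded5_mid (a point): a tape cassette: grey plastic, upright, 60 mm tall; a foot 64 (its x) x 28 (y) x 10 mm (z) under a body 40 (x) x 28 (y) x 50 mm (z), leaving a 12 mm toe at each end; the same either way round; 120 g. This point is its centre, 30 mm above its underside; None if it is absent. This one stands in bay 5 at the start, or is absent (then bay 5 is empty). 
- spare1_mid (a point): a tape cassette: grey plastic, upright, 60 mm tall; a foot 64 (its x) x 28 (y) x 10 mm (z) under a body 40 (x) x 28 (y) x 50 mm (z), leaving a 12 mm toe at each end; the same either way round; 120 g. This point is its centre, 30 mm above its underside; None if it is absent. A spare, standing in the tray at the start. 
- spare2_mid (a point): a tape cassette: grey plastic, upright, 60 mm tall; a foot 64 (its x) x 28 (y) x 10 mm (z) under a body 40 (x) x 28 (y) x 50 mm (z), leaving a 12 mm toe at each end; the same either way round; 120 g. This point is its centre, 30 mm above its underside; None if it is absent. A spare, standing in the tray at the start. 
- spare3_mid (a point): a tape cassette: grey plastic, upright, 60 mm tall; a foot 64 (its x) x 28 (y) x 10 mm (z) under a body 40 (x) x 28 (y) x 50 mm (z), leaving a 12 mm toe at each end; the same either way round; 120 g. This point is its centre, 30 mm above its underside; None if it is absent. A spare, standing in the tray at the start. 
- bay1 (a point): bay 1 of a row of five (38 mm apart along y, bay 1 next to the ratchet), open on top. The point is the centre of a cassette seated there, 30 mm above the bay floor (60 mm above the bench). x points from the front to the keeper at the back; a cassette stands lengthwise along x, with 3 mm of play each way. Fins and stops are 8 mm high, the keeper's guides 20 mm
- bay2 (a point): bay 2 of a row of five (38 mm apart along y, bay 1 next to the ratchet), open on top. The point is the centre of a cassette seated there, 30 mm above the bay floor (60 mm above the bench). x points from the front to the keeper at the back; a cassette stands lengthwise along x, with 3 mm of play each way. Fins and stops are 8 mm high, the keeper's guides 20 mm
- bay3 (a point): bay 3 of a row of five (38 mm apart along y, bay 1 next to the ratchet), open on top. The point is the centre of a cassette seated there, 30 mm above the bay floor (60 mm above the bench). x points from the front to the keeper at the back; a cassette stands lengthwise along x, with 3 mm of play each way. Fins and stops are 8 mm high, the keeper's guides 20 mm
- bay4 (a point): bay 4 of a row of five (38 mm apart along y, bay 1 next to the ratchet), open on top. The point is the centre of a cassette seated there, 30 mm above the bay floor (60 mm above the bench). x points from the front to the keeper at the back; a cassette stands lengthwise along x, with 3 mm of play each way. Fins and stops are 8 mm high, the keeper's guides 20 mm
- bay5 (a point): bay 5 of a row of five (38 mm apart along y, bay 1 next to the ratchet), open on top. The point is the centre of a cassette seated there, 30 mm above the bay floor (60 mm above the bench). x points from the front to the keeper at the back; a cassette stands lengthwise along x, with 3 mm of play each way. Fins and stops are 8 mm high, the keeper's guides 20 mm
- keeper_edge (a point): middle of the front top edge of the keeper, a flat steel bar (196 mm along y, 26 mm deep, 5 mm thick, its top 18 mm above the bay floors) that slides along x over the back toes of all cassettes and holds them down. 24 mm behind the bay centres when locked, 40 mm when fully drawn back
- keeper (a joint): travel of the keeper, m: 0 locked, fully home over the toes (as at the start); 0.016 fully drawn back, bays free. Only the ratchet moves it, through the spindle: 6.7 mm per rad, counter-clockwise seen from above draws it back, clockwise locks; there are end stops at both ends
- ratchet_axis (a point): the vertical axis of the ratchet, on the fixture beside bay 1 (a dark steel head, 74 mm across), at mid height of the ratchet handle, 60 mm above the bench
- handle (a joint): angle of the ratchet handle, rad, -0.6 to 0.6 between stops; 0 when it points straight to the front (-x of the bays), growing counter-clockwise seen from above. Stays where left; needs 4 to 7 N at the knob when driving, half of it when free-wheeling; up to 0.35 rad of play (one tooth) as a driving stroke begins
- knob (a point): centre of the upright black knob on the end of the ratchet handle: a cylinder 24 mm in diameter and 44 mm tall (22 mm above and below this point), 160 mm from the ratchet axis, 89 mm above the bench, on a dark bar 20 mm wide; the knob does not spin
- pawl (a joint): angle of the pawl lever relative to the handle, rad, -0.45 to 0.45 (stops), counter-clockwise positive; stays where left, 3 to 4 N at the tab flips it. Above 0.35 the handle drives on its counter-clockwise swing (keeper back) and free-wheels on the return; below -0.35 it drives clockwise (locks); near 0 neither. So the tab leans to the side towards which the handle drives
- pawl_tab (a point): centre of the upright light-metal thumb tab of the pawl lever, 10 x 10 mm, its top 10 mm above this point and free for 18 mm below the top; 88 mm above the bench; 40 mm from the lever's pivot, which is on the handle's centre line 58 mm from the ratchet axis; the lever points outwards to the knob
- tray: shallow blue tray for spares, fixed to the bench, 190 (its x) x 200 mm (y), walls 4 mm thick and 16 mm high, floor 4 mm thick; origin at the centre of its underside
- tape_roll: roll of masking tape, 90 mm across, 24 mm high, lying flat; a bystander
- driver: screwdriver, 170 mm long, lying; a bystander
- mouse: black computer mouse, 105 x 60 x 34 mm; a bystander
Not all that is in view belongs to the job. What is shaped like the part that bears spare1_mid but purple is not meant. What is shaped like the part that bears loaded4_mid but purple is not meant.

How it is judged:
On the way, in this order (a step that is already met when the one before it is completed fails the run):
1. the keeper is fully drawn back (over 14 of its 16 mm) (value of joint keeper above 0.014 m), for 0.2 s.
2. every bay holds a seated cassette while the keeper is still drawn back (distance between any of loaded1_mid, spare1_mid, spare2_mid, spare3_mid and bay1 below 0.007 m and distance between any of loaded2_mid, spare1_mid, spare2_mid, spare3_mid and bay2 below 0.007 m and distance between any of loaded3_mid, spare1_mid, spare2_mid, spare3_mid and bay3 below 0.007 m and distance between any of loaded4_mid, spare1_mid, spare2_mid, spare3_mid and bay4 below 0.007 m and distance between any of loaded5_mid, spare1_mid, spare2_mid, spare3_mid and bay5 below 0.007 m and value of joint keeper above 0.013 m), for 0.3 s.
At the end, for the whole second after the job is handed in: Each of the five bays holds a cassette seated on its floor (its centre within 7 mm of the bay's point), the keeper is locked within 2 mm, unused spares are in the tray, and everything is at rest (distance between any of loaded1_mid, spare1_mid, spare2_mid, spare3_mid and bay1 below 0.007 m and distance between any of loaded2_mid, spare1_mid, spare2_mid, spare3_mid and bay2 below 0.007 m and distance between any of loaded3_mid, spare1_mid, spare2_mid, spare3_mid and bay3 below 0.007 m and distance between any of loaded4_mid, spare1_mid, spare2_mid, spare3_mid and bay4 below 0.007 m and distance between any of loaded5_mid, spare1_mid, spare2_mid, spare3_mid and bay5 below 0.007 m and ((x of spare1_mid in the frame of tray between -0.095 and 0.095 m and y of spare1_mid in the frame of tray between -0.1 and 0.1 m and z of spare1_mid in the frame of tray below 0.06 m) or distance between spare1_mid and bay1 below 0.007 m or distance between spare1_mid and bay2 below 0.007 m or distance between spare1_mid and bay3 below 0.007 m or distance between spare1_mid and bay4 below 0.007 m or distance between spare1_mid and bay5 below 0.007 m) and ((x of spare2_mid in the frame of tray between -0.095 and 0.095 m and y of spare2_mid in the frame of tray between -0.1 and 0.1 m and z of spare2_mid in the frame of tray below 0.06 m) or distance between spare2_mid and bay1 below 0.007 m or distance between spare2_mid and bay2 below 0.007 m or distance between spare2_mid and bay3 below 0.007 m or distance between spare2_mid and bay4 below 0.007 m or distance between spare2_mid and bay5 below 0.007 m) and ((x of spare3_mid in the frame of tray between -0.095 and 0.095 m and y of spare3_mid in the frame of tray between -0.1 and 0.1 m and z of spare3_mid in the frame of tray below 0.06 m) or distance between spare3_mid and bay1 below 0.007 m or distance between spare3_mid and bay2 below 0.007 m or distance between spare3_mid and bay3 below 0.007 m or distance between spare3_mid and bay4 below 0.007 m or distance between spare3_mid and bay5 below 0.007 m) and linear speed of each of loaded1, loaded2, loaded3, loaded4, loaded5, spare1, spare2, spare3 below 0.02 m/s and value of joint keeper below 0.002 m); the robot touches nothing.
It fails at once if a cassette that was already loaded is pulled out of its bay (moved over 20 mm) (distance of any of loaded1_mid, loaded2_mid, loaded3_mid, loaded4_mid, loaded5_mid from where it was at the start of the episode above 0.02 m).
It fails at once if the tape roll, screwdriver or mouse is shifted by over 30 mm (distance of any of tape_roll, driver, mouse from where it was at the start of the episode above 0.03 m).
Of loaded1, loaded2, loaded3, loaded4, loaded5 only 2 to 4 are there at a start; the rules pass over those that are not, and their reading is None.
At some moment in a run one of spare1, spare2, spare3 may be knocked a few centimetres aside while the robot is not near it.
Once in a run the grip may slacken for a moment while it holds something.
It also fails if it takes over 210 s, if anything falls off the work surface, if the arm or the gripper's body presses on something with over 40 N, if the wrist force passes 120 N, or if a joint passes its speed limit or range.

## Working session

There is one attempt and no reset: what is moved stays moved. The work goes in short steps, Python scripts to look and compute and a tool call to move; the robot and the scene stay as the last step left them, time stands still between calls to the robot, and variables do not carry over. Pictures are saved under pics/ and viewed, and the job is handed in when it is done.

Besides the shell and the picture viewer there is one more tool, called after "Call:" as name(argument=value, ...), one argument or row to a line, values as JSON. play_rows: Moves the arm, as the interface text tells. Its arguments: {"type":"object","properties":{"commands":{"type":"array","items":{"type":"object","properties":{"fingers":{"type":"number"},"travel":{"type":"array","items":{"type":"number"}},"twist":{"type":"number"}}}}},"required":["commands"]}

```bash
ls; mkdir -p pics
python3 - <<'E'
from cell import manip
import cv2
print(manip.get_state())
for n in("side","top"):
    c=manip.capture(n); cv2.imwrite(f"pics/{n}0.png",c["frame"]); c.pop("frame"); print(n,c)
E
```

```text
pics
{'time': 0.0, 'joint_pos': array([ 1.13682174,  0.41184493, -0.01273575,  1.59706447,  0.0056063 ,
        1.13428958, -0.08217755]), 'qvel': array([-6.63267758e-04, -3.52246351e-04,  6.71588952e-04, -3.55342205e-06,
        5.32181297e-04, -1.39233373e-03, -4.19303457e-05]), 'joint_torque': array([-2.89215714e-04, -5.87968612e+01,  6.41329587e-01, -2.91081601e+01,
       -5.38696256e-02,  1.82946055e-02,  1.72240893e-04]), 'eef_pos': array([ 0.22333253, -0.58318493,  0.22183484]), 'eef_rot': array([-0.37444764,  2.02352973, -2.02040181]), 'contact_force': array([0.39667918, 0.09418568, 0.01515578]), 'wrist_torque': array([-0.00011104,  0.0477905 , -0.00217529]), 'gripper_width': 0.08790738635053477}
side {'fx': 390.9041168618009, 'fy': 390.9041168618009, 'cx': 262.84199763128896, 'cy': 190.53996344873002, 'origin': array([0.21515237, 0.76731421, 1.04088566]), 'orientation': array([ 0.21018473, -0.99170466, -2.57783594])}
top {'fx': 406.6889217156129, 'fy': 406.6889217156129, 'cx': 252.90117452183648, 'cy': 193.52530750096156, 'origin': array([ 0.48825375, -0.01163102,  1.13533002]), 'orientation': array([ 0.06586259, -0.05577632, -1.5653913 ])}
```

Run:
```python
import cv2
for n in("side","top"):
    i=cv2.imread(f"pics/{n}0.png"); cv2.imwrite(f"pics/{n}0b.png",cv2.resize(i,(800,600),interpolation=cv2.INTER_CUBIC))
```

```text
(no output)
```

View pics/side0b.png

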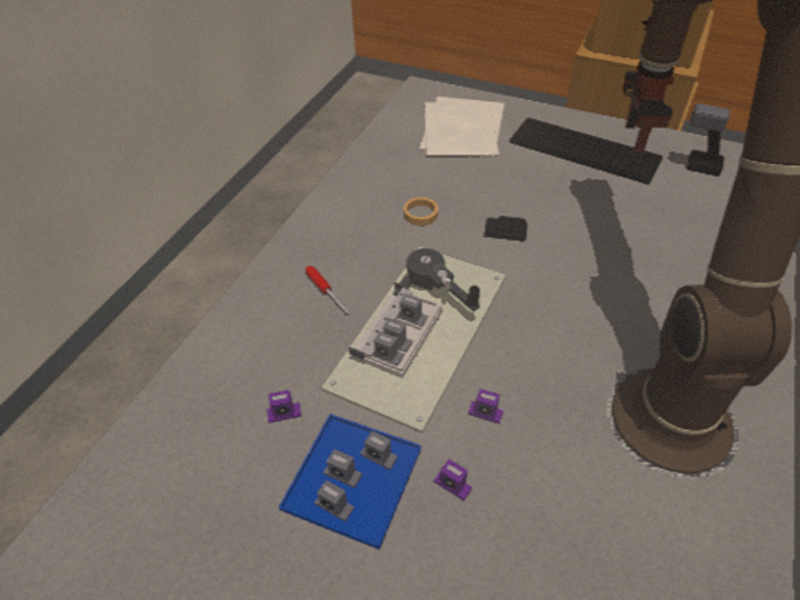

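View pics/top0b.png

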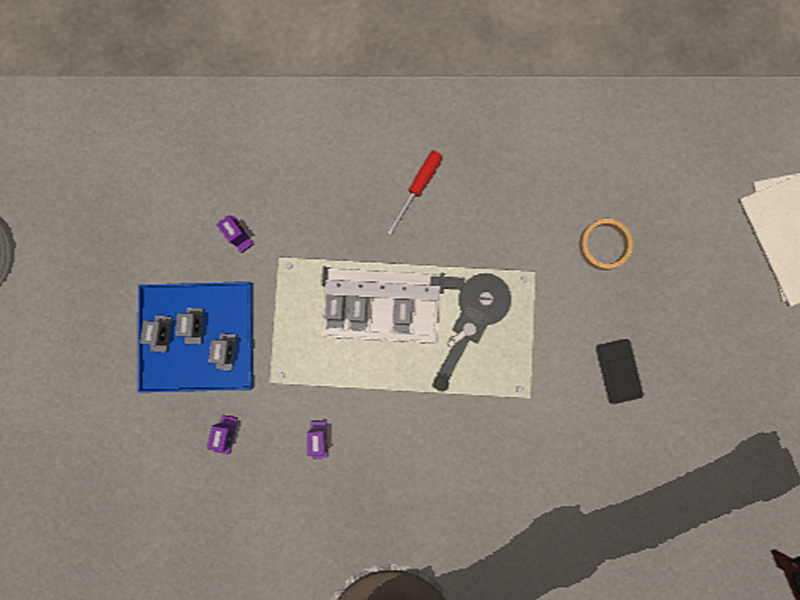

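Top view: three grey spares in the tray at (155,333), (190,326), (223,350). Three loaded cassettes are at (336,310), (357,312), (402,312). Three purple look-alikes, to be ignored, are at (235,232), (224,434), (318,440). The knob is at (441,382). Next I'll take closer crops.

```bash
cat > h.py <<'E'
import numpy as np, cv2
from scipy.spatial.transform import Rotation as R
from cell import manip
CAM={'side':dict(f=390.9041168618009,c=(262.84199763128896,190.53996344873002),o=np.array([0.21515237,0.76731421,1.04088566]),r=np.array([0.21018473,-0.99170466,-2.57783594])),
'top':dict(f=406.6889217156129,c=(252.90117452183648,193.52530750096156),o=np.array([0.48825375,-0.01163102,1.13533002]),r=np.array([0.06586259,-0.05577632,-1.5653913]))}
def proj(n,p):
    k=CAM[n]; q=R.from_rotvec(k['r']).inv().apply(np.asarray(p,float)-k['o'])
    return np.array([k['c'][0]+k['f']*q[...,0]/-q[...,2],k['c'][1]+k['f']*-q[...,1]/-q[...,2]]).T
def back(n,uv,z):
    k=CAM[n]; uv=np.asarray(uv,float)
    d=np.array([(uv[0]-k['c'][0])/k['f'],-(uv[1]-k['c'][1])/k['f'],-1]); d=R.from_rotvec(k['r']).apply(d)
    return k['o']+d*(z-k['o'][2])/d[2]
def tri(uvs,uvt):
    A=[];b=[]
    for n,uv in(('side',uvs),('top',uvt)):
        k=CAM[n]; d=np.array([(uv[0]-k['c'][0])/k['f'],-(uv[1]-k['c'][1])/k['f'],-1]); d=R.from_rotvec(k['r']).apply(d); d/=np.linalg.norm(d)
        P=np.eye(3)-np.outer(d,d); A.append(P); b.append(P@k['o'])
    return np.linalg.lstsq(np.vstack(A),np.hstack(b),rcond=None)[0]
def snap(n,name): 
    c=manip.capture(n); cv2.imwrite(f'pics/{name}.png',c['frame']); return c['frame']
def crop(img,x0,y0,x1,y1,s,name,grid=10,marks=()):
    c=cv2.resize(img[y0:y1,x0:x1],None,fx=s,fy=s,interpolation=cv2.INTER_CUBIC)
    for x in range((x0//grid+1)*grid,x1,grid):
        cv2.line(c,(int((x-x0+.5)*s),0),(int((x-x0+.5)*s),4),(0,255,255),1); cv2.putText(c,str(x),(int((x-x0+.5)*s)-10,14),0,.35,(0,255,255),1)
    for y in range((y0//grid+1)*grid,y1,grid):
        cv2.line(c,(0,int((y-y0+.5)*s)),(4,int((y-y0+.5)*s)),(0,255,255),1); cv2.putText(c,str(y),(6,int((y-y0+.5)*s)+4),0,.35,(0,255,255),1)
    for m in marks: cv2.circle(c,(int((m[0]-x0+.5)*s),int((m[1]-y0+.5)*s)),2,(0,0,255),-1)
    cv2.imwrite(f'pics/{name}.png',c)
E
python3 - <<'E'
from h import *
t=cv2.imread('pics/top0.png');s=cv2.imread('pics/side0.png')
crop(t,200,160,345,260,5.5,'tc1'); crop(t,85,175,170,255,7,'tc2'); crop(s,215,150,325,245,6.3,'sc1')
crop(s,170,250,310,355,5.7,'sc2')
E
```

```text
(no output)
```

View pics/tc1.png

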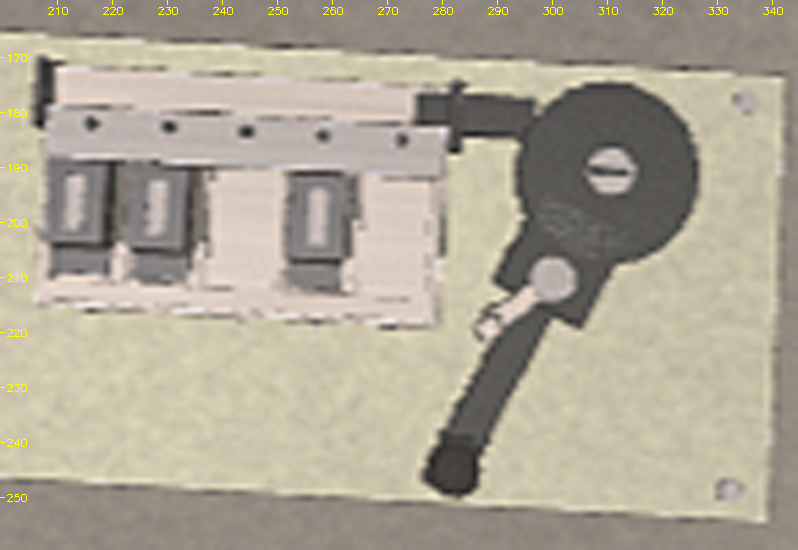

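View pics/tc2.png

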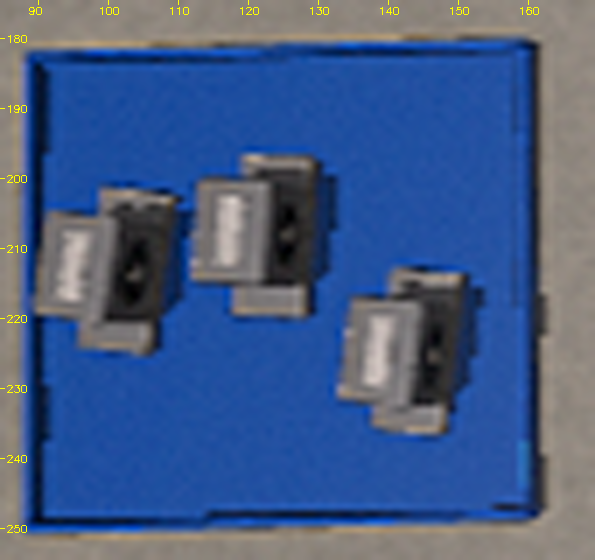

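View pics/sc1.png

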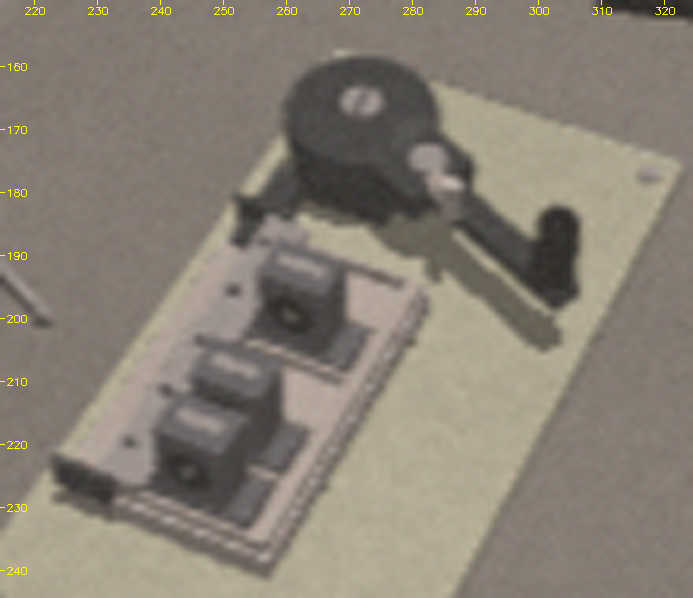

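View pics/sc2.png

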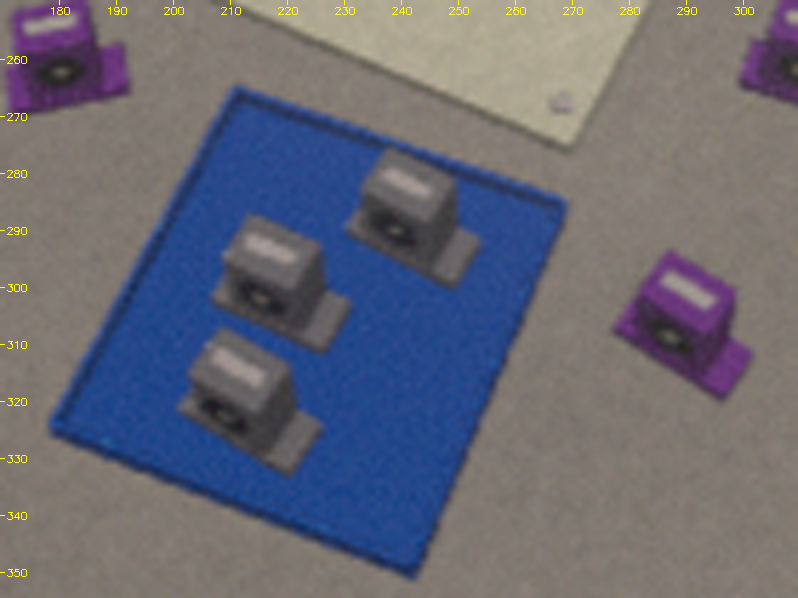

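Run:
```python
from h import *
st=manip.get_state(); print(R.from_rotvec(st['eef_rot']).as_matrix().round(3))
print('knob top',back('top',(282,245),.111), 'side',back('side',(303,185),.111))
print('axis screw tri',tri((272,165.5),(310.5,191)))
print('pivot cap tri',tri((282.5,174.5),(300,210)))
print('tab tri',tri((286,178.5),(288,219.5)))
a=back('top',(208,188),.048);b=back('top',(280,192),.048)
print('keeper front edge',a,b,np.linalg.norm(a-b),(a+b)/2,'yaw',np.arctan2(*( (a-b)[[1,0]])))
for uv in((213.5,196.5),(229,197.5),(257.5,199)): print('loaded top',back('top',uv,.09))
for uv in((260+0,0),): pass
for uv in((95,212),(117.5,207.5),(139,224.5)): print('spare top',back('top',uv,.064))
for uv in((215,292.5+0),(212,314),(241,281.5)): print('spare side',back('side',uv,.064))
print('tray',[back('top',uv,.016).round(3) for uv in((89,182),(161,180),(161,248),(88,250))])
```

```text
[[-0.934 -0.001  0.358]
 [-0.358  0.001 -0.934]
 [ 0.    -1.    -0.001]]
knob top [ 0.43898082 -0.07823975  0.111     ] side [ 0.4384438  -0.07807605  0.111     ]
axis screw tri [ 0.57764114 -0.15465545  0.07844133]
pivot cap tri [ 0.52774711 -0.12718984  0.07855435]
tab tri [ 0.50294781 -0.09418163  0.10021081]
keeper front edge [0.58703302 0.11625696 0.048     ] [ 0.57707906 -0.07708192  0.048     ] 0.19359495016288086 [0.58205604 0.01958752 0.048     ] yaw 1.5193572037347873
loaded top [0.56127421 0.09683324 0.09      ]
loaded top [0.55886471 0.05683141 0.09      ]
loaded top [ 0.55531365 -0.01662734  0.09      ]
spare top [0.52072137 0.4119843  0.064     ]
spare top [0.53286988 0.35283814 0.064     ]
spare top [0.48838421 0.29477647 0.064     ]
spare side [0.54019026 0.35135616 0.064     ]
spare side [0.51875338 0.40912509 0.064     ]
spare side [0.48894554 0.29355717 0.064     ]
tray [array([0.605, 0.451, 0.016]), array([0.612, 0.251, 0.016]), array([0.425, 0.247, 0.016]), array([0.418, 0.447, 0.016])]
```

```bash
cat >> h.py <<'E'
def pose():
    st=manip.get_state(); M=R.from_rotvec(st['eef_rot']).as_matrix()
    return st['eef_pos'],np.arctan2(M[1,0],M[0,0]),st
def go(xyz,th,n,frm=None):
    """n equal rows (tool frame) from the present pose to xyz, tool-x angle th"""
    p,a,st=pose() if frm is None else (*frm,None)
    d=(th-a+np.pi)%(2*np.pi)-np.pi; t=-d/n
    D=(xyz[0]-p[0])+1j*(xyz[1]-p[1])
    S=sum(np.exp(1j*(a-k*t)) for k in range(n)); w=D/S   # w = vx + 1j*(lateral left of tool x)
    # tool z = x cross y(down): left of tool x seen from above is +? y=-k => z = x cross -k
    v=[w.real,(p[2]-xyz[2])/n,w.imag]
    M=R.from_rotvec(manip.get_state()['eef_rot']).as_matrix()
    left=np.array([-M[1,0],M[0,0]]); s=np.sign(left@M[:2,2]); v[2]*=s
    print('now',p.round(4),round(a,3),'rows',n,'travel',np.round(v,4),'twist',round(t,4),'tot',round(abs(D),3))
def say():
    p,a,st=pose(); print('t',round(st['time'],2),p.round(4),'th',round(a,3),'F',st['contact_force'].round(1),'w',round(st['gripper_width'],4),'j',st['joint_pos'].round(2))
E
python3 - <<'E'
from h import *
go((.439,-.078,.16),2.637,16)
E
```

```text
now [ 0.2234 -0.5833  0.2219] -2.776 rows 16 travel [-0.0125  0.0039 -0.0332] twist 0.0544 tot 0.549
```

Call:
play_rows(
  commands=[
    {"fingers":-0.05,"travel":[-0.0125,0.0039,-0.0332],"twist":0.0544},
    {"fingers":-0.05,"travel":[-0.0125,0.0039,-0.0332],"twist":0.0544},
    {"fingers":-0.05,"travel":[-0.0125,0.0039,-0.0332],"twist":0.0544},
    {"fingers":-0.05,"travel":[-0.0125,0.0039,-0.0332],"twist":0.0544},
    {"fingers":-0.05,"travel":[-0.0125,0.0039,-0.0332],"twist":0.0544},
    {"fingers":-0.05,"travel":[-0.0125,0.0039,-0.0332],"twist":0.0544},
    {"fingers":-0.05,"travel":[-0.0125,0.0039,-0.0332],"twist":0.0544},
    {"fingers":-0.05,"travel":[-0.0125,0.0039,-0.0332],"twist":0.0544},
  ],
)

```text
time: 0.77
eef_pos: [0.2748, -0.305, 0.1912]
eef_rot: [-0.079, -2.184, 2.184]
contact_force: [0.4, 0.7, -0.1]
gripper_width: 0.0421
```

Call:
play_rows(
  commands=[
    {"fingers":-0.05,"travel":[-0.0125,0.0039,-0.0332],"twist":0.0544},
    {"fingers":-0.05,"travel":[-0.0125,0.0039,-0.0332],"twist":0.0544},
    {"fingers":-0.05,"travel":[-0.0125,0.0039,-0.0332],"twist":0.0544},
    {"fingers":-0.05,"travel":[-0.0125,0.0039,-0.0332],"twist":0.0544},
    {"fingers":-0.05,"travel":[-0.0125,0.0039,-0.0332],"twist":0.0544},
    {"fingers":-0.05,"travel":[-0.0125,0.0039,-0.0332],"twist":0.0544},
    {"fingers":-0.05,"travel":[-0.0125,0.0039,-0.0332],"twist":0.0544},
    {"fingers":-0.05,"travel":[-0.0125,0.0039,-0.0332],"twist":0.0544},
  ],
)

```text
time: 1.43
eef_pos: [0.4393, -0.076, 0.16]
eef_rot: [-0.502, -1.937, 1.937]
contact_force: [0.5, -0.9, 1.0]
gripper_width: 0.0416
```

Run:
```python
from h import *
say(); go((.439,-.078,.16),2.637,2)
t=snap('top','t1');s=snap('side','s1')
crop(t,230,170,345,260,6,'t1c',marks=[proj('top',pose()[0])]);crop(s,225,110,345,205,6,'s1c',marks=[proj('side',pose()[0])])
```

```text
t 1.43 [ 0.4393 -0.076   0.16  ] th 2.634 F [ 0.5 -0.9  1. ] w 0.0416 j [ 0.38  0.2  -0.35  2.07  0.09  0.89 -2.11]
now [ 0.4393 -0.076   0.16  ] 2.634 rows 2 travel [-0.0003  0.      0.001 ] twist -0.0013 tot 0.002
```

View pics/t1c.png

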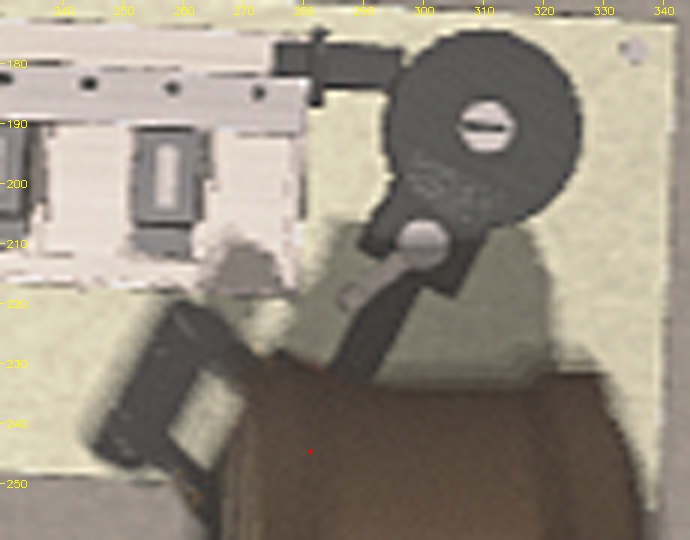

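View pics/s1c.png

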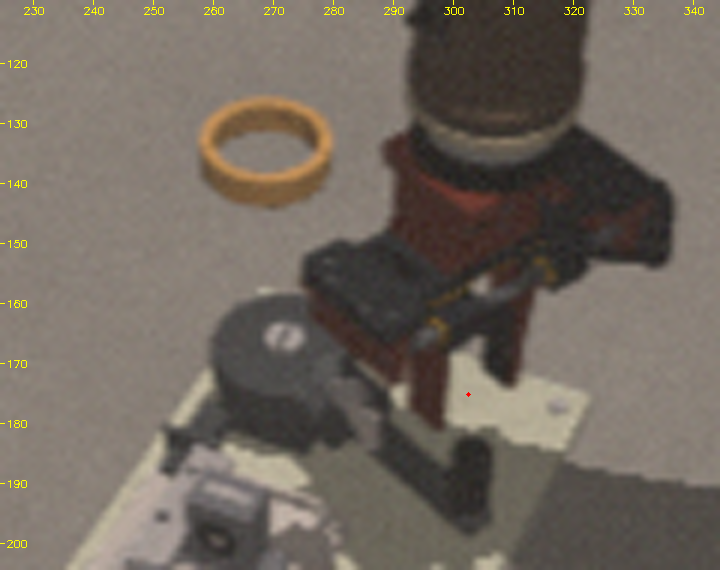

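Fingers straddle the knob (side view, knob at about (303,183)). I'll descend and narrow the opening.

Call:
play_rows(
  commands=[
    {"fingers":-0.05,"travel":[-0.0003,0.016,0.001],"twist":0},
    {"fingers":-0.05,"travel":[-0.0003,0.022,0.001],"twist":0},
    {"fingers":-0.05,"travel":[0,0.022,0],"twist":0},
    {"fingers":-0.05,"travel":[0,0.02,0],"twist":0},
    {"fingers":-0.28,"travel":[0,0,0],"twist":0},
    {"fingers":-0.28,"travel":[0,0,0],"twist":0},
  ],
)

```text
time: 2.03
eef_pos: [0.4372, -0.08, 0.0797]
eef_rot: [-0.496, -1.937, 1.938]
contact_force: [0.6, -0.3, 0.7]
gripper_width: 0.0332
```

```bash
cat >> h.py <<'E'
AX=np.array([.5776,-.1547]); YAW=-.0514
def arc(hd,n,rad=.159,z=.079):
    th=np.pi+YAW+hd; q=AX+rad*np.array([np.cos(th),np.sin(th)]); go((q[0],q[1],z),th,n)
E
python3 - <<'E'
from h import *
say(); d=pose()[0][:2]-AX; print(np.hypot(*d),np.arctan2(d[1],d[0])%(2*np.pi)-np.pi-YAW)
arc(.58,11)
E
```

```text
t 2.03 [ 0.4372 -0.08    0.0797] th 2.637 F [ 0.6 -0.3  0.7] w 0.0332 j [ 0.35  0.33 -0.33  2.14  0.16  0.69 -2.16]
0.15904803886767366 -0.43769988048156716
now [ 0.4372 -0.08    0.0797] 2.637 rows 11 travel [-0.0008  0.0001  0.0147] twist -0.0939 tot 0.155
```

Call:
play_rows(
  commands=[
    {"fingers":-0.28,"travel":[-0.0008,0,0.0147],"twist":-0.094},
    {"fingers":-0.28,"travel":[-0.0008,0,0.0147],"twist":-0.094},
    {"fingers":-0.28,"travel":[-0.0008,0,0.0147],"twist":-0.094},
    {"fingers":-0.28,"travel":[-0.0008,0,0.0147],"twist":-0.094},
  ],
)

```text
time: 2.37
eef_pos: [0.4205, -0.1356, 0.0816]
eef_rot: [-0.134, -2.158, 2.158]
contact_force: [0.7, 2.8, -2.7]
gripper_width: 0.0314
```

Run:
```python
from h import *
say(); d=pose()[0][:2]-AX; print(np.hypot(*d),np.arctan2(d[1],d[0])%(2*np.pi)-np.pi-YAW)
arc(.58,7)
```

```text
t 2.37 [ 0.4205 -0.1356  0.0816] th 3.019 F [ 0.7  2.8 -2.7] w 0.0314 j [ 0.54  0.33 -0.39  2.15  0.19  0.7  -1.68]
0.15824903750592345 -0.06938773322782021
now [ 0.4205 -0.1356  0.0816] 3.019 rows 7 travel [-0.0006  0.0004  0.0147] twist -0.0931 tot 0.101
```

Call:
play_rows(
  commands=[
    {"fingers":-0.28,"travel":[-0.0007,0,0.0147],"twist":-0.094},
    {"fingers":-0.28,"travel":[-0.0007,0,0.0147],"twist":-0.094},
    {"fingers":-0.28,"travel":[-0.0007,0,0.0147],"twist":-0.094},
    {"fingers":-0.28,"travel":[-0.0007,0,0.0147],"twist":-0.094},
    {"fingers":-0.28,"travel":[-0.0007,0,0.0147],"twist":-0.094},
    {"fingers":-0.28,"travel":[-0.0007,0,0.0147],"twist":-0.094},
    {"fingers":-0.28,"travel":[-0.0007,0,0.0147],"twist":-0.094},
    {"fingers":-0.28,"travel":[0,0,0],"twist":0},
  ],
)

```text
time: 3.03
eef_pos: [0.4416, -0.2377, 0.0817]
eef_rot: [-0.521, 1.92, -1.924]
contact_force: [-0.1, -0.1, -0.4]
gripper_width: 0.0319
```

Run:
```python
from h import *
say(); d=pose()[0][:2]-AX; print(np.hypot(*d),np.arctan2(d[1],d[0])%(2*np.pi)-np.pi-YAW)
```

```text
t 3.03 [ 0.4416 -0.2377  0.0817] th -2.611 F [-0.1 -0.1 -0.4] w 0.0319 j [ 0.8   0.43 -0.5   2.01  0.29  0.77 -0.91]
0.15934457997017396 0.5995818857893286
```

```bash
cat >> h.py <<'E'
def tabpt(handle,lever,off,rad=.040):
    a=np.pi+YAW+handle; P=AX+.058*np.array([np.cos(a),np.sin(a)]); b=a+lever
    u=np.array([np.cos(b),np.sin(b)]); c=np.array([u[1],-u[0]])
    return P+rad*u+off*c, b   # off >0: clockwise side
E
python3 - <<'E'
from h import *
p,th,_=pose(); q,b=tabpt(.58,-.45,.032); print(q,b)
go((q[0],q[1],.15),b,6,frm=((p[0],p[1],.15),th))
E
```

```text
[ 0.48512707 -0.15519041] 3.220192653589793Traceback (most recent call last):
  File "<stdin>", line 3, in <module>
  File "h.py", line 42, in go
    print('now',p.round(4),round(a,3),'rows',n,'travel',np.round(v,4),'twist',round(t,4),'tot',round(abs(D),3))
                ^^^^^^^
AttributeError: 'tuple' object has no attribute 'round'. Did you mean: 'count'?
```

```bash
sed -i "s/    p,a,st=pose() if frm is None else (\*frm,None)/    p,a,st=pose() if frm is None else (np.array(frm[0]),frm[1],None)/" h.py
python3 - <<'E'
from h import *
p,th,_=pose(); q,b=tabpt(.58,-.45,.032); print(q,b)
go((q[0],q[1],.15),b,6,frm=((p[0],p[1],.15),th))
E
```

```text
[ 0.48512707 -0.15519041] 3.220192653589793
now [ 0.4416 -0.2377  0.15  ] -2.611 rows 6 travel [-0.0115  0.     -0.0106] twist 0.0753 tot 0.093
```

Call:
play_rows(
  commands=[
    {"fingers":-0.1,"travel":[0,-0.022,0],"twist":0},
    {"fingers":-0.1,"travel":[0,-0.046,0],"twist":0},
    {"fingers":-1,"travel":[-0.0115,0,-0.0106],"twist":0.0753},
    {"fingers":-1,"travel":[-0.0115,0,-0.0106],"twist":0.0753},
    {"fingers":-1,"travel":[-0.0115,0,-0.0106],"twist":0.0753},
    {"fingers":-1,"travel":[-0.0115,0,-0.0106],"twist":0.0753},
    {"fingers":-1,"travel":[-0.0115,0,-0.0106],"twist":0.0753},
    {"fingers":-1,"travel":[-0.0115,0,-0.0106],"twist":0.0753},
  ],
)

```text
time: 3.7
eef_pos: [0.4844, -0.1512, 0.1453]
eef_rot: [-0.076, 2.184, -2.186]
contact_force: [0.5, -0.1, -1.3]
gripper_width: 0.0031
```

Run:
```python
from h import *
say()
t=snap('top','t2');s=snap('side','s2')
P=pose()[0]
mk=lambda n:[proj(n,P),proj(n,[*tabpt(.58,-.45,0)[0],.098]),proj(n,[*(AX+.16*np.array([np.cos(3.67),np.sin(3.67)])),.111])]
crop(t,250,170,345,260,7,'t2c',marks=mk('top'));crop(s,245,120,345,205,7,'s2c',marks=mk('side'))
```

```text
t 3.7 [ 0.4844 -0.1512  0.1453] th -3.071 F [ 0.5 -0.1 -1.3] w 0.0031 j [ 0.6   0.34 -0.47  1.94  0.2   0.9  -1.48]
```

View pics/t2c.png

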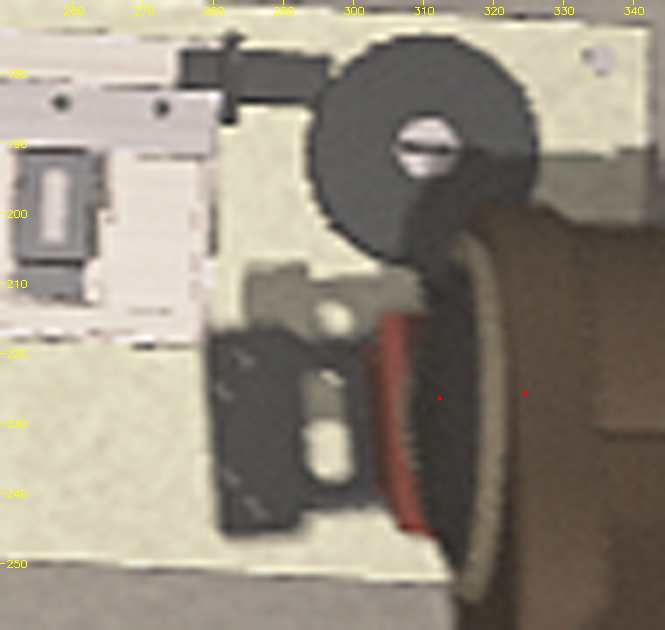

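View pics/s2c.png

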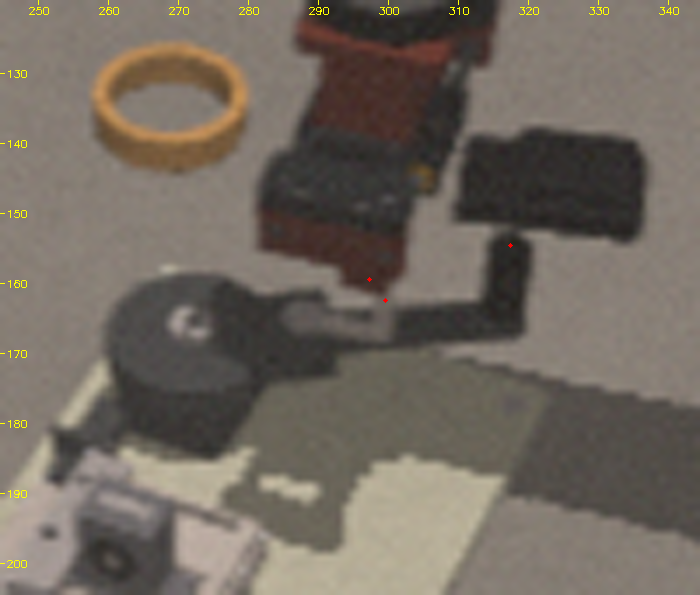

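Call:
play_rows(
  commands=[
    {"fingers":-1,"travel":[0,0.02,0],"twist":0},
    {"fingers":-1,"travel":[0,0.022,0],"twist":0},
    {"fingers":-1,"travel":[0,0.018,0],"twist":0},
    {"fingers":-1,"travel":[0,0,0],"twist":0},
  ],
)

```text
time: 4.13
eef_pos: [0.4815, -0.1526, 0.0817]
eef_rot: [-0.09, 2.185, -2.183]
contact_force: [-1.2, 0.3, 0.0]
gripper_width: 0.0002
```

Run:
```python
from h import *
say(); 
q,b=tabpt(.58,-.45,.0185); go((*q,.085),b,3)
q2,b2=tabpt(.58,.45,.0185); go((*q2,.085),b2,9,frm=((*q,.085),b))
```

```text
t 4.13 [ 0.4815 -0.1526  0.0817] th -3.064 F [-1.2  0.3  0. ] w 0.0002 j [ 0.57  0.43 -0.44  2.    0.26  0.77 -1.52]
now [ 0.4815 -0.1526  0.0817] -3.064 rows 3 travel [-0.0011 -0.0011  0.0055] twist -0.0003 tot 0.017
now [ 0.4862 -0.1686  0.085 ] 3.22 rows 9 travel [0.0016 0.     0.0041] twist -0.1 tot 0.038
```

Call:
play_rows(
  commands=[
    {"fingers":-1,"travel":[-0.0011,-0.0008,0.0055],"twist":0},
    {"fingers":-1,"travel":[-0.0011,-0.0008,0.0055],"twist":0},
    {"fingers":-1,"travel":[-0.0011,-0.0008,0.0055],"twist":0},
    {"fingers":-1,"travel":[0.0016,0,0.0041],"twist":-0.1},
    {"fingers":-1,"travel":[0.0016,0,0.0041],"twist":-0.1},
    {"fingers":-1,"travel":[0.0016,0,0.0041],"twist":-0.1},
    {"fingers":-1,"travel":[0.0016,0,0.0041],"twist":-0.1},
    {"fingers":-1,"travel":[0.0016,0,0.0041],"twist":-0.1},
  ],
)

```text
time: 4.8
eef_pos: [0.4874, -0.1907, 0.0877]
eef_rot: [-0.565, 1.889, -1.891]
contact_force: [-0.7, 3.1, 1.4]
gripper_width: 0.0006
```

Call:
play_rows(
  commands=[
    {"fingers":-1,"travel":[0.0016,0,0.0041],"twist":-0.1},
    {"fingers":-1,"travel":[0.0016,0,0.0041],"twist":-0.1},
    {"fingers":-1,"travel":[0.0016,0,0.0041],"twist":-0.1},
    {"fingers":-1,"travel":[0.0016,0,0.0041],"twist":-0.1},
    {"fingers":-1,"travel":[0,0,0],"twist":0},
  ],
)

```text
time: 5.22
eef_pos: [0.4932, -0.208, 0.0873]
eef_rot: [-0.869, 1.628, -1.63]
contact_force: [0.1, 0.1, -0.2]
gripper_width: 0.0007
```

Run:
```python
from h import *
say(); q,b=tabpt(.58,.45,.0185); print(q,b)
s=snap('side','s3')
crop(s,245,120,345,205,7,'s3c',marks=[proj('side',[*tabpt(.58,.45,0)[0],.098])])
```

```text
t 5.22 [ 0.4932 -0.208   0.0873] th -2.161 F [ 0.1  0.1 -0.2] w 0.0007 j [ 0.8   0.5  -0.64  1.92  0.4   0.85 -0.64]
[ 0.48983904 -0.2068131 ] 4.120192653589793
```

View pics/s3c.png

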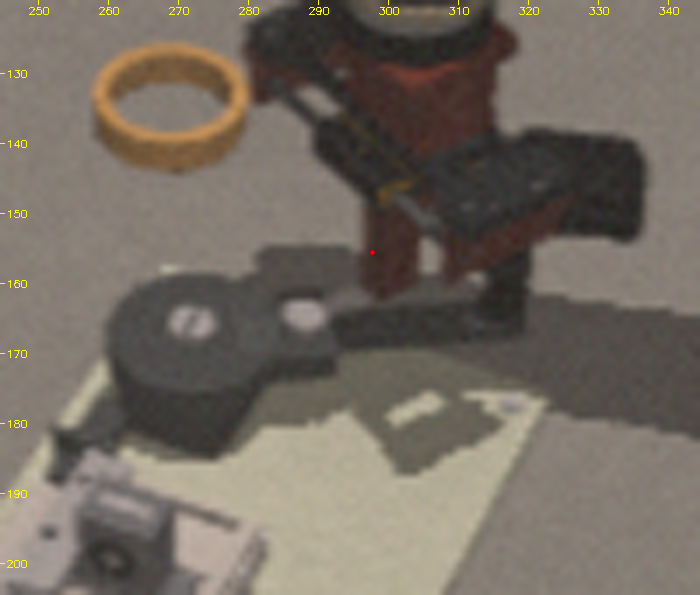

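Call:
play_rows(
  commands=[
    {"fingers":-1,"travel":[0.0,0,0.002],"twist":0},
    {"fingers":-1,"travel":[0,0,0.002],"twist":0},
    {"fingers":-1,"travel":[0,0,0],"twist":0},
  ],
)

```text
time: 5.52
eef_pos: [0.4957, -0.2092, 0.0865]
eef_rot: [-0.867, 1.633, -1.633]
contact_force: [-3.0, 0.6, 1.7]
gripper_width: 0.0007
```

Call:
play_rows(
  commands=[
    {"fingers":-1,"travel":[0.0,0,0.002],"twist":0},
    {"fingers":-1,"travel":[0,0,0],"twist":0},
  ],
)

```text
time: 5.68
eef_pos: [0.4972, -0.2101, 0.0861]
eef_rot: [-0.868, 1.633, -1.632]
contact_force: [-3.6, 0.8, 1.3]
gripper_width: 0.0006
```

Run:
```python
from h import *
say()
p,th,_=pose(); h=np.pi+YAW+.58; q=AX+.16*np.array([np.cos(h),np.sin(h)]); print(q)
go((*q,.15),h,6,frm=((p[0],p[1],.15),th))
```

```text
t 5.68 [ 0.4972 -0.2101  0.0861] th -2.165 F [-3.6  0.8  1.3] w 0.0006 j [ 0.8   0.51 -0.64  1.91  0.4   0.85 -0.64]
[ 0.43943776 -0.23539199]
now [ 0.4972 -0.2101  0.15  ] -2.165 rows 6 travel [ 0.0099  0.     -0.0039] twist 0.0747 tot 0.063
```

Call:
play_rows(
  commands=[
    {"fingers":-1,"travel":[0.0,0,0.002],"twist":0},
    {"fingers":-1,"travel":[0,0,0.002],"twist":0},
    {"fingers":-1,"travel":[0,0,0],"twist":0},
  ],
)

```text
time: 5.93
eef_pos: [0.4986, -0.2112, 0.0857]
eef_rot: [-0.872, 1.636, -1.629]
contact_force: [-10.6, 2.8, 7.3]
gripper_width: 0.0002
```

Stop reached. I'll back off and rise.

Call:
play_rows(
  commands=[
    {"fingers":-1,"travel":[0,0,-0.012],"twist":0},
    {"fingers":-1,"travel":[0,-0.03,0],"twist":0},
    {"fingers":-1,"travel":[0,-0.034,0],"twist":0},
    {"fingers":-0.1,"travel":[0.0099,0,-0.002],"twist":0.0747},
    {"fingers":-0.1,"travel":[0.0099,0,-0.002],"twist":0.0747},
    {"fingers":-0.1,"travel":[0.0099,0,-0.002],"twist":0.0747},
    {"fingers":-0.1,"travel":[0.0099,0,-0.002],"twist":0.0747},
    {"fingers":-0.1,"travel":[0.0099,0,-0.002],"twist":0.0747},
  ],
)

```text
time: 6.6
eef_pos: [0.4513, -0.2355, 0.1507]
eef_rot: [-0.579, 1.877, -1.88]
contact_force: [-1.1, -0.8, -0.3]
gripper_width: 0.0302
```

Run:
```python
from h import *
say(); arc(.58,2,z=.15,rad=.16)
s=snap('side','s4'); P=pose()[0]
crop(s,245,120,345,205,7,'s4c',marks=[proj('side',[*tabpt(.58,.45,0)[0],.098]),proj('side',P)])
```

```text
t 6.6 [ 0.4513 -0.2355  0.1507] th -2.541 F [-1.1 -0.8 -0.3] w 0.0302 j [ 0.88  0.36 -0.61  1.93  0.25  0.93 -0.82]
now [ 0.4513 -0.2355  0.1507] -2.541 rows 2 travel [ 0.0049  0.0004 -0.0033] twist 0.0359 tot 0.012
```

View pics/s4c.png

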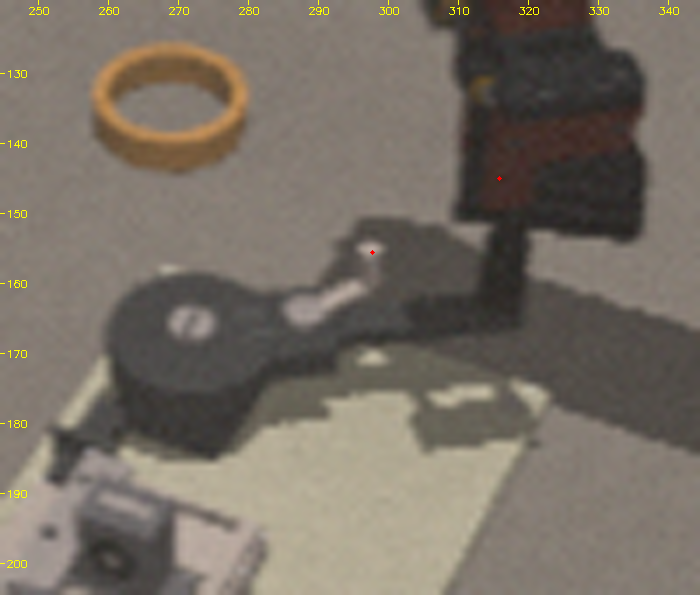

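Tab is at the predicted +0.45 position. Now I'll go to the knob.

Call:
play_rows(
  commands=[
    {"fingers":-0.05,"travel":[0.0049,0,-0.0033],"twist":0.036},
    {"fingers":-0.05,"travel":[0.0049,0,-0.0033],"twist":0.036},
    {"fingers":-0.05,"travel":[0,0,0],"twist":0},
  ],
)

```text
time: 6.9
eef_pos: [0.4386, -0.2346, 0.1505]
eef_rot: [-0.523, 1.921, -1.922]
contact_force: [-1.0, 1.0, -1.6]
gripper_width: 0.0415
```

Run:
```python
from h import *
say(); arc(.58,2,z=.15,rad=.16)
```

```text
t 6.9 [ 0.4386 -0.2346  0.1505] th -2.61 F [-1.   1.  -1.6] w 0.0415 j [ 0.89  0.34 -0.6   1.95  0.24  0.92 -0.87]
now [ 0.4386 -0.2346  0.1505] -2.61 rows 2 travel [-0.0002  0.0002  0.0005] twist 0.0015 tot 0.001
```

Descend, narrow, then free-wheel to -0.6.

Call:
play_rows(
  commands=[
    {"fingers":-0.05,"travel":[0,0.018,0.0005],"twist":0},
    {"fingers":-0.05,"travel":[0,0.026,0],"twist":0},
    {"fingers":-0.05,"travel":[0,0.024,0],"twist":0},
    {"fingers":-0.28,"travel":[0,0.002,0],"twist":0},
    {"fingers":-0.28,"travel":[0,0,0],"twist":0},
  ],
)

```text
time: 7.32
eef_pos: [0.4391, -0.2349, 0.0796]
eef_rot: [-0.526, 1.922, -1.919]
contact_force: [0.5, -2.2, -1.7]
gripper_width: 0.0331
```

Run:
```python
from h import *
say(); arc(-.59,12)
```

```text
t 7.32 [ 0.4391 -0.2349  0.0796] th -2.607 F [ 0.5 -2.2 -1.7] w 0.0331 j [ 0.84  0.44 -0.55  2.01  0.33  0.78 -0.94]
now [ 0.4391 -0.2349  0.0796] -2.607 rows 12 travel [-0.0009  0.     -0.0155] twist 0.098 tot 0.176
```

Call:
play_rows(
  commands=[
    {"fingers":-0.28,"travel":[-0.0009,0,-0.0155],"twist":0.098},
    {"fingers":-0.28,"travel":[-0.0009,0,-0.0155],"twist":0.098},
    {"fingers":-0.28,"travel":[-0.0009,0,-0.0155],"twist":0.098},
    {"fingers":-0.28,"travel":[-0.0009,0,-0.0155],"twist":0.098},
    {"fingers":-0.28,"travel":[-0.0009,0,-0.0155],"twist":0.098},
    {"fingers":-0.28,"travel":[-0.0009,0,-0.0155],"twist":0.098},
  ],
)

```text
time: 7.82
eef_pos: [0.4192, -0.1459, 0.0821]
eef_rot: [-0.069, -2.191, 2.194]
contact_force: [0.9, -2.8, -1.9]
gripper_width: 0.0317
```

```bash
cat >> h.py <<'E'
def hs():
    say(); d=pose()[0][:2]-AX; print('rad',np.hypot(*d).round(4),'ang',round(np.arctan2(d[1],d[0])%(2*np.pi)-np.pi-YAW,3))
E
python3 - <<'E'
from h import *
hs(); arc(-.59,6)
E
```

```text
t 7.82 [ 0.4192 -0.1459  0.0821] th 3.081 F [ 0.9 -2.8 -1.9] w 0.0317 j [ 0.61  0.34 -0.46  2.14  0.23  0.71 -1.63]
rad 0.1586 ang -0.004
now [ 0.4192 -0.1459  0.0821] 3.081 rows 6 travel [-0.0007  0.0005 -0.0155] twist 0.0968 tot 0.092
```

Call:
play_rows(
  commands=[
    {"fingers":-0.28,"travel":[-0.0008,0.0003,-0.0155],"twist":0.098},
    {"fingers":-0.28,"travel":[-0.0008,0.0003,-0.0155],"twist":0.098},
    {"fingers":-0.28,"travel":[-0.0008,0.0003,-0.0155],"twist":0.098},
    {"fingers":-0.28,"travel":[-0.0008,0.0003,-0.0155],"twist":0.098},
    {"fingers":-0.28,"travel":[-0.0008,0.0003,-0.0155],"twist":0.098},
    {"fingers":-0.28,"travel":[-0.0008,0.0003,-0.0155],"twist":0.098},
    {"fingers":-0.28,"travel":[0,0,0],"twist":0},
  ],
)

```text
time: 8.4
eef_pos: [0.4527, -0.0569, 0.0804]
eef_rot: [-0.622, -1.855, 1.85]
contact_force: [0.5, 0.3, 1.0]
gripper_width: 0.0318
```

Run:
```python
from h import *
hs(); arc(.6,12)
```

```text
t 8.4 [ 0.4527 -0.0569  0.0804] th 2.498 F [0.5 0.3 1. ] w 0.0318 j [ 0.32  0.34 -0.35  2.12  0.18  0.7  -2.37]
rad 0.1586 ang -0.613
now [ 0.4527 -0.0569  0.0804] 2.498 rows 12 travel [-0.0006  0.0001  0.016 ] twist -0.0994 tot 0.181
```

Driving stroke 1, counter-clockwise.

Call:
play_rows(
  commands=[
    {"fingers":-0.28,"travel":[-0.0007,0,0.016],"twist":-0.0995},
    {"fingers":-0.28,"travel":[-0.0007,0,0.016],"twist":-0.0995},
    {"fingers":-0.28,"travel":[-0.0007,0,0.016],"twist":-0.0995},
    {"fingers":-0.28,"travel":[-0.0007,0,0.016],"twist":-0.0995},
    {"fingers":-0.28,"travel":[-0.0007,0,0.016],"twist":-0.0995},
    {"fingers":-0.28,"travel":[-0.0007,0,0.016],"twist":-0.0995},
  ],
)

```text
time: 8.9
eef_pos: [0.4182, -0.1486, 0.08]
eef_rot: [-0.044, -2.205, 2.204]
contact_force: [2.2, 4.5, 1.4]
gripper_width: 0.0315
```

Run:
```python
from h import *
hs(); arc(.6,6)
```

```text
t 8.9 [ 0.4182 -0.1486  0.08  ] th 3.105 F [2.2 4.5 1.4] w 0.0315 j [ 0.62  0.34 -0.46  2.14  0.23  0.7  -1.6 ]
rad 0.1595 ang 0.013
now [ 0.4182 -0.1486  0.08  ] 3.105 rows 6 travel [-0.0008  0.0002  0.0155] twist -0.0975 tot 0.092
```

Call:
play_rows(
  commands=[
    {"fingers":-0.28,"travel":[-0.0008,0,0.0155],"twist":-0.0975},
    {"fingers":-0.28,"travel":[-0.0008,0,0.0155],"twist":-0.0975},
    {"fingers":-0.28,"travel":[-0.0008,0,0.0155],"twist":-0.0975},
    {"fingers":-0.28,"travel":[-0.0008,0,0.0155],"twist":-0.0975},
    {"fingers":-0.28,"travel":[-0.0008,0,0.0155],"twist":-0.0975},
    {"fingers":-0.28,"travel":[-0.0008,0,0.0155],"twist":-0.0975},
    {"fingers":-0.28,"travel":[0,0,0],"twist":0},
  ],
)

```text
time: 9.48
eef_pos: [0.4405, -0.2403, 0.0794]
eef_rot: [-0.532, 1.913, -1.915]
contact_force: [-0.5, -1.2, -0.1]
gripper_width: 0.0313
```

Run:
```python
from h import *
hs(); arc(-.61,12)
t=snap('top','t5'); crop(t,200,160,345,260,5.5,'t5c')
```

```text
t 9.48 [ 0.4405 -0.2403  0.0794] th -2.598 F [-0.5 -1.2 -0.1] w 0.0313 j [ 0.85  0.45 -0.55  2.01  0.33  0.77 -0.93]
rad 0.1616 ang 0.61
now [ 0.4405 -0.2403  0.0794] -2.598 rows 12 travel [-0.0009  0.     -0.0162] twist 0.1004 tot 0.184
```

View pics/t5c.png

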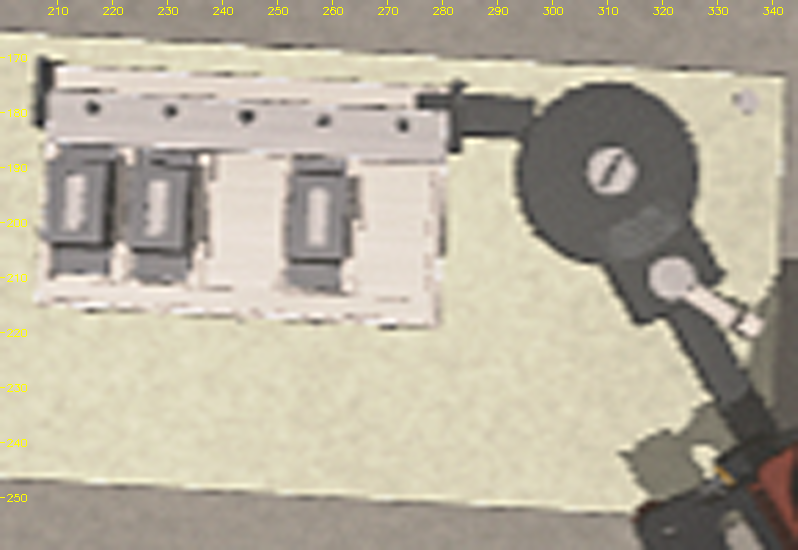

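The keeper has moved about 3 px (roughly 7 mm). Next: free-wheel back.

Call:
play_rows(
  commands=[
    {"fingers":-0.28,"travel":[-0.0009,0,-0.016],"twist":0.1},
    {"fingers":-0.28,"travel":[-0.0009,0,-0.016],"twist":0.1},
    {"fingers":-0.28,"travel":[-0.0009,0,-0.016],"twist":0.1},
    {"fingers":-0.28,"travel":[-0.0009,0,-0.016],"twist":0.1},
    {"fingers":-0.28,"travel":[-0.0009,0,-0.016],"twist":0.1},
    {"fingers":-0.28,"travel":[-0.0009,0,-0.016],"twist":0.1},
  ],
)

```text
time: 10.03
eef_pos: [0.4177, -0.1451, 0.0793]
eef_rot: [-0.077, -2.186, 2.189]
contact_force: [1.7, -2.8, -0.4]
gripper_width: 0.0317
```

Run:
```python
from h import *
hs(); arc(-.61,6)
```

```text
t 10.03 [ 0.4177 -0.1451  0.0793] th 3.073 F [ 1.7 -2.8 -0.4] w 0.0317 j [ 0.61  0.34 -0.45  2.15  0.23  0.7  -1.64]
rad 0.1602 ang -0.009
now [ 0.4177 -0.1451  0.0793] 3.073 rows 6 travel [-0.0009  0.0001 -0.016 ] twist 0.0988 tot 0.095
```

Call:
play_rows(
  commands=[
    {"fingers":-0.28,"travel":[-0.0009,0,-0.016],"twist":0.0985},
    {"fingers":-0.28,"travel":[-0.0009,0,-0.016],"twist":0.0985},
    {"fingers":-0.28,"travel":[-0.0009,0,-0.016],"twist":0.0985},
    {"fingers":-0.28,"travel":[-0.0009,0,-0.016],"twist":0.0985},
    {"fingers":-0.28,"travel":[-0.0009,0,-0.016],"twist":0.0985},
    {"fingers":-0.28,"travel":[-0.0009,0,-0.015],"twist":0.0985},
    {"fingers":-0.28,"travel":[0,0,0],"twist":0},
  ],
)

```text
time: 10.62
eef_pos: [0.4518, -0.0556, 0.0792]
eef_rot: [-0.628, -1.845, 1.844]
contact_force: [-0.8, 0.5, -0.7]
gripper_width: 0.0319
```

Run:
```python
from h import *
hs(); arc(.6,12)
```

```text
t 10.62 [ 0.4518 -0.0556  0.0792] th 2.486 F [-0.8  0.5 -0.7] w 0.0319 j [ 0.31  0.34 -0.35  2.12  0.18  0.7  -2.38]
rad 0.1602 ang -0.616
now [ 0.4518 -0.0556  0.0792] 2.486 rows 12 travel [-0.0008  0.      0.0161] twist -0.1003 tot 0.182
```

Driving stroke 2.

Call:
play_rows(
  commands=[
    {"fingers":-0.28,"travel":[-0.0008,0,0.016],"twist":-0.1},
    {"fingers":-0.28,"travel":[-0.0008,0,0.016],"twist":-0.1},
    {"fingers":-0.28,"travel":[-0.0008,0,0.016],"twist":-0.1},
    {"fingers":-0.28,"travel":[-0.0008,0,0.016],"twist":-0.1},
    {"fingers":-0.28,"travel":[-0.0008,0,0.016],"twist":-0.1},
    {"fingers":-0.28,"travel":[-0.0008,0,0.016],"twist":-0.1},
    {"fingers":-0.28,"travel":[-0.0008,0,0.016],"twist":-0.1},
  ],
)

```text
time: 11.2
eef_pos: [0.4172, -0.1621, 0.0789]
eef_rot: [-0.062, 2.194, -2.192]
contact_force: [-0.3, 5.3, 2.4]
gripper_width: 0.0317
```

Run:
```python
from h import *
hs(); arc(.6,5)
```

```text
t 11.2 [ 0.4172 -0.1621  0.0789] th -3.086 F [-0.3  5.3  2.4] w 0.0317 j [ 0.66  0.35 -0.47  2.13  0.24  0.71 -1.49]
rad 0.1606 ang 0.098
now [ 0.4172 -0.1621  0.0789] -3.086 rows 5 travel [-0.001 -0.     0.016] twist -0.0985 tot 0.079
```

Call:
play_rows(
  commands=[
    {"fingers":-0.28,"travel":[-0.001,0,0.016],"twist":-0.0985},
    {"fingers":-0.28,"travel":[-0.001,0,0.016],"twist":-0.0985},
    {"fingers":-0.28,"travel":[-0.001,0,0.016],"twist":-0.0985},
    {"fingers":-0.28,"travel":[-0.001,0,0.016],"twist":-0.0985},
    {"fingers":-0.28,"travel":[-0.001,0,0.0155],"twist":-0.0985},
    {"fingers":-0.28,"travel":[0,0,0],"twist":0},
  ],
)

```text
time: 11.7
eef_pos: [0.4415, -0.24, 0.0785]
eef_rot: [-0.534, 1.914, -1.915]
contact_force: [0.5, -0.0, 0.5]
gripper_width: 0.0316
```

Run:
```python
from h import *
hs(); arc(-.61,12)
t=snap('top','t6'); crop(t,200,160,345,260,5.5,'t6c')
```

```text
t 11.7 [ 0.4415 -0.24    0.0785] th -2.598 F [ 0.5 -0.   0.5] w 0.0316 j [ 0.84  0.45 -0.55  2.    0.33  0.78 -0.93]
rad 0.1606 ang 0.612
now [ 0.4415 -0.24    0.0785] -2.598 rows 12 travel [-0.0008 -0.     -0.0162] twist 0.1004 tot 0.183
```

View pics/t6c.png

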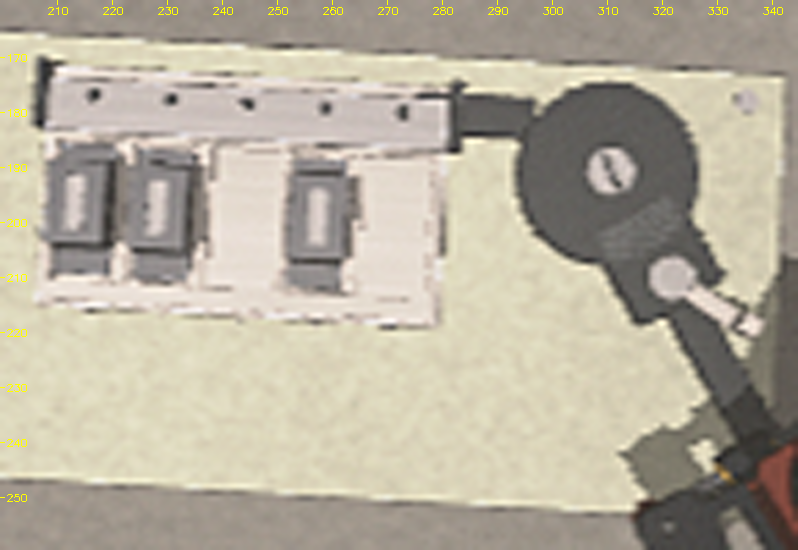

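Third stroke: return, then drive carefully until the end stop.

Call:
play_rows(
  commands=[
    {"fingers":-0.28,"travel":[-0.0009,0,-0.016],"twist":0.1},
    {"fingers":-0.28,"travel":[-0.0009,0,-0.016],"twist":0.1},
    {"fingers":-0.28,"travel":[-0.0009,0,-0.016],"twist":0.1},
    {"fingers":-0.28,"travel":[-0.0009,0,-0.016],"twist":0.1},
    {"fingers":-0.28,"travel":[-0.0009,0,-0.016],"twist":0.1},
    {"fingers":-0.28,"travel":[-0.0009,0,-0.016],"twist":0.1},
    {"fingers":-0.28,"travel":[-0.0009,0,-0.016],"twist":0.1},
    {"fingers":-0.28,"travel":[-0.0009,0,-0.016],"twist":0.1},
  ],
)

```text
time: 12.42
eef_pos: [0.4249, -0.1134, 0.079]
eef_rot: [-0.281, -2.078, 2.08]
contact_force: [1.5, -3.2, -0.3]
gripper_width: 0.0319
```

Call:
play_rows(
  commands=[
    {"fingers":-0.28,"travel":[-0.0009,0,-0.016],"twist":0.1},
    {"fingers":-0.28,"travel":[-0.0009,0,-0.016],"twist":0.1},
    {"fingers":-0.28,"travel":[-0.0009,0,-0.016],"twist":0.1},
    {"fingers":-0.28,"travel":[0,0,0],"twist":0},
  ],
)

```text
time: 12.75
eef_pos: [0.446, -0.0671, 0.0792]
eef_rot: [-0.553, -1.905, 1.902]
contact_force: [0.6, 0.6, 0.2]
gripper_width: 0.0316
```

Run:
```python
from h import *
hs(); arc(.6,11)
```

```text
t 12.75 [ 0.446  -0.0671  0.0792] th 2.579 F [0.6 0.6 0.2] w 0.0316 j [ 0.35  0.34 -0.36  2.13  0.18  0.7  -2.27]
rad 0.1581 ang -0.536
now [ 0.446  -0.0671  0.0792] 2.579 rows 11 travel [-0.0006  0.      0.0163] twist -0.1011 tot 0.171
```

Call:
play_rows(
  commands=[
    {"fingers":-0.28,"travel":[-0.0006,0,0.016],"twist":-0.1},
    {"fingers":-0.28,"travel":[-0.0006,0,0.016],"twist":-0.1},
    {"fingers":-0.28,"travel":[-0.0006,0,0.016],"twist":-0.1},
  ],
)

```text
time: 13.0
eef_pos: [0.425, -0.1129, 0.079]
eef_rot: [-0.265, -2.09, 2.088]
contact_force: [3.1, 3.4, 1.0]
gripper_width: 0.0314
```

Call:
play_rows(
  commands=[
    {"fingers":-0.28,"travel":[-0.0004,0,0.008],"twist":-0.05},
    {"fingers":-0.28,"travel":[-0.0004,0,0.008],"twist":-0.05},
    {"fingers":-0.28,"travel":[-0.0004,0,0.008],"twist":-0.05},
  ],
)

```text
time: 13.25
eef_pos: [0.4202, -0.137, 0.0787]
eef_rot: [-0.113, -2.169, 2.166]
contact_force: [-1.3, 4.9, 2.7]
gripper_width: 0.0316
```

Call:
play_rows(
  commands=[
    {"fingers":-0.28,"travel":[-0.0004,0,0.008],"twist":-0.05},
    {"fingers":-0.28,"travel":[-0.0004,0,0.008],"twist":-0.05},
  ],
)

```text
time: 13.42
eef_pos: [0.4193, -0.1528, 0.0786]
eef_rot: [-0.004, -2.22, 2.217]
contact_force: [-2.4, 4.7, 2.7]
gripper_width: 0.0316
```

Call:
play_rows(
  commands=[
    {"fingers":-0.28,"travel":[-0.0004,0,0.008],"twist":-0.05},
    {"fingers":-0.28,"travel":[-0.0004,0,0.008],"twist":-0.05},
  ],
)

```text
time: 13.58
eef_pos: [0.4197, -0.1677, 0.0784]
eef_rot: [-0.107, 2.176, -2.171]
contact_force: [-5.2, 10.5, 8.3]
gripper_width: 0.0316
```

Call:
play_rows(
  commands=[
    {"fingers":-0.28,"travel":[-0.0004,0,0.005],"twist":-0.03},
  ],
)

```text
time: 13.67
eef_pos: [0.4202, -0.1724, 0.0783]
eef_rot: [-0.139, 2.161, -2.154]
contact_force: [-6.8, 12.3, 8.3]
gripper_width: 0.0318
```

Run:
```python
from h import *
hs()
t=snap('top','t7'); crop(t,200,160,345,260,5.5,'t7c')
```

```text
t 13.67 [ 0.4202 -0.1724  0.0783] th -3.016 F [-6.8 12.3  8.3] w 0.0318 j [ 0.69  0.37 -0.48  2.12  0.25  0.72 -1.4 ]
rad 0.1584 ang 0.164
```

View pics/t7c.png

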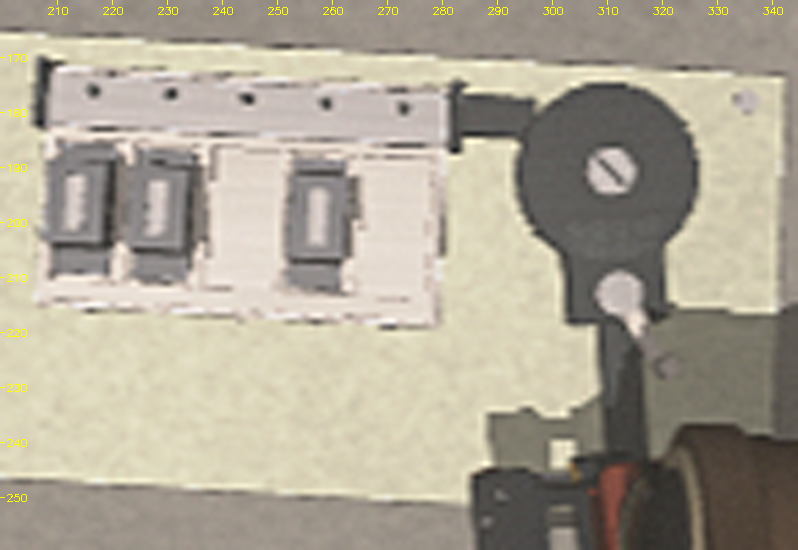

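End stop reached, and the keeper holes have moved about 6 px (roughly 16 mm). I'll free-wheel the handle to about -0.6 for the later flip, then leave the knob.

Run:
```python
from h import *
arc(-.61,8)
```

```text
now [ 0.4203 -0.173   0.0783] -3.015 rows 8 travel [-0.0008 -0.0001 -0.0154] twist 0.0985 tot 0.12
```

Call:
play_rows(
  commands=[
    {"fingers":-0.28,"travel":[-0.0008,0,-0.0154],"twist":0.0985},
    {"fingers":-0.28,"travel":[-0.0008,0,-0.0154],"twist":0.0985},
    {"fingers":-0.28,"travel":[-0.0008,0,-0.0154],"twist":0.0985},
    {"fingers":-0.28,"travel":[-0.0008,0,-0.0154],"twist":0.0985},
    {"fingers":-0.28,"travel":[-0.0008,0,-0.0154],"twist":0.0985},
    {"fingers":-0.28,"travel":[-0.0008,0,-0.0154],"twist":0.0985},
    {"fingers":-0.28,"travel":[-0.0008,0,-0.0154],"twist":0.0985},
    {"fingers":-0.28,"travel":[0,0,0],"twist":0},
  ],
)

```text
time: 14.38
eef_pos: [0.447, -0.0694, 0.0788]
eef_rot: [-0.557, -1.9, 1.898]
contact_force: [-0.4, 1.0, 0.7]
gripper_width: 0.0316
```

Run:
```python
from h import *
hs(); arc(-.61,1)
```

```text
t 14.38 [ 0.447  -0.0694  0.0788] th 2.572 F [-0.4  1.   0.7] w 0.0316 j [ 0.35  0.34 -0.36  2.13  0.18  0.7  -2.27]
rad 0.156 ang -0.527
now [ 0.447  -0.0694  0.0788] 2.572 rows 1 travel [ 0.0023 -0.0002 -0.0132] twist 0.0921 tot 0.013
```

Call:
play_rows(
  commands=[
    {"fingers":-0.28,"travel":[0.0012,0,-0.012],"twist":0.085},
    {"fingers":-0.28,"travel":[0,0,0],"twist":0},
    {"fingers":-0.1,"travel":[0,0,0.003],"twist":0},
    {"fingers":-0.1,"travel":[0,-0.02,0],"twist":0},
    {"fingers":-0.1,"travel":[0,-0.035,0],"twist":0},
    {"fingers":-0.1,"travel":[0,-0.035,0],"twist":0},
  ],
)

```text
time: 14.88
eef_pos: [0.4484, -0.064, 0.1687]
eef_rot: [-0.619, -1.846, 1.847]
contact_force: [0.4, -1.0, -0.1]
gripper_width: 0.0392
```

Run:
```python
from h import *
hs()
def ax(tl,tr,bl,br,z):
    P=[back('top',q,z)[:2] for q in(tl,tr,bl,br)]
    d=(P[0]-P[2])+(P[1]-P[3]); e=(P[0]-P[1])+(P[2]-P[3])
    return sum(P)/4, np.arctan2(d[1],d[0]), np.arctan2(-e[0],e[1]), np.hypot(*d)/2,np.hypot(*e)/2
for q in([(92,205),(101.5,206),(89.5,219),(98.5,220)],[(113,200),(123,200.5),(112,214.5),(122.5,215)],[(136,217),(145,218.5),(133,230),(142,232)]):
    print(ax(*q,.064))
go((.488,.2945,.18),-1.62,24)
go((.44,.15,.2),-1.62,22)
```

```text
t 14.88 [ 0.4484 -0.064   0.1687] th 2.491 F [ 0.4 -1.  -0.1] w 0.0392 j [ 0.36  0.21 -0.37  2.04  0.09  0.92 -2.28]
rad 0.1578 ang -0.561
(array([0.51943173, 0.41094428]), np.float64(-0.16065225102239997), np.float64(-0.1024236122774078), np.float64(0.03743481493214985), np.float64(0.02469322150875706))
(array([0.53289784, 0.35250852]), np.float64(-0.02121697076520778), np.float64(-0.04407655114731332), np.float64(0.03831613898788751), np.float64(0.027189841471982834))
(array([0.4887342 , 0.29478365]), np.float64(-0.19814151819283254), np.float64(-0.18555782289291559), np.float64(0.03549386872833313), np.float64(0.02426229530453906))
now [ 0.4484 -0.064   0.1687] 2.491 rows 24 travel [-0.0088 -0.0005 -0.0162] twist -0.0905 tot 0.361
now [ 0.4484 -0.064   0.1687] 2.491 rows 22 travel [-0.0041 -0.0014 -0.0112] twist -0.0987 tot 0.214
```

Run:
```python
from h import *
go((.4885,.2945,.16),-1.76,21)
```

```text
now [ 0.4484 -0.064   0.1687] 2.491 rows 21 travel [-0.0085  0.0004 -0.0187] twist -0.0968 tot 0.361
```

Call:
play_rows(
  commands=[
    {"fingers":0.6,"travel":[-0.0085,0,-0.0187],"twist":-0.097},
    {"fingers":0.6,"travel":[-0.0085,0,-0.0187],"twist":-0.097},
    {"fingers":0.6,"travel":[-0.0085,0,-0.0187],"twist":-0.097},
    {"fingers":0.6,"travel":[-0.0085,0,-0.0187],"twist":-0.097},
    {"fingers":0.6,"travel":[-0.0085,0,-0.0187],"twist":-0.097},
    {"fingers":0.6,"travel":[-0.0085,0,-0.0187],"twist":-0.097},
    {"fingers":0.6,"travel":[-0.0085,0,-0.0187],"twist":-0.097},
    {"fingers":0.6,"travel":[-0.0085,0,-0.0187],"twist":-0.097},
  ],
)

```text
time: 15.55
eef_pos: [0.5589, 0.0539, 0.1683]
eef_rot: [-0.14, 2.154, -2.155]
contact_force: [-0.3, -0.9, -0.2]
gripper_width: 0.0703
```

Call:
play_rows(
  commands=[
    {"fingers":0.6,"travel":[-0.0085,0,-0.0187],"twist":-0.097},
    {"fingers":0.6,"travel":[-0.0085,0,-0.0187],"twist":-0.097},
    {"fingers":0.6,"travel":[-0.0085,0,-0.0187],"twist":-0.097},
    {"fingers":0.6,"travel":[-0.0085,0,-0.0187],"twist":-0.097},
    {"fingers":0.6,"travel":[-0.0085,0,-0.0187],"twist":-0.097},
    {"fingers":0.6,"travel":[-0.0085,0,-0.0187],"twist":-0.097},
    {"fingers":0.6,"travel":[-0.0085,0,-0.0187],"twist":-0.097},
    {"fingers":0.6,"travel":[-0.0085,0,-0.0187],"twist":-0.097},
  ],
)

```text
time: 16.22
eef_pos: [0.5533, 0.2144, 0.1683]
eef_rot: [-0.818, 1.68, -1.68]
contact_force: [-0.0, -0.6, -0.6]
gripper_width: 0.07
```

Run:
```python
from h import *
say(); go((.4885,.2945,.16),-1.76,5)
t=snap('top','t8');s=snap('side','s8')
crop(t,80,170,300,310,3.6,'t8c');crop(s,170,230,310,355,5,'s8c')
```

```text
t 16.22 [0.5533 0.2144 0.1683] th -2.236 F [-0.  -0.6 -0.6] w 0.07 j [ 0.07  0.51 -0.72  1.7   0.38  1.07 -1.44]
now [0.5533 0.2144 0.1683] -2.236 rows 5 travel [-0.0084  0.0017 -0.019 ] twist -0.0952 tot 0.103
```

View pics/t8c.png

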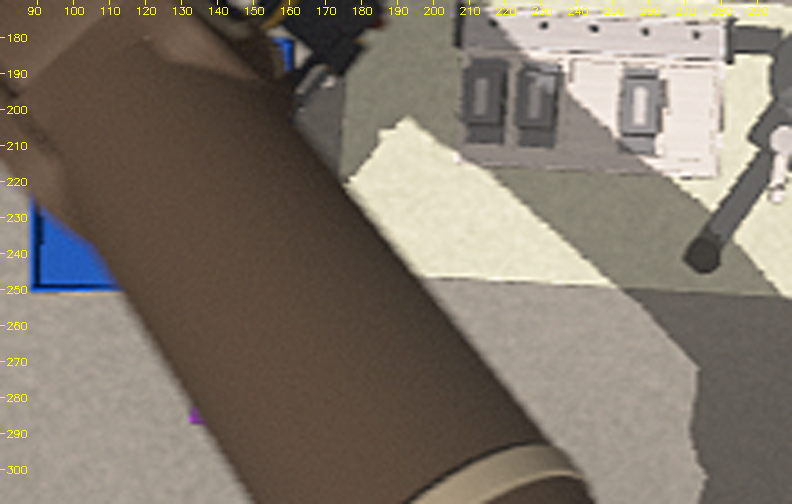

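View pics/s8c.png

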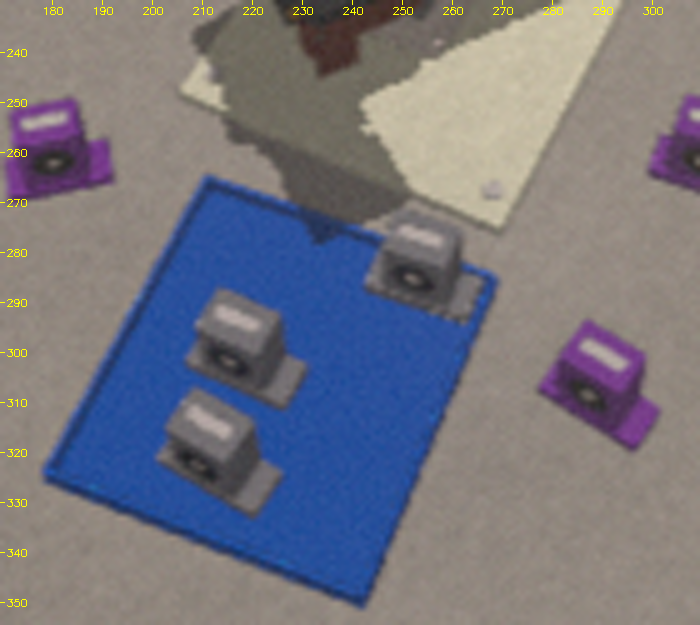

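Spare C has been knocked to side-view (252,277). A and B look unmoved at (211,314) and (216,293), so I'll use B and A.

Run:
```python
from h import *
s=cv2.imread('pics/s8.png')
print('C',back('side',(252,277),.064), 'B',back('side',(216.5,294),.064),'A',back('side',(211,314.5),.064))
T=np.mean([[.605,.451],[.612,.251],[.425,.247],[.418,.447]],axis=0);print('tray c',T)
def model(c,yaw,z0=.004):
    Rz=R.from_euler('z',yaw); 
    b=[(sx*.02,sy*.014,.06) for sx in(-1,1) for sy in(-1,1)]+[(sx*.032,sy*.014,z) for sx in(-1,1) for sy in(-1,1) for z in (.01,)]
    return Rz.apply(np.array(b))+[c[0],c[1],z0]
m=[*proj('side',model((.5329,.3525),-.035)),*proj('side',model((.519,.411),-.14)),*proj('side',model((.478,.272),-.15))]
crop(s,180,260,290,340,7,'s8d',marks=m)
t=cv2.imread('pics/top0.png')
m=[*proj('top',model((.5329,.3525),-.035)),*proj('top',model((.519,.411),-.14))]
crop(t,85,175,170,255,7,'t0d',marks=m)
go((.533,.353,.16),-1.57-.035,7)
```

```text
C [0.46642658 0.26882524 0.064     ] B [0.53434578 0.35373342 0.064     ] A [0.52052454 0.41136171 0.064     ]
tray c [0.515 0.349]
now [0.5515 0.2176 0.1686] -2.233 rows 7 travel [-0.0171  0.0012 -0.01  ] twist -0.0897 tot 0.137
```

View pics/s8d.png

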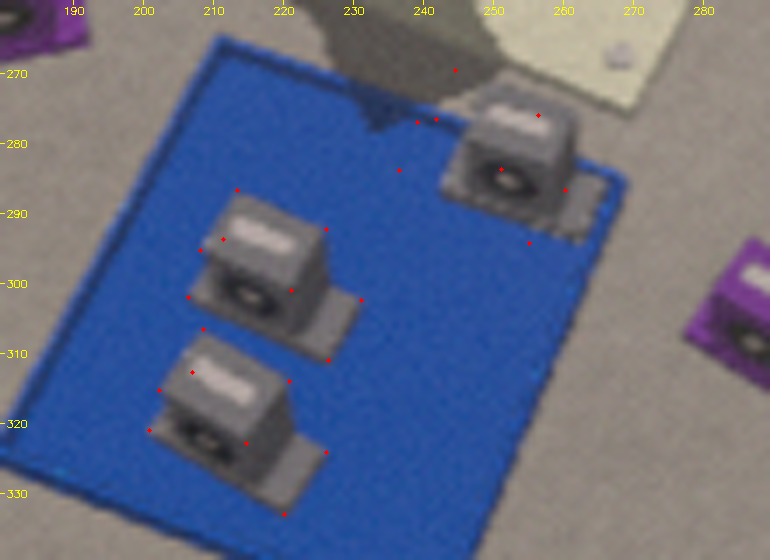

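View pics/t0d.png

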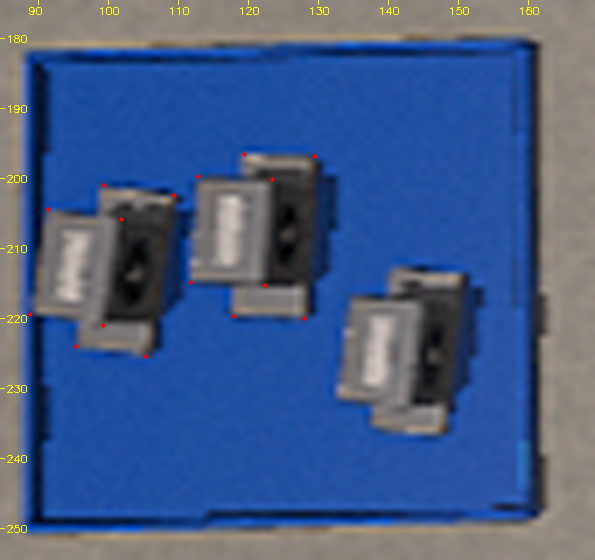

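Call:
play_rows(
  commands=[
    {"fingers":0.6,"travel":[-0.017,0,-0.01],"twist":-0.09},
    {"fingers":0.6,"travel":[-0.017,0,-0.01],"twist":-0.09},
    {"fingers":0.6,"travel":[-0.017,0,-0.01],"twist":-0.09},
    {"fingers":0.6,"travel":[-0.017,0,-0.01],"twist":-0.09},
    {"fingers":0.6,"travel":[-0.017,0,-0.01],"twist":-0.09},
    {"fingers":0.6,"travel":[-0.017,0,-0.01],"twist":-0.09},
    {"fingers":0.6,"travel":[-0.017,0,-0.01],"twist":-0.09},
    {"fingers":0.6,"travel":[0,0,0],"twist":0},
  ],
)

```text
time: 16.98
eef_pos: [0.5341, 0.3521, 0.1685]
eef_rot: [-1.193, 1.236, -1.232]
contact_force: [-1.2, 0.6, 0.2]
gripper_width: 0.0701
```

Run:
```python
from h import *
say(); go((.5335,.353,.16),-1.57-.035,1)
s=snap('side','s9');crop(s,160,220,300,335,5,'s9c',marks=[proj('side',pose()[0])])
```

```text
t 16.98 [0.5341 0.3521 0.1685] th -1.604 F [-1.2  0.6  0.2] w 0.0701 j [-0.1   0.63 -0.85  1.58  0.5   1.16 -1.09]
now [0.5341 0.3521 0.1685] -1.604 rows 1 travel [-0.0008  0.0085 -0.0007] twist 0.0007 tot 0.001
```

View pics/s9c.png

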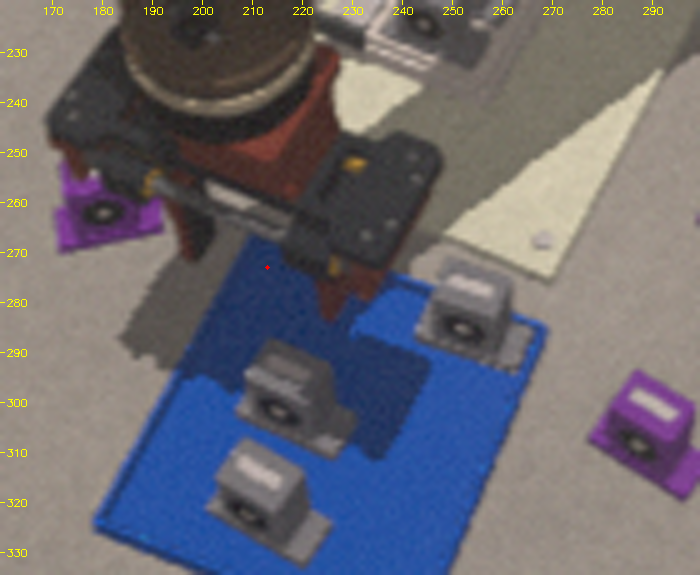

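Call:
play_rows(
  commands=[
    {"fingers":0.6,"travel":[-0.0008,0.02,-0.0007],"twist":0},
    {"fingers":0.6,"travel":[0,0.032,0],"twist":0},
    {"fingers":0.6,"travel":[0,0.032,0],"twist":0},
    {"fingers":0.6,"travel":[0,0.032,0],"twist":0},
    {"fingers":0.6,"travel":[0,0.018,0],"twist":0},
    {"fingers":0.6,"travel":[0,0.008,0],"twist":0},
    {"fingers":0.6,"travel":[0,0,0],"twist":0},
  ],
)

```text
time: 17.62
eef_pos: [0.5355, 0.3478, 0.0245]
eef_rot: [-1.191, 1.243, -1.244]
contact_force: [0.5, 0.5, 1.1]
gripper_width: 0.0703
```

Call:
play_rows(
  commands=[
    {"fingers":-1,"travel":[0,0,0],"twist":0},
    {"fingers":-1,"travel":[0,0,0],"twist":0},
    {"fingers":-1,"travel":[0,0,0],"twist":0},
    {"fingers":-1,"travel":[0,0,0],"twist":0},
    {"fingers":-1,"travel":[0,0,0],"twist":0},
  ],
)

```text
time: 18.03
eef_pos: [0.5356, 0.3511, 0.0275]
eef_rot: [-1.187, 1.241, -1.242]
contact_force: [-0.9, 0.4, 0.7]
gripper_width: 0.0406
```

Run:
```python
from h import *
say()
```

```text
t 18.03 [0.5356 0.3511 0.0275] th -1.615 F [-0.9  0.4  0.7] w 0.0406 j [-0.16  0.78 -0.75  1.68  0.64  0.94 -1.2 ]
```

Call:
play_rows(
  commands=[
    {"fingers":-1,"travel":[0,-0.015,0],"twist":0},
    {"fingers":-1,"travel":[0,-0.03,0],"twist":0},
    {"fingers":-1,"travel":[0,-0.03,0],"twist":0},
    {"fingers":-1,"travel":[0,-0.03,0],"twist":0},
    {"fingers":-1,"travel":[0,-0.02,0],"twist":0},
  ],
)

```text
time: 18.45
eef_pos: [0.5355, 0.3518, 0.1557]
eef_rot: [-1.185, 1.24, -1.24]
contact_force: [-0.2, 0.9, -2.3]
gripper_width: 0.0398
```

Run:
```python
from h import *
say(); go((.558,.0208,.152),-1.622,12)
```

```text
t 18.45 [0.5355 0.3518 0.1557] th -1.614 F [-0.2  0.9 -2.3] w 0.0398 j [-0.1   0.64 -0.84  1.59  0.51  1.14 -1.1 ]
now [0.5355 0.3518 0.1557] -1.614 rows 12 travel [0.0275 0.0003 0.0032] twist 0.0007 tot 0.332
```

Run:
```python
from h import *
say(); go((.46,.0208,.155),-1.622,14)
```

```text
t 18.45 [0.5355 0.3518 0.1557] th -1.614 F [-0.2  0.9 -2.3] w 0.0398 j [-0.1   0.64 -0.84  1.59  0.51  1.14 -1.1 ]
now [0.5355 0.3518 0.1557] -1.614 rows 14 travel [ 0.0239  0.     -0.0043] twist 0.0006 tot 0.34
```

Call:
play_rows(
  commands=[
    {"fingers":-1,"travel":[0.015,0,-0.005],"twist":0},
    {"fingers":-1,"travel":[0.025,0,-0.006],"twist":0},
    {"fingers":-1,"travel":[0.025,0,-0.006],"twist":0},
    {"fingers":-1,"travel":[0.025,0,-0.006],"twist":0},
    {"fingers":-1,"travel":[0.025,0,-0.006],"twist":0.002},
    {"fingers":-1,"travel":[0.025,0,-0.006],"twist":0.002},
    {"fingers":-1,"travel":[0.025,0,-0.006],"twist":0.002},
  ],
)

```text
time: 19.03
eef_pos: [0.4863, 0.1869, 0.1525]
eef_rot: [-1.185, 1.245, -1.246]
contact_force: [-0.2, -0.8, -0.9]
gripper_width: 0.0398
```

Call:
play_rows(
  commands=[
    {"fingers":-1,"travel":[0.025,0,-0.004],"twist":0.002},
    {"fingers":-1,"travel":[0.025,0,-0.004],"twist":0},
    {"fingers":-1,"travel":[0.025,0,-0.004],"twist":0},
    {"fingers":-1,"travel":[0.025,0,-0.004],"twist":0},
    {"fingers":-1,"travel":[0.025,0,-0.004],"twist":0},
    {"fingers":-1,"travel":[0.025,0,-0.004],"twist":0},
    {"fingers":-1,"travel":[0.02,0,0],"twist":0},
    {"fingers":-1,"travel":[0,0,0],"twist":0},
  ],
)

```text
time: 19.7
eef_pos: [0.4537, 0.015, 0.152]
eef_rot: [-1.185, 1.249, -1.253]
contact_force: [0.1, -0.6, -2.1]
gripper_width: 0.0401
```

Run:
```python
from h import *
say(); go((.558,.0208,.155),-1.622,4)
s=snap('side','s10');t=snap('top','t10');crop(s,220,160,320,245,7,'s10c',marks=[proj('side',pose()[0])]);crop(t,200,160,300,260,6,'t10c',marks=[proj('top',pose()[0])])
```

```text
t 19.7 [0.4537 0.015  0.152 ] th -1.627 F [ 0.1 -0.6 -2.1] w 0.0401 j [ 0.65  0.35 -0.94  2.03  0.35  0.93 -0.53]
now [0.4537 0.015  0.152 ] -1.627 rows 4 travel [-0.0029 -0.0007  0.026 ] twist -0.0013 tot 0.105
```

View pics/s10c.png

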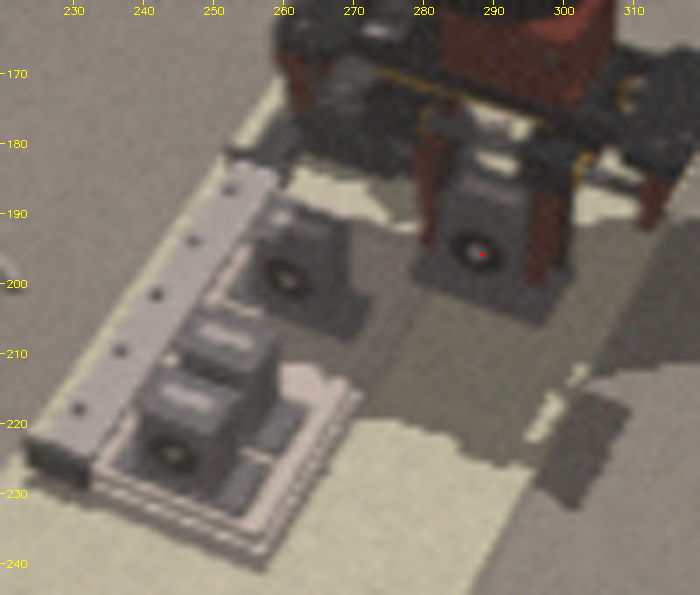

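View pics/t10c.png

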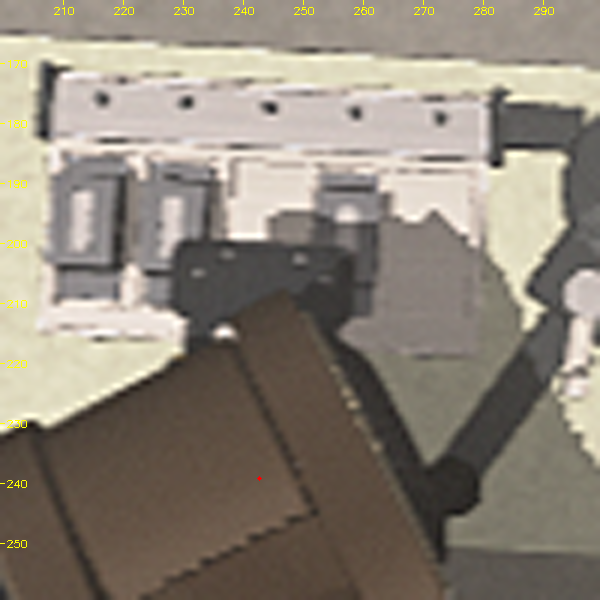

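```bash
cat >> h.py <<'E'
def model(c,yaw,z0):
    Rz=R.from_euler('z',yaw)
    b=[(sx*.02,sy*.014,.06) for sx in(-1,1) for sy in(-1,1)]+[(sx*.032,sy*.014,z) for sx in(-1,1) for sy in(-1,1) for z in (0,.01,)]
    return Rz.apply(np.array(b))+[c[0],c[1],z0]
def overlay(img,n,sets,box,s,name):
    x0,y0,x1,y1=box
    c=cv2.resize(img[y0:y1,x0:x1],None,fx=s,fy=s,interpolation=cv2.INTER_CUBIC)
    for P,col in sets:
        for u,v in proj(n,P): cv2.circle(c,(int(round((u-x0+.5)*s)),int(round((v-y0+.5)*s))),2,col,-1)
    cv2.imwrite(f'pics/{name}.png',c)
E
python3 - <<'E'
from h import *
s=cv2.imread('pics/s10.png'); p,th,_=pose()
y=th+np.pi/2
S=[(model((p[0],p[1]),y,p[2]-.0235),(0,0,255)),(model((p[0],p[1]+.002),y,p[2]-.0235),(0,255,0))]
overlay(s,'side',S,(265,160,315,215),12,'s10d')
E
```

```text
(no output)
```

View pics/s10d.png

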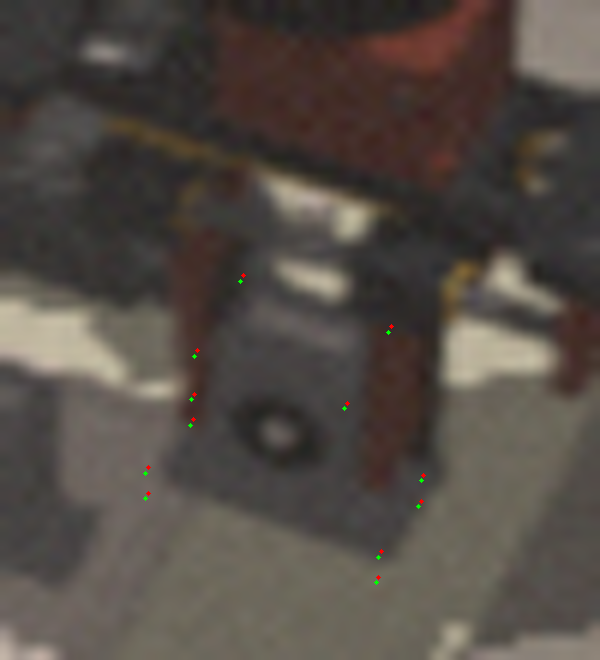

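Run:
```python
from h import *
say()
s=snap('side','s11'); p,th,_=pose(); say()
y=th+np.pi/2
ez=np.array([np.cos(y),np.sin(y)])
S=[(model((p[0],p[1]),y,p[2]-.0235),(0,0,255)),(model((p[0],p[1]-.0),y,p[2]-.0235+.004),(0,255,0)),(model((p[0],p[1]-.004),y,p[2]-.0235),(255,255,0))]
overlay(s,'side',S,(265,160,315,215),12,'s11d')
```

```text
t 19.8 [0.4544 0.0189 0.1523] th -1.624 F [ 0.3  0.4 -0.7] w 0.04 j [ 0.65  0.35 -0.95  2.03  0.35  0.93 -0.54]
t 19.85 [0.4545 0.0199 0.1523] th -1.623 F [-0.1  0.1 -1.8] w 0.04 j [ 0.65  0.35 -0.95  2.03  0.35  0.93 -0.54]
```

View pics/s11d.png

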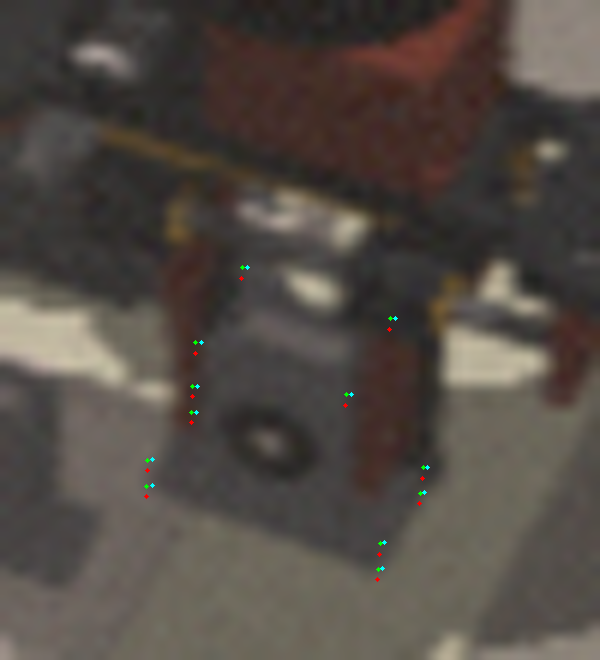

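Call:
play_rows(
  commands=[
    {"fingers":-1,"travel":[0,0,0.02],"twist":0},
    {"fingers":-1,"travel":[0,0,0.03],"twist":0},
    {"fingers":-1,"travel":[0,0,0.03],"twist":0},
    {"fingers":-1,"travel":[0,0,0.02],"twist":0},
    {"fingers":-1,"travel":[0,0,0.002],"twist":0},
    {"fingers":-1,"travel":[0,0,0],"twist":0},
    {"fingers":-1,"travel":[0,0,0],"twist":0},
    {"fingers":-1,"travel":[0,0,0],"twist":0},
  ],
)

```text
time: 20.52
eef_pos: [0.555, 0.015, 0.1516]
eef_rot: [-1.186, 1.246, -1.246]
contact_force: [0.9, -0.7, -1.5]
gripper_width: 0.0401
```

Run:
```python
from h import *
say(); go((.5573,.0203,.100),-1.622,4)
```

```text
t 20.52 [0.555  0.015  0.1516] th -1.621 F [ 0.9 -0.7 -1.5] w 0.0401 j [ 0.53  0.51 -0.87  1.81  0.45  1.04 -0.56]
now [0.555  0.015  0.1516] -1.621 rows 4 travel [-0.0014  0.0129  0.0005] twist 0.0003 tot 0.006
```

Call:
play_rows(
  commands=[
    {"fingers":-1,"travel":[-0.0025,0,0.001],"twist":0},
    {"fingers":-1,"travel":[0,0.02,0],"twist":0},
    {"fingers":-1,"travel":[0,0.02,0],"twist":0},
    {"fingers":-1,"travel":[0,0.01,0],"twist":0},
    {"fingers":-1,"travel":[0,0,0],"twist":0},
    {"fingers":-1,"travel":[0,0,0],"twist":0},
    {"fingers":-1,"travel":[0,0,0],"twist":0},
    {"fingers":-1,"travel":[0,0,0],"twist":0},
  ],
)

```text
time: 21.18
eef_pos: [0.5578, 0.0167, 0.1026]
eef_rot: [-1.183, 1.246, -1.248]
contact_force: [0.1, 0.0, -1.6]
gripper_width: 0.0397
```

Run:
```python
from h import *
say(); go((.5573,.0203,.075),-1.622,2)
s=snap('side','s12'); p,th,_=pose(); say()
y=th+np.pi/2
b=lambda k:(.5573-.0514*.038*(k-3)*-1,.0203+.038*(k-3))
S=[(model(p[:2],y,p[2]-.0235),(0,0,255)),(model(b(2),YAW,.03),(0,255,0)),(model(b(4),YAW,.03),(0,255,0)),(model(b(3),YAW,.03),(255,255,0))]
overlay(s,'side',S,(222,160,302,240),8,'s12d')
```

```text
t 21.18 [0.5578 0.0167 0.1026] th -1.623 F [ 0.1  0.  -1.6] w 0.0397 j [ 0.49  0.57 -0.82  1.84  0.51  0.95 -0.61]
now [0.5578 0.0167 0.1026] -1.623 rows 2 travel [-0.0018  0.0138 -0.0004] twist -0.0003 tot 0.004
t 21.23 [0.5578 0.0166 0.1025] th -1.623 F [ 0.7  0.3 -0.8] w 0.0395 j [ 0.49  0.57 -0.82  1.84  0.51  0.95 -0.61]
```

View pics/s12d.png

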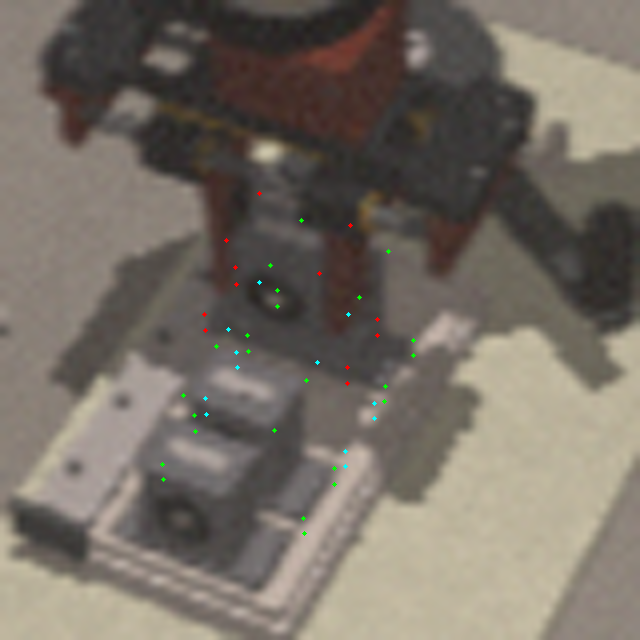

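Run:
```python
from h import *
b=lambda k:(.5573+.0514*.038*(3-k)*-1,.0203-.038*(k-3)*-1)
print(b(5),b(2))
s=cv2.imread('pics/s12.png');t=cv2.imread('pics/t7.png')
S=[(model(b(5),YAW,.03),(0,255,0)),(model(b(4),YAW,.03),(0,255,255)),(model(b(2),YAW,.03),(0,0,255))]
overlay(s,'side',S,(225,195,275,245),12,'s12e')
overlay(t,'top',S,(200,170,280,225),9,'t7e')
p,th,_=pose()
overlay(s,'side',[(model(p[:2],YAW,p[2]-.0235),(0,0,255)),(model(p[:2]+[0,-.003],YAW,p[2]-.0235),(0,255,0))],(240,170,290,220),12,'s12f')
```

```text
(0.5612064, 0.0963) (0.5553468, -0.0177)
```

View pics/s12e.png

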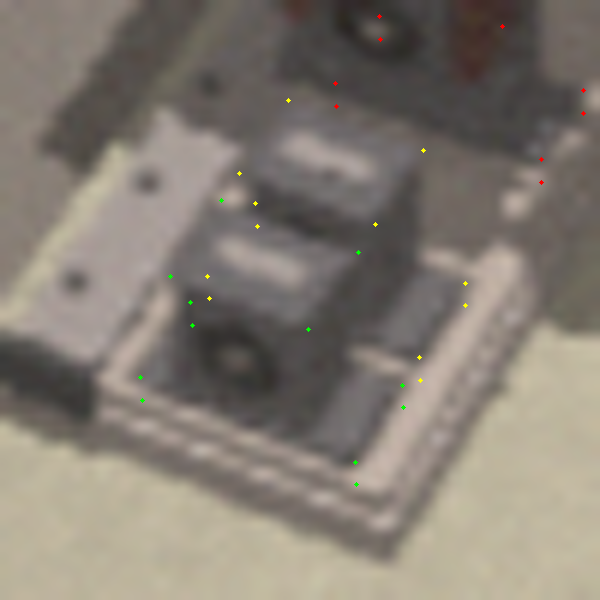

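View pics/t7e.png

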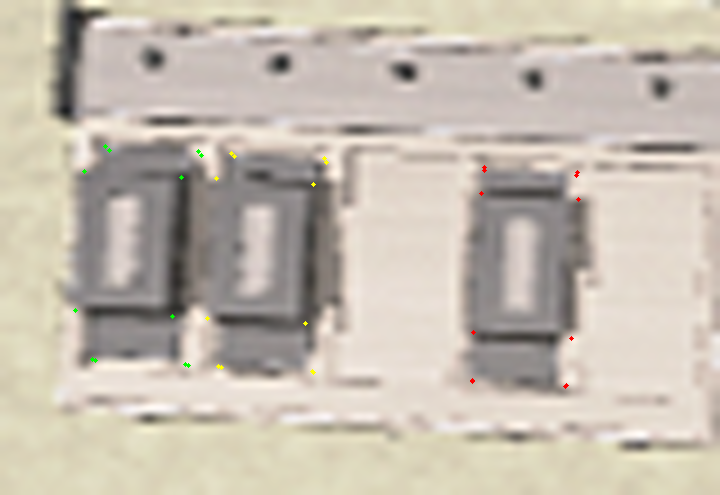

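View pics/s12f.png

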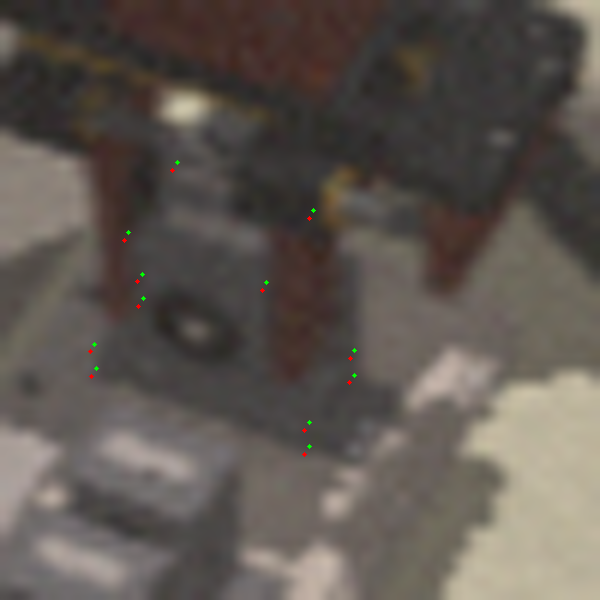

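Run:
```python
from h import *
from scipy.optimize import least_squares
c5=np.array([.562,.0972]); Rz=R.from_euler('z',YAW)
hub=lambda c,z0,q:Rz.apply([q[0],.014,q[1]])+[c[0],c[1],z0]
o5=np.array([225+238/12-.5,195+358/12-.5])
r=least_squares(lambda q:proj('side',hub(c5,.03,q))-o5,[0,.03]); print(r.x)
oh=np.array([240+195/12-.5,170+328/12-.5])
p,th,_=pose(); print(p)
r2=least_squares(lambda d:proj('side',hub(p[:2]+d,p[2]-.0235,r.x))-oh,[0,0]); print('held offset xy if z known',r2.x)
r2=least_squares(lambda d:proj('side',hub(p[:2]+[d[0],0],p[2]-.0235+d[1],r.x))-oh,[0,0]); print('held offset xz if y=0',r2.x)
```

```text
[0.00012387 0.03723811]
[0.5577862  0.01657407 0.10252324]
held offset xy if z known [-0.00101258  0.00149216]
held offset xz if y=0 [-0.00031759 -0.00187643]
```

Call:
play_rows(
  commands=[
    {"fingers":-1,"travel":[-0.003,0.005,0.001],"twist":0},
    {"fingers":-1,"travel":[0,0.012,0],"twist":0},
    {"fingers":-1,"travel":[0,0.012,0],"twist":0},
    {"fingers":-1,"travel":[0,0.006,0],"twist":0},
    {"fingers":-1,"travel":[0,0,0],"twist":0},
    {"fingers":-1,"travel":[0,0,0],"twist":0},
    {"fingers":-1,"travel":[0,0,0],"twist":0},
    {"fingers":-1,"travel":[0,0,0],"twist":0},
  ],
)

```text
time: 21.9
eef_pos: [0.5586, 0.0196, 0.0668]
eef_rot: [-1.184, 1.247, -1.247]
contact_force: [0.1, -0.4, -1.6]
gripper_width: 0.0397
```

Run:
```python
from h import *
say(); go((.559,.0195,.0545),-1.622,2)
```

```text
t 21.9 [0.5586 0.0196 0.0668] th -1.622 F [ 0.1 -0.4 -1.6] w 0.0397 j [ 0.46  0.62 -0.79  1.87  0.56  0.89 -0.66]
now [0.5586 0.0196 0.0668] -1.622 rows 2 travel [0.     0.0062 0.0002] twist -0.0002 tot 0.0
```

Call:
play_rows(
  commands=[
    {"fingers":-1,"travel":[0,0.004,0],"twist":0},
    {"fingers":-1,"travel":[0,0.004,0],"twist":0},
    {"fingers":-1,"travel":[0,0.003,0],"twist":0},
    {"fingers":-1,"travel":[0,0.001,0],"twist":0},
    {"fingers":-1,"travel":[0,0,0],"twist":0},
    {"fingers":-1,"travel":[0,0,0],"twist":0},
  ],
)

```text
time: 22.4
eef_pos: [0.5583, 0.0195, 0.0544]
eef_rot: [-1.184, 1.247, -1.247]
contact_force: [0.3, 0.1, -0.3]
gripper_width: 0.0399
```

Call:
play_rows(
  commands=[
    {"fingers":-1,"travel":[0,0.001,0],"twist":0},
    {"fingers":-1,"travel":[0,0.0005,0],"twist":0},
    {"fingers":-1,"travel":[0,0,0],"twist":0},
  ],
)

```text
time: 22.65
eef_pos: [0.5585, 0.0195, 0.0534]
eef_rot: [-1.184, 1.247, -1.248]
contact_force: [-1.2, -0.5, 3.2]
gripper_width: 0.0399
```

Run:
```python
from h import *
say()
s=snap('side','s13');t=snap('top','t13'); crop(s,220,165,300,245,9,'s13c'); crop(t,195,160,300,230,7,'t13c')
```

```text
t 22.65 [0.5585 0.0195 0.0534] th -1.622 F [-1.2 -0.5  3.2] w 0.0399 j [ 0.45  0.64 -0.78  1.88  0.58  0.87 -0.67]
```

View pics/s13c.png

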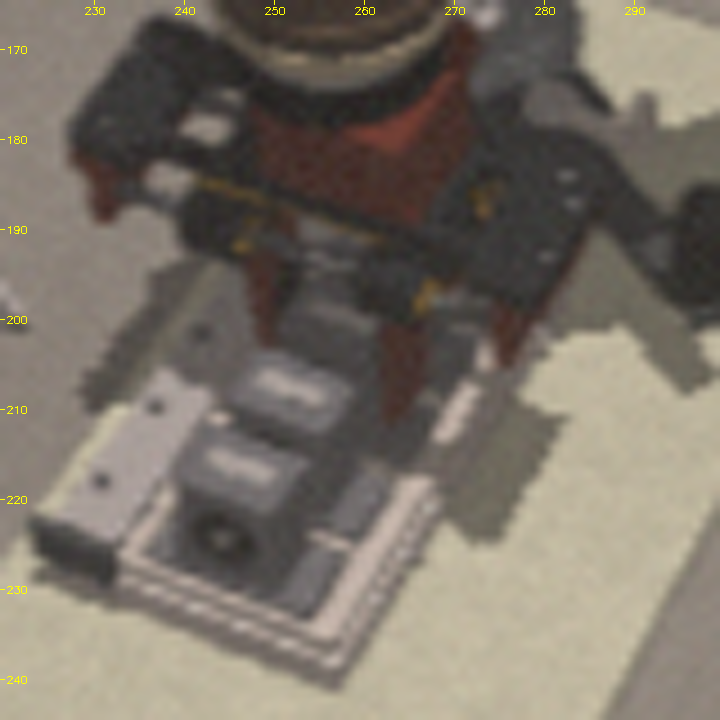

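View pics/t13c.png

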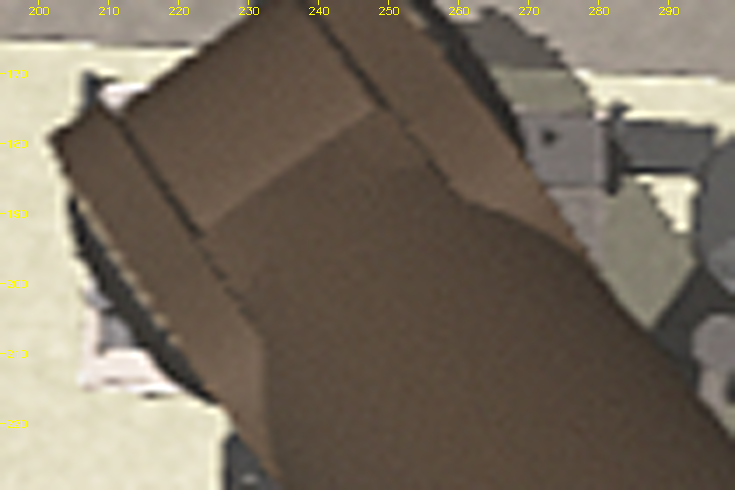

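Seated (Fz rose to +3.2 N at z 0.0534). Release, rise, and go to A.

Call:
play_rows(
  commands=[
    {"fingers":0.13,"travel":[0,0,0],"twist":0},
    {"fingers":0.13,"travel":[0,0,0],"twist":0},
    {"fingers":0.13,"travel":[0,-0.01,0],"twist":0},
    {"fingers":0.13,"travel":[0,-0.025,0],"twist":0},
    {"fingers":0.2,"travel":[0,-0.035,0],"twist":0},
    {"fingers":0.6,"travel":[0,-0.035,0],"twist":0},
    {"fingers":0.6,"travel":[0,0,0],"twist":0},
  ],
)

```text
time: 23.33
eef_pos: [0.5616, 0.0209, 0.1648]
eef_rot: [-1.177, 1.24, -1.25]
contact_force: [1.6, 0.6, -0.1]
gripper_width: 0.0628
```

Run:
```python
from h import *
say(); go((.5195,.411,.16),-1.57-.12,15)
s=snap('side','s14'); crop(s,165,160,305,345,4.2,'s14c')
```

```text
t 23.33 [0.5616 0.0209 0.1648] th -1.622 F [ 1.6  0.6 -0.1] w 0.0628 j [ 0.53  0.5  -0.88  1.78  0.44  1.05 -0.56]
now [0.5616 0.0209 0.1648] -1.622 rows 15 travel [-0.0257  0.0003 -0.005 ] twist 0.0045 tot 0.392
```

View pics/s14c.png

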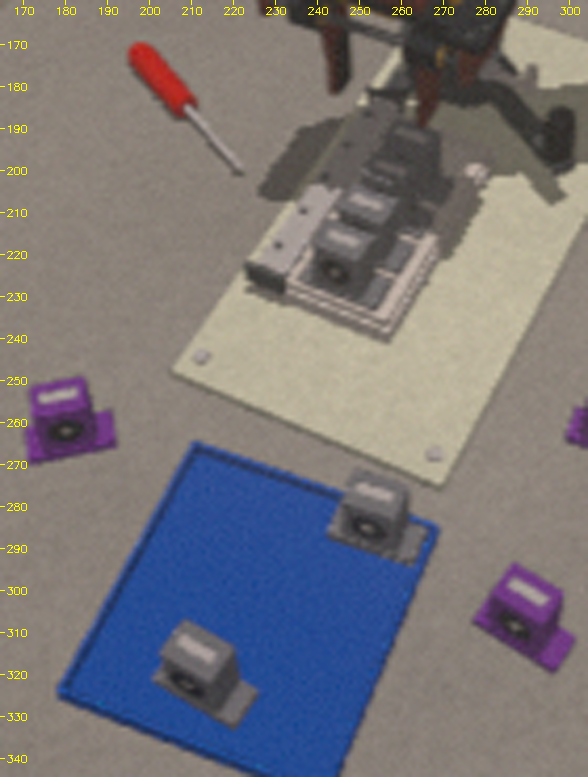

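The cassette stays in bay 3. A is at side-view (211,315), unmoved. Moving there.

Call:
play_rows(
  commands=[
    {"fingers":0.6,"travel":[-0.015,0,-0.005],"twist":0.0045},
    {"fingers":0.6,"travel":[-0.026,0,-0.005],"twist":0.0045},
    {"fingers":0.6,"travel":[-0.027,0,-0.005],"twist":0.0045},
    {"fingers":0.6,"travel":[-0.027,0,-0.005],"twist":0.0045},
    {"fingers":0.6,"travel":[-0.027,0,-0.005],"twist":0.0045},
    {"fingers":0.6,"travel":[-0.027,0,-0.005],"twist":0.0045},
    {"fingers":0.6,"travel":[-0.027,0,-0.005],"twist":0.0045},
    {"fingers":0.6,"travel":[-0.027,0,-0.005],"twist":0.0045},
  ],
)

```text
time: 24.05
eef_pos: [0.5317, 0.2256, 0.1574]
eef_rot: [-1.167, 1.274, -1.274]
contact_force: [0.4, 1.0, -0.5]
gripper_width: 0.0704
```

Call:
play_rows(
  commands=[
    {"fingers":0.6,"travel":[-0.027,0,-0.005],"twist":0.0045},
    {"fingers":0.6,"travel":[-0.027,0,-0.005],"twist":0.0045},
    {"fingers":0.6,"travel":[-0.027,0,-0.005],"twist":0.0045},
    {"fingers":0.6,"travel":[-0.027,0,-0.005],"twist":0.0045},
    {"fingers":0.6,"travel":[-0.027,0,-0.005],"twist":0.0045},
    {"fingers":0.6,"travel":[-0.02,0,-0.005],"twist":0.0045},
    {"fingers":0.6,"travel":[0,0,0],"twist":0},
    {"fingers":0.6,"travel":[0,0,0],"twist":0},
  ],
)

```text
time: 24.72
eef_pos: [0.5165, 0.3829, 0.1572]
eef_rot: [-1.156, 1.292, -1.291]
contact_force: [0.1, -0.3, 0.7]
gripper_width: 0.0702
```

Run:
```python
from h import *
say(); go((.5195,.411,.16),-1.57-.12,1)
```

```text
t 24.72 [0.5165 0.3829 0.1572] th -1.683 F [ 0.1 -0.3  0.7] w 0.0702 j [-0.17  0.64 -0.83  1.58  0.5   1.15 -1.22]
now [0.5165 0.3829 0.1572] -1.683 rows 1 travel [-0.0283 -0.0028 -0.0002] twist 0.0074 tot 0.028
```

Call:
play_rows(
  commands=[
    {"fingers":0.6,"travel":[-0.015,0,0],"twist":0.004},
    {"fingers":0.6,"travel":[-0.0133,0,0],"twist":0.003},
    {"fingers":0.6,"travel":[0,0,0],"twist":0},
    {"fingers":0.6,"travel":[0,0,0],"twist":0},
    {"fingers":0.6,"travel":[0,0,0],"twist":0},
  ],
)

```text
time: 25.13
eef_pos: [0.5214, 0.4082, 0.1576]
eef_rot: [-1.15, 1.298, -1.3]
contact_force: [-0.6, -0.1, 0.2]
gripper_width: 0.0701
```

Run:
```python
from h import *
s=snap('side','s15');say(); go((.5195,.411,.027),-1.57-.12,1)
crop(s,160,220,300,345,5,'s15c',marks=[proj('side',pose()[0])])
```

```text
t 25.18 [0.5215 0.4082 0.1577] th -1.694 F [ 0.1 -0.6  0.2] w 0.0704 j [-0.22  0.67 -0.81  1.53  0.51  1.17 -1.25]
now [0.5215 0.4082 0.1577] -1.694 rows 1 travel [-0.0025  0.1307 -0.0023] twist -0.0038 tot 0.003
```

View pics/s15c.png

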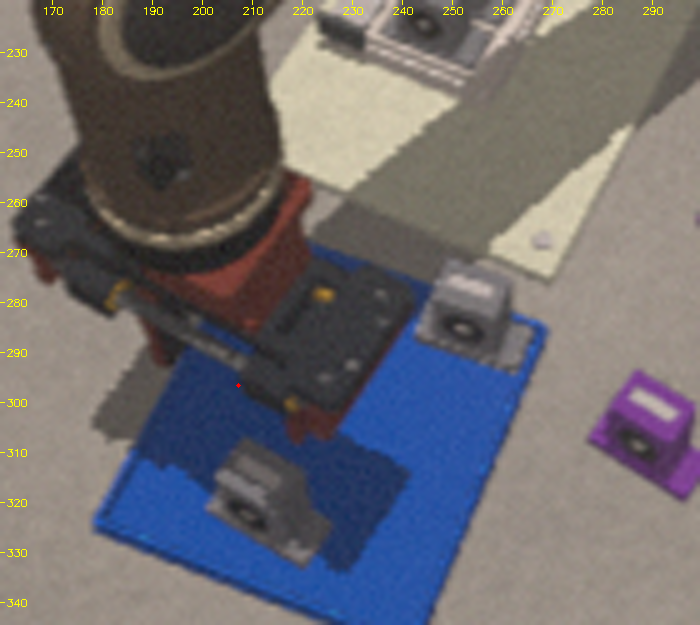

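Descend onto A and grip.

Call:
play_rows(
  commands=[
    {"fingers":0.6,"travel":[-0.0025,0.02,-0.002],"twist":0},
    {"fingers":0.6,"travel":[0,0.03,0],"twist":0},
    {"fingers":0.6,"travel":[0,0.03,0],"twist":0},
    {"fingers":0.6,"travel":[0,0.03,0],"twist":0},
    {"fingers":0.6,"travel":[0,0.015,0],"twist":0},
    {"fingers":0.6,"travel":[0,0.006,0],"twist":0},
    {"fingers":0.6,"travel":[0,0,0],"twist":0},
    {"fingers":0.6,"travel":[0,0,0],"twist":0},
  ],
)

```text
time: 25.85
eef_pos: [0.5198, 0.4131, 0.0282]
eef_rot: [-1.148, 1.298, -1.298]
contact_force: [1.1, 0.2, -0.1]
gripper_width: 0.0703
```

Call:
play_rows(
  commands=[
    {"fingers":-1,"travel":[0,0,0],"twist":0},
    {"fingers":-1,"travel":[0,0,0],"twist":0},
    {"fingers":-1,"travel":[0,0,0],"twist":0},
    {"fingers":-1,"travel":[0,0,0],"twist":0},
    {"fingers":-1,"travel":[0,0,0],"twist":0},
  ],
)

```text
time: 26.27
eef_pos: [0.5197, 0.4128, 0.0276]
eef_rot: [-1.148, 1.298, -1.298]
contact_force: [0.2, -0.0, -0.2]
gripper_width: 0.0405
```

Run:
```python
from h import *
say()
```

```text
t 26.27 [0.5197 0.4128 0.0276] th -1.693 F [ 0.2 -0.  -0.2] w 0.0405 j [-0.27  0.81 -0.73  1.62  0.63  0.96 -1.34]
```

Call:
play_rows(
  commands=[
    {"fingers":-1,"travel":[0,-0.015,0],"twist":0},
    {"fingers":-1,"travel":[0,-0.03,0],"twist":0},
    {"fingers":-1,"travel":[0,-0.035,0],"twist":0},
    {"fingers":-1,"travel":[0,-0.035,0],"twist":0},
    {"fingers":-1,"travel":[0,-0.025,0],"twist":0},
    {"fingers":-1,"travel":[0,0,0],"twist":0},
  ],
)

```text
time: 26.77
eef_pos: [0.5207, 0.4153, 0.1744]
eef_rot: [-1.14, 1.296, -1.296]
contact_force: [-0.7, 0.4, -0.5]
gripper_width: 0.0401
```

Run:
```python
from h import *
say(); go((.475,-.055,.168),-1.622,18)
```

```text
t 26.77 [0.5207 0.4153 0.1744] th -1.692 F [-0.7  0.4 -0.5] w 0.0401 j [-0.22  0.65 -0.82  1.51  0.5   1.19 -1.25]
now [0.5207 0.4153 0.1744] -1.692 rows 18 travel [ 0.0263  0.0004 -0.0002] twist -0.0039 tot 0.473
```

Call:
play_rows(
  commands=[
    {"fingers":-1,"travel":[0.015,0,-0.003],"twist":-0.004},
    {"fingers":-1,"travel":[0.026,0,-0.003],"twist":-0.004},
    {"fingers":-1,"travel":[0.026,0,-0.002],"twist":-0.004},
    {"fingers":-1,"travel":[0.026,0,-0.002],"twist":-0.004},
    {"fingers":-1,"travel":[0.026,0,-0.002],"twist":-0.004},
    {"fingers":-1,"travel":[0.026,0,0],"twist":-0.004},
    {"fingers":-1,"travel":[0.026,0,0],"twist":-0.004},
    {"fingers":-1,"travel":[0.026,0,0],"twist":-0.004},
  ],
)

```text
time: 27.43
eef_pos: [0.4857, 0.2169, 0.1672]
eef_rot: [-1.166, 1.274, -1.275]
contact_force: [-0.3, -0.5, -0.9]
gripper_width: 0.0398
```

Call:
play_rows(
  commands=[
    {"fingers":-1,"travel":[0.026,0,0],"twist":-0.004},
    {"fingers":-1,"travel":[0.026,0,0],"twist":-0.004},
    {"fingers":-1,"travel":[0.026,0,0],"twist":-0.004},
    {"fingers":-1,"travel":[0.026,0,0],"twist":-0.004},
    {"fingers":-1,"travel":[0.026,0,0],"twist":-0.004},
    {"fingers":-1,"travel":[0.026,0,0],"twist":-0.004},
    {"fingers":-1,"travel":[0.026,0,0],"twist":-0.004},
    {"fingers":-1,"travel":[0.026,0,0],"twist":-0.004},
  ],
)

```text
time: 28.1
eef_pos: [0.47, 0.0096, 0.1673]
eef_rot: [-1.182, 1.251, -1.252]
contact_force: [0.7, 0.5, -0.8]
gripper_width: 0.0398
```

Call:
play_rows(
  commands=[
    {"fingers":-1,"travel":[0.026,0,0],"twist":-0.004},
    {"fingers":-1,"travel":[0.018,0,0],"twist":-0.003},
    {"fingers":-1,"travel":[0,0,0],"twist":0},
    {"fingers":-1,"travel":[0,0,0],"twist":0},
  ],
)

```text
time: 28.43
eef_pos: [0.4679, -0.0339, 0.1672]
eef_rot: [-1.184, 1.248, -1.248]
contact_force: [0.5, 0.9, -1.4]
gripper_width: 0.0399
```

Run:
```python
from h import *
s=snap('side','s16');say(); go((.554,-.0555,.12),-1.622,5)
crop(s,220,130,325,240,6,'s16c',marks=[proj('side',pose()[0])])
```

```text
t 28.48 [ 0.468  -0.0327  0.1672] th -1.622 F [-0.4  0.7 -0.8] w 0.0402 j [ 0.74  0.34 -0.92  1.98  0.33  0.97 -0.4 ]
now [ 0.468  -0.0327  0.1672] -1.622 rows 5 travel [0.0037 0.0094 0.0174] twist 0.0 tot 0.089
```

View pics/s16c.png

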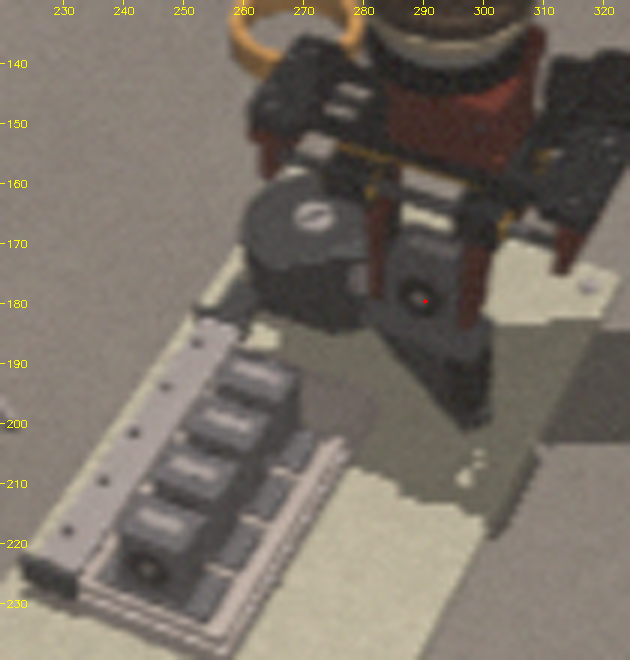

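Call:
play_rows(
  commands=[
    {"fingers":-1,"travel":[0.004,0,0.015],"twist":0},
    {"fingers":-1,"travel":[0.0045,0,0.02],"twist":0},
    {"fingers":-1,"travel":[0.0045,0,0.022],"twist":0},
    {"fingers":-1,"travel":[0.0045,0.005,0.018],"twist":0},
    {"fingers":-1,"travel":[0,0.02,0.011],"twist":0},
    {"fingers":-1,"travel":[0,0.02,0],"twist":0},
    {"fingers":-1,"travel":[0,0.01,0],"twist":0},
    {"fingers":-1,"travel":[0,0,0],"twist":0},
  ],
)

```text
time: 29.15
eef_pos: [0.5515, -0.0534, 0.1099]
eef_rot: [-1.188, 1.248, -1.242]
contact_force: [-0.7, 0.1, -1.1]
gripper_width: 0.04
```

Call:
play_rows(
  commands=[
    {"fingers":-1,"travel":[0,0,0],"twist":0},
    {"fingers":-1,"travel":[0,0,0],"twist":0},
    {"fingers":-1,"travel":[0,0,0],"twist":0},
  ],
)

```text
time: 29.4
eef_pos: [0.5537, -0.0547, 0.1133]
eef_rot: [-1.184, 1.245, -1.247]
contact_force: [-0.3, -0.5, -0.9]
gripper_width: 0.0402
```

Run:
```python
from h import *
s=snap('side','s17');say(); go((.554,-.0555,.07),-1.622,3)
p,th,_=pose()
overlay(s,'side',[(model(p[:2],YAW,p[2]-.0236),(0,0,255))],(245,150,300,205),12,'s17d')
crop(s,245,150,300,205,12,'s17c')
```

```text
t 29.45 [ 0.5537 -0.0549  0.1132] th -1.621 F [ 0.4  1.4 -1.6] w 0.0399 j [ 0.62  0.55 -0.81  1.84  0.48  0.96 -0.46]
now [ 0.5537 -0.0549  0.1132] -1.621 rows 3 travel [0.0002 0.0144 0.0001] twist 0.0002 tot 0.001
```

View pics/s17d.png

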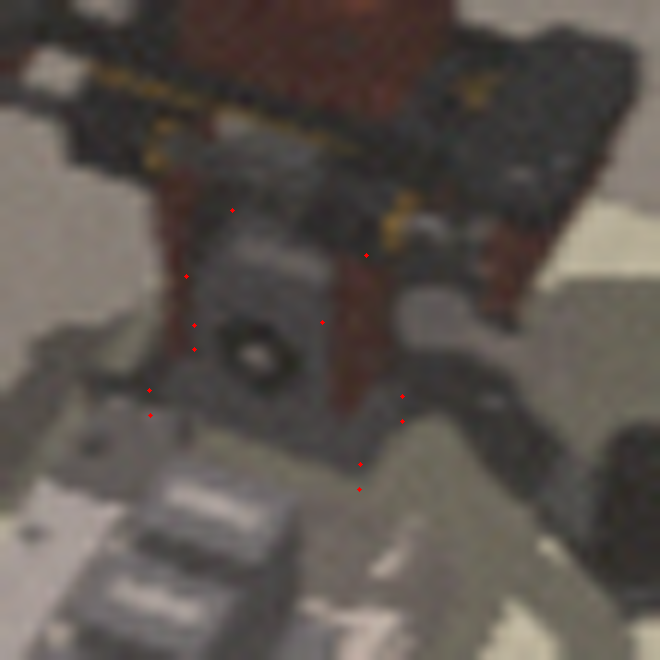

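Run:
```python
from h import *
from scipy.optimize import least_squares
Rz=R.from_euler('z',YAW); q=[.0001,.0372]
p=np.array([.5537,-.0549,.1132]); o=[245+257/12-.5,150+353/12-.5]
hub=lambda c,z0:Rz.apply([q[0],.014,q[1]])+[c[0],c[1],z0]
print(least_squares(lambda d:proj('side',hub(p[:2]+d,p[2]-.0236))-o,[0,0]).x)
```

```text
[-0.00020924 -0.00208455]
```

Call:
play_rows(
  commands=[
    {"fingers":-1,"travel":[-0.002,0.008,0.001],"twist":0},
    {"fingers":-1,"travel":[0,0.015,0],"twist":0},
    {"fingers":-1,"travel":[0,0.015,0],"twist":0},
    {"fingers":-1,"travel":[0,0.008,0],"twist":0},
    {"fingers":-1,"travel":[0,0,0],"twist":0},
    {"fingers":-1,"travel":[0,0,0],"twist":0},
    {"fingers":-1,"travel":[0,0,0],"twist":0},
    {"fingers":-1,"travel":[0,0,0],"twist":0},
  ],
)

```text
time: 30.12
eef_pos: [0.5549, -0.053, 0.0668]
eef_rot: [-1.184, 1.245, -1.247]
contact_force: [0.5, -0.1, -0.3]
gripper_width: 0.0402
```

Run:
```python
from h import *
say(); go((.5546,-.0529,.0536),-1.622,4)
```

```text
t 30.12 [ 0.5549 -0.053   0.0668] th -1.622 F [ 0.5 -0.1 -0.3] w 0.0402 j [ 0.58  0.61 -0.77  1.87  0.55  0.88 -0.51]
now [ 0.5549 -0.053   0.0668] -1.622 rows 4 travel [-0.      0.0033 -0.0001] twist 0.0001 tot 0.0
```

Call:
play_rows(
  commands=[
    {"fingers":-1,"travel":[0,0.004,0],"twist":0},
    {"fingers":-1,"travel":[0,0.004,0],"twist":0},
    {"fingers":-1,"travel":[0,0.003,0],"twist":0},
    {"fingers":-1,"travel":[0,0.001,0],"twist":0},
    {"fingers":-1,"travel":[0,0.001,0],"twist":0},
    {"fingers":-1,"travel":[0,0,0],"twist":0},
  ],
)

```text
time: 30.62
eef_pos: [0.5539, -0.0531, 0.0535]
eef_rot: [-1.186, 1.247, -1.247]
contact_force: [-3.9, -0.2, 6.7]
gripper_width: 0.0401
```

Call:
play_rows(
  commands=[
    {"fingers":0.13,"travel":[0,0,0],"twist":0},
    {"fingers":0.13,"travel":[0,0,0],"twist":0},
    {"fingers":0.13,"travel":[0,-0.01,0],"twist":0},
    {"fingers":0.13,"travel":[0,-0.025,0],"twist":0},
    {"fingers":0.2,"travel":[0,-0.035,0],"twist":0},
    {"fingers":0.2,"travel":[0,-0.04,0],"twist":0},
    {"fingers":0,"travel":[-0.01,-0.01,-0.03],"twist":0},
    {"fingers":-1,"travel":[-0.01,0,-0.03],"twist":0},
  ],
)

```text
time: 31.28
eef_pos: [0.4976, -0.0292, 0.1766]
eef_rot: [-1.179, 1.243, -1.25]
contact_force: [0.7, 0.4, -0.1]
gripper_width: 0.0429
```

Run:
```python
from h import *
say()
s=snap('side','s18');t=snap('top','t18')
crop(s,220,150,310,240,7,'s18c');crop(t,200,160,345,260,5.5,'t18c')
```

```text
t 31.28 [ 0.4976 -0.0292  0.1766] th -1.622 F [ 0.7  0.4 -0.1] w 0.0429 j [ 0.7   0.38 -0.91  1.91  0.36  1.01 -0.42]
```

View pics/s18c.png

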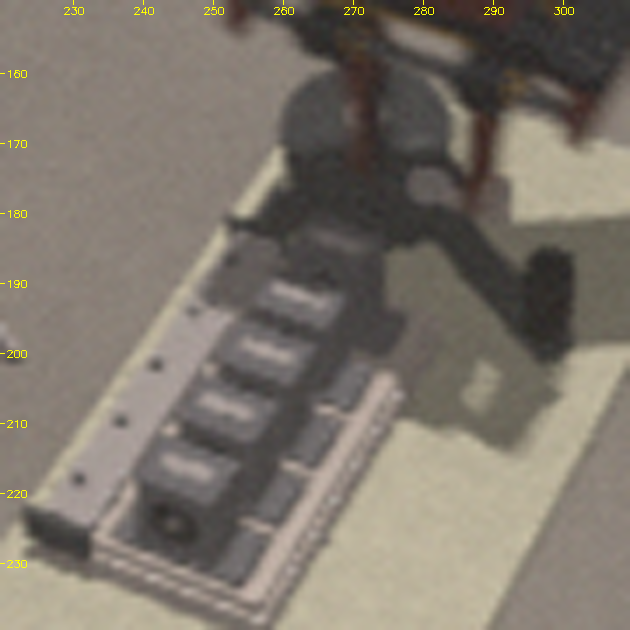

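View pics/t18c.png

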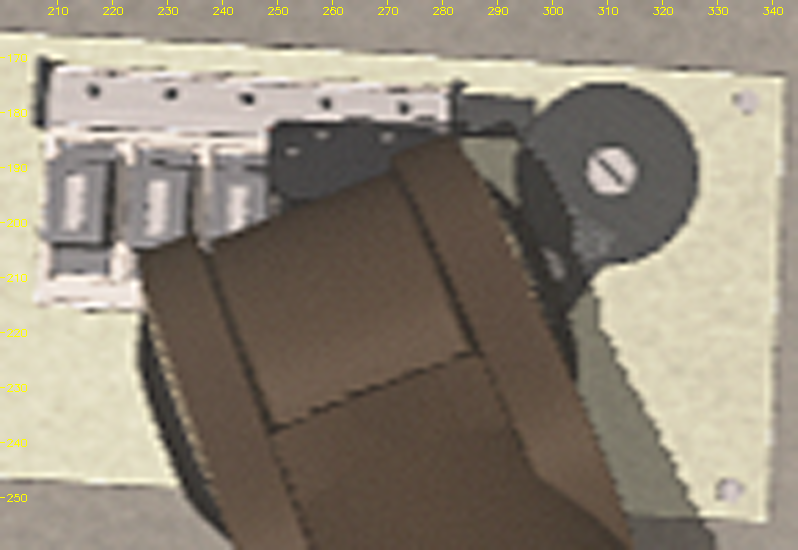

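Run:
```python
from h import *
for h in(-.6,-.58,-.55):
    th=np.pi+YAW+h; print(h,proj('side',[*(AX+.16*np.array([np.cos(th),np.sin(th)])),.111]),proj('side',[*tabpt(h,.45,0)[0],.098]))
q,b=tabpt(-.58,.45,-.034); print(q,b)
go((*q,.17),b+np.pi,15)
```

```text
-0.6 [297.4270903  188.22929282] [290.80350141 176.40369629]
-0.58 [298.25425995 187.8569713 ] [291.2164126  176.13568786]
-0.55 [299.47122886 187.27634157] [291.81988764 175.72295923]
[ 0.48530478 -0.14668989] 2.960192653589793
now [ 0.4921 -0.0282  0.1742] -1.618 rows 15 travel [ 0.0067  0.0003 -0.0054] twist -0.0958 tot 0.119
```

Call:
play_rows(
  commands=[
    {"fingers":-1,"travel":[0.0067,0,-0.0054],"twist":-0.096},
    {"fingers":-1,"travel":[0.0067,0,-0.0054],"twist":-0.096},
    {"fingers":-1,"travel":[0.0067,0,-0.0054],"twist":-0.096},
    {"fingers":-1,"travel":[0.0067,0,-0.0054],"twist":-0.096},
    {"fingers":-1,"travel":[0.0067,0,-0.0054],"twist":-0.096},
    {"fingers":-1,"travel":[0.0067,0,-0.0054],"twist":-0.096},
    {"fingers":-1,"travel":[0.0067,0,-0.0054],"twist":-0.096},
    {"fingers":-1,"travel":[0.0067,0,-0.0054],"twist":-0.096},
  ],
)

```text
time: 32.05
eef_pos: [0.4699, -0.0928, 0.1734]
eef_rot: [-1.467, 0.663, -0.663]
contact_force: [0.4, 0.5, 0.7]
gripper_width: 0.0004
```

Call:
play_rows(
  commands=[
    {"fingers":-1,"travel":[0.0067,0,-0.0054],"twist":-0.096},
    {"fingers":-1,"travel":[0.0067,0,-0.0054],"twist":-0.096},
    {"fingers":-1,"travel":[0.0067,0,-0.0054],"twist":-0.096},
    {"fingers":-1,"travel":[0.0067,0,-0.0054],"twist":-0.096},
    {"fingers":-1,"travel":[0.0067,0,-0.0054],"twist":-0.096},
    {"fingers":-1,"travel":[0.0067,0,-0.0054],"twist":-0.096},
    {"fingers":-1,"travel":[0.0067,0,-0.0054],"twist":-0.096},
    {"fingers":-1,"travel":[0,0,0],"twist":0},
  ],
)

```text
time: 32.72
eef_pos: [0.4895, -0.15, 0.1729]
eef_rot: [-1.565, 0.141, -0.141]
contact_force: [0.6, -0.9, 0.1]
gripper_width: 0.0004
```

Run:
```python
from h import *
say()
q,b=tabpt(-.58,.45,-.034); go((*q,.15),b+np.pi,1)
s=snap('side','s19');t=snap('top','t19')
crop(s,220,140,310,240,6,'s19c',marks=[proj('side',pose()[0])]);crop(t,200,160,345,260,5.5,'t19c')
```

```text
t 32.72 [ 0.4895 -0.15    0.1729] th -0.18 F [ 0.6 -0.9  0.1] w 0.0004 j [ 1.11  0.57 -1.23  1.87  0.59  1.13  1.05]
now [ 0.4895 -0.15    0.1729] -0.18 rows 1 travel [-0.0047  0.0229  0.0025] twist 0.0016 tot 0.005
```

View pics/s19c.png

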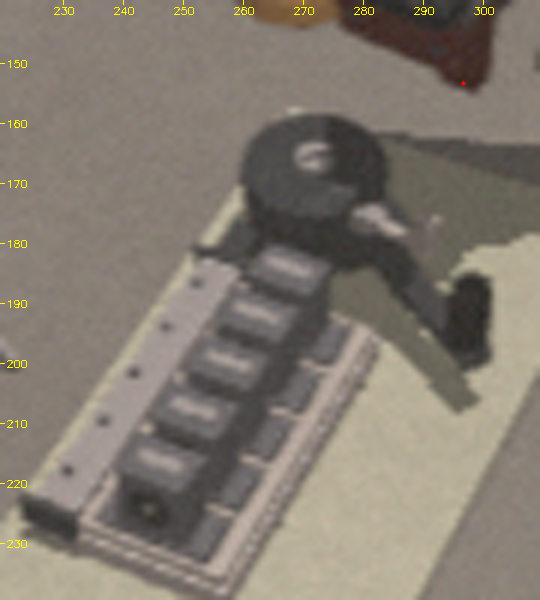

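View pics/t19c.png

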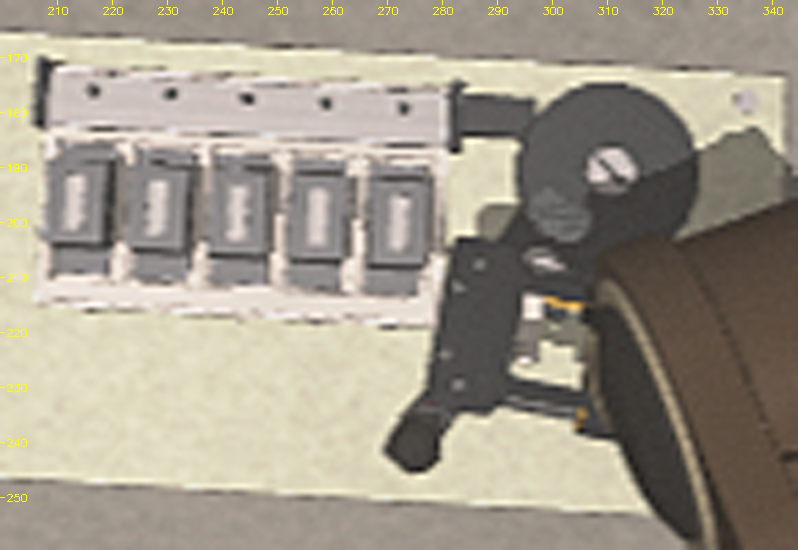

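Run:
```python
from h import *
for k,uv in((5,(213.7,196.3)),(4,(228.7,197.4)),(3,(243.2,198.3)),(2,(257.7,199)),(1,(272.3,200))):
    b=np.array([.558,.021])+.038*(k-3)*np.array([.0514,.9987]); print(k,back('top',uv,.09)[:2].round(4),b.round(4))
```

```text
5 [0.5618 0.0963] [0.5619 0.0969]
4 [0.5591 0.0576] [0.56  0.059]
3 [0.557  0.0202] [0.558 0.021]
2 [ 0.5553 -0.0171] [ 0.556 -0.017]
1 [ 0.5529 -0.0547] [ 0.5541 -0.0549]
```

All five are in line, each within about 1.5 mm of its bay. Now I'll descend beside the tab on its counter-clockwise side.

Call:
play_rows(
  commands=[
    {"fingers":-1,"travel":[-0.003,0.02,0.0015],"twist":0},
    {"fingers":-1,"travel":[0,0.028,0],"twist":0},
    {"fingers":-1,"travel":[0,0.025,0],"twist":0},
    {"fingers":-1,"travel":[0,0.013,0],"twist":0},
    {"fingers":-1,"travel":[0,0,0],"twist":0},
    {"fingers":-1,"travel":[0,0,0],"twist":0},
  ],
)

```text
time: 33.32
eef_pos: [0.486, -0.1455, 0.0874]
eef_rot: [-1.566, 0.143, -0.142]
contact_force: [-0.1, 0.2, 0.5]
gripper_width: 0.0005
```

Run:
```python
from h import *
say()
q,b=tabpt(-.58,.45,-.0185); go((*q,.086),b+np.pi,3)
q2,b2=tabpt(-.58,-.45,-.0185); go((*q2,.086),b2+np.pi,9,frm=((*q,.086),b+np.pi))
```

```text
t 33.32 [ 0.486  -0.1455  0.0874] th -0.182 F [-0.1  0.2  0.5] w 0.0005 j [ 1.02  0.66 -1.12  1.97  0.72  0.99  0.94]
now [ 0.486  -0.1455  0.0874] -0.182 rows 3 travel [-0.0002  0.0005  0.0047] twist -0.0001 tot 0.014
now [ 0.4881 -0.1314  0.086 ] 6.102 rows 9 travel [-0.0016  0.      0.0041] twist 0.1 tot 0.038
```

Call:
play_rows(
  commands=[
    {"fingers":-1,"travel":[0,0.0005,0.0047],"twist":0},
    {"fingers":-1,"travel":[0,0.0005,0.0047],"twist":0},
    {"fingers":-1,"travel":[0,0,0.0047],"twist":0},
    {"fingers":-1,"travel":[-0.0016,0,0.0041],"twist":0.1},
    {"fingers":-1,"travel":[-0.0016,0,0.0041],"twist":0.1},
    {"fingers":-1,"travel":[-0.0016,0,0.0041],"twist":0.1},
    {"fingers":-1,"travel":[-0.0016,0,0.0041],"twist":0.1},
    {"fingers":-1,"travel":[-0.0016,0,0.0041],"twist":0.1},
  ],
)

```text
time: 33.98
eef_pos: [0.4891, -0.1108, 0.0868]
eef_rot: [-1.504, 0.537, -0.539]
contact_force: [0.2, -2.3, 0.2]
gripper_width: 0.0003
```

Call:
play_rows(
  commands=[
    {"fingers":-1,"travel":[-0.0016,0,0.0041],"twist":0.1},
    {"fingers":-1,"travel":[-0.0016,0,0.0041],"twist":0.1},
    {"fingers":-1,"travel":[-0.0016,0,0.0041],"twist":0.1},
    {"fingers":-1,"travel":[-0.0016,0,0.0041],"twist":0.1},
    {"fingers":-1,"travel":[0,0,0.002],"twist":0},
    {"fingers":-1,"travel":[0,0,0.002],"twist":0},
    {"fingers":-1,"travel":[0,0,0],"twist":0},
  ],
)

```text
time: 34.57
eef_pos: [0.4999, -0.0923, 0.0863]
eef_rot: [-1.403, 0.839, -0.839]
contact_force: [-3.7, -0.3, 1.4]
gripper_width: 0.0004
```

Run:
```python
from h import *
say()
q,b=tabpt(-.58,-.45,-.0185); go((*q,.086),b+np.pi,1)
```

```text
t 34.57 [ 0.4999 -0.0923  0.0863] th -1.078 F [-3.7 -0.3  1.4] w 0.0004 j [ 0.78  0.55 -0.91  1.97  0.56  0.89  0.07]
now [ 0.4999 -0.0923  0.0863] -1.078 rows 1 travel [-0.0007  0.0003 -0.0044] twist 0.0037 tot 0.004
```

Call:
play_rows(
  commands=[
    {"fingers":-1,"travel":[0,0,0.002],"twist":0},
    {"fingers":-1,"travel":[0,0,0.002],"twist":0},
    {"fingers":-1,"travel":[0,0,0],"twist":0},
  ],
)

```text
time: 34.82
eef_pos: [0.5024, -0.0911, 0.0857]
eef_rot: [-1.404, 0.843, -0.839]
contact_force: [-6.3, -1.2, 3.8]
gripper_width: 0.0004
```

Call:
play_rows(
  commands=[
    {"fingers":-1,"travel":[0,0,0.002],"twist":0},
    {"fingers":-1,"travel":[0,0,0],"twist":0},
  ],
)

```text
time: 34.98
eef_pos: [0.5026, -0.091, 0.0854]
eef_rot: [-1.406, 0.845, -0.839]
contact_force: [-11.5, -2.5, 7.5]
gripper_width: 0.0004
```

Stop reached. Back off, rise, and look.

Call:
play_rows(
  commands=[
    {"fingers":-1,"travel":[0,0,-0.014],"twist":0},
    {"fingers":-1,"travel":[0,-0.03,0],"twist":0},
    {"fingers":-1,"travel":[0,-0.04,0],"twist":0},
    {"fingers":-1,"travel":[0,0,0],"twist":0},
  ],
)

```text
time: 35.32
eef_pos: [0.4971, -0.0958, 0.1618]
eef_rot: [-1.398, 0.833, -0.847]
contact_force: [1.9, -0.4, 1.4]
gripper_width: 0.0006
```

Run:
```python
from h import *
say(); h=np.pi+YAW-.58; q=AX+.16*np.array([np.cos(h),np.sin(h)]); print(q)
go((*q,.16),h+np.pi,5)
s=snap('side','s20');crop(s,220,140,320,240,6,'s20c',marks=[proj('side',[*tabpt(-.59,-.45,0)[0],.098]),proj('side',[*q,.111])])
```

```text
t 35.32 [ 0.4971 -0.0958  0.1618] th -1.08 F [ 1.9 -0.4  1.4] w 0.0006 j [ 0.88  0.45 -0.99  1.91  0.44  1.01  0.18]
[ 0.44844769 -0.06025593]
now [ 0.4971 -0.0958  0.1618] -1.08 rows 5 travel [-0.0117  0.0004 -0.0032] twist -0.0897 tot 0.06
```

View pics/s20c.png

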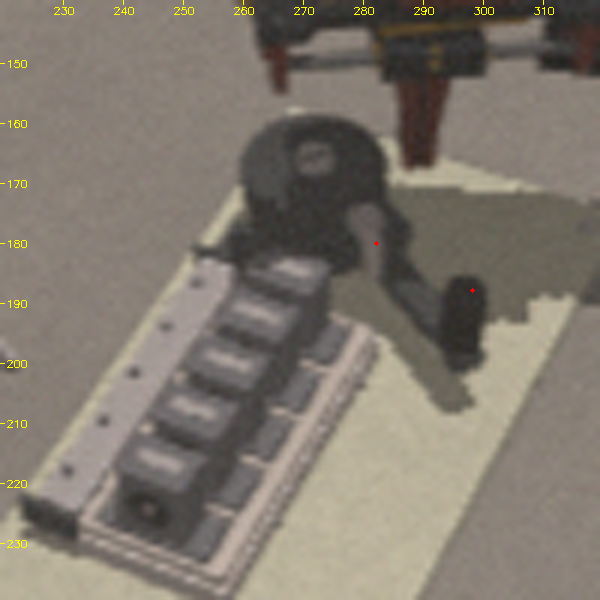

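The tab is at about (282,181), on the locking side. Now to the knob.

Call:
play_rows(
  commands=[
    {"fingers":-0.05,"travel":[-0.0117,0,-0.0032],"twist":-0.09},
    {"fingers":-0.05,"travel":[-0.0117,0,-0.0032],"twist":-0.09},
    {"fingers":-0.05,"travel":[-0.0117,0,-0.0032],"twist":-0.09},
    {"fingers":-0.05,"travel":[-0.0117,0,-0.0032],"twist":-0.09},
    {"fingers":-0.05,"travel":[-0.0117,0,-0.0032],"twist":-0.09},
    {"fingers":-0.05,"travel":[0,0,0],"twist":0},
    {"fingers":-0.05,"travel":[0,0,0],"twist":0},
    {"fingers":-0.05,"travel":[0,0,0],"twist":0},
  ],
)

```text
time: 36.03
eef_pos: [0.4453, -0.0614, 0.1559]
eef_rot: [-1.512, 0.496, -0.497]
contact_force: [0.7, -0.8, -0.2]
gripper_width: 0.0415
```

```bash
sed -i 's/def arc(hd,n,rad=.159,z=.079):/def arc2(hd,n,rad=.160,z=.079):\n    th=np.pi+YAW+hd; q=AX+rad*np.array([np.cos(th),np.sin(th)]); go((q[0],q[1],z),th+np.pi,n)\ndef arc(hd,n,rad=.159,z=.079):/' h.py
python3 - <<'E'
from h import *
hs(); arc2(-.595,2,z=.16)
E
```

```text
t 36.03 [ 0.4453 -0.0614  0.1559] th -0.635 F [ 0.7 -0.8 -0.2] w 0.0415 j [ 0.98  0.42 -1.16  2.03  0.46  0.98  0.52]
rad 0.1619 ang -0.563
now [ 0.4453 -0.0614  0.1559] -0.635 rows 2 travel [ 0.0009 -0.0021  0.0026] twist 0.0058 tot 0.006
```

Call:
play_rows(
  commands=[
    {"fingers":-0.05,"travel":[0.001,0.017,0.0026],"twist":0.006},
    {"fingers":-0.05,"travel":[0.001,0.024,0.0026],"twist":0.006},
    {"fingers":-0.05,"travel":[0,0.024,0],"twist":0},
    {"fingers":-0.05,"travel":[0,0.012,0],"twist":0},
    {"fingers":-0.28,"travel":[0,0,0],"twist":0},
    {"fingers":-0.28,"travel":[0,0,0],"twist":0},
    {"fingers":-0.28,"travel":[0,0,0],"twist":0},
  ],
)

```text
time: 36.62
eef_pos: [0.4501, -0.0577, 0.0799]
eef_rot: [-1.511, 0.503, -0.505]
contact_force: [-0.5, -0.5, 1.5]
gripper_width: 0.0319
```

Run:
```python
from h import *
hs(); arc2(.6,12)
```

```text
t 36.62 [ 0.4501 -0.0577  0.0799] th -0.644 F [-0.5 -0.5  1.5] w 0.0319 j [ 0.84  0.53 -1.03  2.1   0.61  0.85  0.37]
rad 0.1602 ang -0.599
now [ 0.4501 -0.0577  0.0799] -0.644 rows 12 travel [ 0.0008  0.0001 -0.016 ] twist -0.0994 tot 0.181
```

Free-wheel CCW to +0.6.

Call:
play_rows(
  commands=[
    {"fingers":-0.28,"travel":[0.0008,0,-0.016],"twist":-0.0995},
    {"fingers":-0.28,"travel":[0.0008,0,-0.016],"twist":-0.0995},
    {"fingers":-0.28,"travel":[0.0008,0,-0.016],"twist":-0.0995},
    {"fingers":-0.28,"travel":[0.0008,0,-0.016],"twist":-0.0995},
    {"fingers":-0.28,"travel":[0.0008,0,-0.016],"twist":-0.0995},
    {"fingers":-0.28,"travel":[0.0008,0,-0.016],"twist":-0.0995},
  ],
)

```text
time: 37.12
eef_pos: [0.4176, -0.1476, 0.0805]
eef_rot: [-1.571, 0.031, -0.034]
contact_force: [0.2, 3.5, 0.2]
gripper_width: 0.0317
```

Run:
```python
from h import *
hs(); arc2(.605,6)
```

```text
t 37.12 [ 0.4176 -0.1476  0.0805] th -0.042 F [0.2 3.5 0.2] w 0.0317 j [ 1.16  0.6  -1.18  2.12  0.72  0.91  1.08]
rad 0.1602 ang 0.007
now [ 0.4176 -0.1476  0.0805] -0.042 rows 6 travel [ 0.0008  0.0002 -0.0159] twist -0.0992 tot 0.094
```

Call:
play_rows(
  commands=[
    {"fingers":-0.28,"travel":[0.0008,0,-0.0158],"twist":-0.0985},
    {"fingers":-0.28,"travel":[0.0008,0,-0.0158],"twist":-0.0985},
    {"fingers":-0.28,"travel":[0.0008,0,-0.0158],"twist":-0.0985},
  ],
)

```text
time: 37.37
eef_pos: [0.4221, -0.1951, 0.0803]
eef_rot: [-1.563, -0.199, 0.198]
contact_force: [0.5, 3.4, 0.8]
gripper_width: 0.0318
```

Run:
```python
from h import *
hs(); arc2(.605,3)
```

```text
t 37.37 [ 0.4221 -0.1951  0.0803] th 0.253 F [0.5 3.4 0.8] w 0.0318 j [ 1.25  0.67 -1.23  2.07  0.79  0.98  1.42]
rad 0.1607 ang 0.305
now [ 0.4221 -0.1951  0.0803] 0.253 rows 3 travel [ 0.001   0.0004 -0.016 ] twist -0.1002 tot 0.048
```

Call:
play_rows(
  commands=[
    {"fingers":-0.28,"travel":[0.0009,0,-0.0158],"twist":-0.0985},
    {"fingers":-0.28,"travel":[0.0009,0,-0.0158],"twist":-0.0985},
    {"fingers":-0.28,"travel":[0.0009,0,-0.0155],"twist":-0.0985},
    {"fingers":-0.28,"travel":[0,0,0],"twist":0},
  ],
)

```text
time: 37.7
eef_pos: [0.4415, -0.2405, 0.0798]
eef_rot: [-1.529, -0.427, 0.425]
contact_force: [-0.7, -1.0, 0.9]
gripper_width: 0.0315
```

Run:
```python
from h import *
hs(); arc2(-.605,12)
```

```text
t 37.7 [ 0.4415 -0.2405  0.0798] th 0.544 F [-0.7 -1.   0.9] w 0.0315 j [ 1.3   0.77 -1.26  1.98  0.85  1.07  1.76]
rad 0.1609 ang 0.614
now [ 0.4415 -0.2405  0.0798] 0.544 rows 12 travel [0.0007 0.0001 0.0162] twist 0.1 tot 0.184
```

Locking stroke 1, clockwise.

Call:
play_rows(
  commands=[
    {"fingers":-0.28,"travel":[0.0008,0,0.016],"twist":0.0995},
    {"fingers":-0.28,"travel":[0.0008,0,0.016],"twist":0.0995},
    {"fingers":-0.28,"travel":[0.0008,0,0.016],"twist":0.0995},
    {"fingers":-0.28,"travel":[0.0008,0,0.016],"twist":0.0995},
    {"fingers":-0.28,"travel":[0.0008,0,0.016],"twist":0.0995},
    {"fingers":-0.28,"travel":[0.0008,0,0.016],"twist":0.0995},
  ],
)

```text
time: 38.2
eef_pos: [0.4179, -0.146, 0.0801]
eef_rot: [-1.573, 0.047, -0.051]
contact_force: [3.2, -4.2, -1.9]
gripper_width: 0.0318
```

Run:
```python
from h import *
hs(); arc2(-.605,6)
```

```text
t 38.2 [ 0.4179 -0.146   0.0801] th -0.063 F [ 3.2 -4.2 -1.9] w 0.0318 j [ 1.15  0.59 -1.18  2.12  0.72  0.91  1.05]
rad 0.1599 ang -0.003
now [ 0.4179 -0.146   0.0801] -0.063 rows 6 travel [0.0007 0.0002 0.016 ] twist 0.0989 tot 0.095
```

Call:
play_rows(
  commands=[
    {"fingers":-0.28,"travel":[0.0008,0,0.016],"twist":0.099},
    {"fingers":-0.28,"travel":[0.0008,0,0.016],"twist":0.099},
    {"fingers":-0.28,"travel":[0.0008,0,0.016],"twist":0.099},
    {"fingers":-0.28,"travel":[0.0008,0,0.016],"twist":0.099},
    {"fingers":-0.28,"travel":[0.0008,0,0.016],"twist":0.099},
    {"fingers":-0.28,"travel":[0.0008,0,0.0155],"twist":0.099},
    {"fingers":-0.28,"travel":[0,0,0],"twist":0},
  ],
)

```text
time: 38.78
eef_pos: [0.4511, -0.0549, 0.0805]
eef_rot: [-1.51, 0.508, -0.514]
contact_force: [0.5, -0.0, -1.1]
gripper_width: 0.0316
```

Run:
```python
from h import *
hs(); arc2(.605,12)
s=snap('side','s21');crop(s,220,140,320,240,6,'s21c')
```

```text
t 38.78 [ 0.4511 -0.0549  0.0805] th -0.653 F [ 0.5 -0.  -1.1] w 0.0316 j [ 0.83  0.52 -1.03  2.1   0.61  0.85  0.36]
rad 0.1611 ang -0.616
now [ 0.4511 -0.0549  0.0805] -0.653 rows 12 travel [ 0.0008  0.0001 -0.0163] twist -0.1005 tot 0.184
```

View pics/s21c.png

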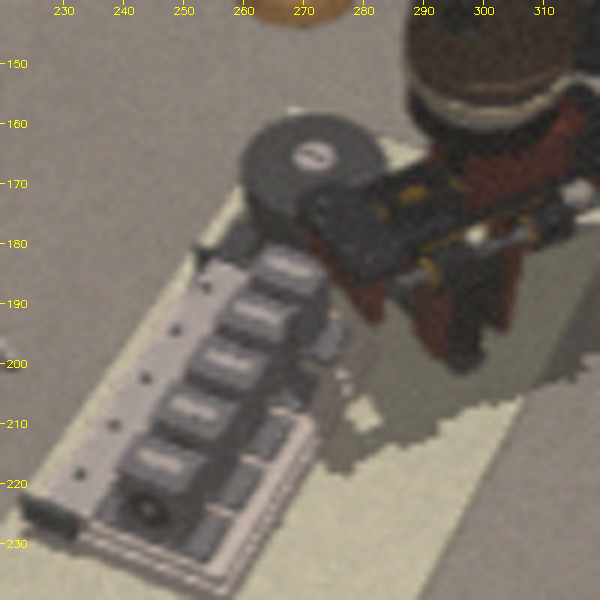

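The keeper is advancing. Return stroke.

Call:
play_rows(
  commands=[
    {"fingers":-0.28,"travel":[0.0008,0,-0.016],"twist":-0.1},
    {"fingers":-0.28,"travel":[0.0008,0,-0.016],"twist":-0.1},
    {"fingers":-0.28,"travel":[0.0008,0,-0.016],"twist":-0.1},
    {"fingers":-0.28,"travel":[0.0008,0,-0.016],"twist":-0.1},
    {"fingers":-0.28,"travel":[0.0008,0,-0.016],"twist":-0.1},
    {"fingers":-0.28,"travel":[0.0008,0,-0.016],"twist":-0.1},
  ],
)

```text
time: 39.33
eef_pos: [0.4165, -0.1463, 0.0795]
eef_rot: [-1.57, 0.031, -0.032]
contact_force: [0.7, 2.9, 1.3]
gripper_width: 0.0314
```

Run:
```python
from h import *
hs(); arc2(.605,6)
```

```text
t 39.33 [ 0.4165 -0.1463  0.0795] th -0.04 F [0.7 2.9 1.3] w 0.0314 j [ 1.15  0.6  -1.19  2.12  0.72  0.91  1.08]
rad 0.1613 ang -0.001
now [ 0.4165 -0.1463  0.0795] -0.04 rows 6 travel [ 0.0009  0.0001 -0.0162] twist -0.0989 tot 0.096
```

Call:
play_rows(
  commands=[
    {"fingers":-0.28,"travel":[0.0009,0,-0.016],"twist":-0.0985},
    {"fingers":-0.28,"travel":[0.0009,0,-0.016],"twist":-0.0985},
    {"fingers":-0.28,"travel":[0.0009,0,-0.016],"twist":-0.0985},
    {"fingers":-0.28,"travel":[0.0009,0,-0.016],"twist":-0.0985},
    {"fingers":-0.28,"travel":[0.0009,0,-0.016],"twist":-0.0985},
    {"fingers":-0.28,"travel":[0.0009,0,-0.0155],"twist":-0.0985},
    {"fingers":-0.28,"travel":[0,0,0],"twist":0},
  ],
)

```text
time: 39.92
eef_pos: [0.441, -0.24, 0.0788]
eef_rot: [-1.528, -0.428, 0.427]
contact_force: [0.4, -0.1, 0.7]
gripper_width: 0.0319
```

Run:
```python
from h import *
hs(); arc2(-.605,12)
```

```text
t 39.92 [ 0.441  -0.24    0.0788] th 0.546 F [ 0.4 -0.1  0.7] w 0.0319 j [ 1.3   0.77 -1.26  1.98  0.86  1.07  1.76]
rad 0.161 ang 0.61
now [ 0.441  -0.24    0.0788] 0.546 rows 12 travel [ 0.0008 -0.      0.0162] twist 0.1002 tot 0.183
```

Locking stroke 2.

Call:
play_rows(
  commands=[
    {"fingers":-0.28,"travel":[0.0008,0,0.016],"twist":0.0995},
    {"fingers":-0.28,"travel":[0.0008,0,0.016],"twist":0.0995},
    {"fingers":-0.28,"travel":[0.0008,0,0.016],"twist":0.0995},
    {"fingers":-0.28,"travel":[0.0008,0,0.016],"twist":0.0995},
    {"fingers":-0.28,"travel":[0.0008,0,0.016],"twist":0.0995},
    {"fingers":-0.28,"travel":[0.0008,0,0.016],"twist":0.0995},
  ],
)

```text
time: 40.42
eef_pos: [0.4178, -0.1457, 0.0795]
eef_rot: [-1.572, 0.047, -0.05]
contact_force: [2.4, -4.5, -1.5]
gripper_width: 0.0318
```

Call:
play_rows(
  commands=[
    {"fingers":-0.28,"travel":[0.0008,0,0.016],"twist":0.0995},
    {"fingers":-0.28,"travel":[0.0008,0,0.016],"twist":0.0995},
    {"fingers":-0.28,"travel":[0.0008,0,0.016],"twist":0.0995},
  ],
)

```text
time: 40.67
eef_pos: [0.4275, -0.0989, 0.0796]
eef_rot: [-1.555, 0.281, -0.284]
contact_force: [0.9, -5.2, -1.7]
gripper_width: 0.0318
```

Run:
```python
from h import *
hs(); arc2(-.605,3)
```

```text
t 40.67 [ 0.4275 -0.0989  0.0796] th -0.36 F [ 0.9 -5.2 -1.7] w 0.0318 j [ 1.    0.55 -1.11  2.13  0.66  0.87  0.7 ]
rad 0.1601 ang -0.304
now [ 0.4275 -0.0989  0.0796] -0.36 rows 3 travel [0.0008 0.0002 0.016 ] twist 0.0988 tot 0.048
```

Call:
play_rows(
  commands=[
    {"fingers":-0.28,"travel":[0.0008,0,0.016],"twist":0.0985},
    {"fingers":-0.28,"travel":[0.0008,0,0.016],"twist":0.0985},
    {"fingers":-0.28,"travel":[0.0008,0,0.0155],"twist":0.0985},
    {"fingers":-0.28,"travel":[0,0,0],"twist":0},
  ],
)

```text
time: 41.0
eef_pos: [0.4511, -0.0549, 0.0799]
eef_rot: [-1.51, 0.508, -0.512]
contact_force: [0.4, -0.6, -0.4]
gripper_width: 0.0317
```

Run:
```python
from h import *
hs(); arc2(.605,12)
s=snap('side','s22');crop(s,220,140,320,240,6,'s22c')
```

```text
t 41.0 [ 0.4511 -0.0549  0.0799] th -0.652 F [ 0.4 -0.6 -0.4] w 0.0317 j [ 0.83  0.53 -1.03  2.1   0.61  0.85  0.36]
rad 0.1612 ang -0.616
now [ 0.4511 -0.0549  0.0799] -0.652 rows 12 travel [ 0.0008  0.0001 -0.0163] twist -0.1004 tot 0.184
```

View pics/s22c.png

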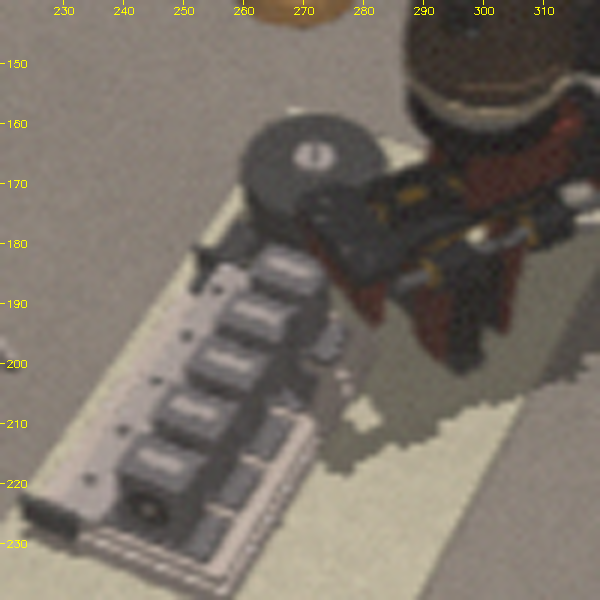

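One more stroke.

Call:
play_rows(
  commands=[
    {"fingers":-0.28,"travel":[0.0008,0,-0.016],"twist":-0.1},
    {"fingers":-0.28,"travel":[0.0008,0,-0.016],"twist":-0.1},
    {"fingers":-0.28,"travel":[0.0008,0,-0.016],"twist":-0.1},
    {"fingers":-0.28,"travel":[0.0008,0,-0.016],"twist":-0.1},
    {"fingers":-0.28,"travel":[0.0008,0,-0.016],"twist":-0.1},
    {"fingers":-0.28,"travel":[0.0008,0,-0.016],"twist":-0.1},
  ],
)

```text
time: 41.55
eef_pos: [0.4168, -0.1461, 0.0792]
eef_rot: [-1.57, 0.031, -0.031]
contact_force: [0.4, 3.2, 1.1]
gripper_width: 0.0315
```

Call:
play_rows(
  commands=[
    {"fingers":-0.28,"travel":[0.0009,0,-0.016],"twist":-0.0985},
    {"fingers":-0.28,"travel":[0.0009,0,-0.016],"twist":-0.0985},
    {"fingers":-0.28,"travel":[0.0009,0,-0.016],"twist":-0.0985},
    {"fingers":-0.28,"travel":[0.0009,0,-0.016],"twist":-0.0985},
    {"fingers":-0.28,"travel":[0.0009,0,-0.016],"twist":-0.0985},
    {"fingers":-0.28,"travel":[0.0009,0,-0.0155],"twist":-0.0985},
    {"fingers":-0.28,"travel":[0,0,0],"twist":0},
  ],
)

```text
time: 42.13
eef_pos: [0.4415, -0.2398, 0.0785]
eef_rot: [-1.527, -0.428, 0.428]
contact_force: [0.2, 0.2, 0.2]
gripper_width: 0.0317
```

Run:
```python
from h import *
hs(); arc2(-.605,12)
```

```text
t 42.13 [ 0.4415 -0.2398  0.0785] th 0.546 F [0.2 0.2 0.2] w 0.0317 j [ 1.3   0.77 -1.26  1.98  0.86  1.07  1.76]
rad 0.1605 ang 0.61
now [ 0.4415 -0.2398  0.0785] 0.546 rows 12 travel [ 0.0008 -0.      0.0162] twist 0.1002 tot 0.183
```

Locking stroke 3, in small force-watched pieces.

Call:
play_rows(
  commands=[
    {"fingers":-0.28,"travel":[0.0008,0,0.016],"twist":0.0995},
    {"fingers":-0.28,"travel":[0.0008,0,0.016],"twist":0.0995},
    {"fingers":-0.28,"travel":[0.0008,0,0.016],"twist":0.0995},
  ],
)

```text
time: 42.38
eef_pos: [0.4226, -0.1928, 0.0789]
eef_rot: [-1.563, -0.187, 0.185]
contact_force: [3.6, -3.4, -2.4]
gripper_width: 0.0317
```

Call:
play_rows(
  commands=[
    {"fingers":-0.28,"travel":[0.0004,0,0.008],"twist":0.05},
    {"fingers":-0.28,"travel":[0.0004,0,0.008],"twist":0.05},
    {"fingers":-0.28,"travel":[0.0004,0,0.008],"twist":0.05},
  ],
)

```text
time: 42.63
eef_pos: [0.419, -0.1696, 0.0791]
eef_rot: [-1.572, -0.071, 0.071]
contact_force: [0.6, -4.1, -2.0]
gripper_width: 0.0319
```

Call:
play_rows(
  commands=[
    {"fingers":-0.28,"travel":[0.0004,0,0.008],"twist":0.05},
    {"fingers":-0.28,"travel":[0.0004,0,0.008],"twist":0.05},
  ],
)

```text
time: 42.8
eef_pos: [0.4186, -0.1537, 0.0791]
eef_rot: [-1.573, 0.008, -0.008]
contact_force: [-0.2, -4.4, -0.5]
gripper_width: 0.0317
```

Call:
play_rows(
  commands=[
    {"fingers":-0.28,"travel":[0.0004,0,0.008],"twist":0.05},
    {"fingers":-0.28,"travel":[0.0004,0,0.008],"twist":0.05},
  ],
)

```text
time: 42.97
eef_pos: [0.4198, -0.1377, 0.0791]
eef_rot: [-1.571, 0.086, -0.086]
contact_force: [-0.1, -4.2, -0.1]
gripper_width: 0.0316
```

Call:
play_rows(
  commands=[
    {"fingers":-0.28,"travel":[0.0004,0,0.006],"twist":0.04},
  ],
)

```text
time: 43.05
eef_pos: [0.4207, -0.1315, 0.079]
eef_rot: [-1.569, 0.118, -0.117]
contact_force: [-0.6, -4.0, -0.2]
gripper_width: 0.0316
```

Run:
```python
from h import *
hs()
```

```text
t 43.05 [ 0.4207 -0.1315  0.079 ] th -0.15 F [-0.6 -4.  -0.2] w 0.0316 j [ 1.11  0.58 -1.16  2.12  0.7   0.9   0.95]
rad 0.1586 ang -0.095
```

Call:
play_rows(
  commands=[
    {"fingers":-0.28,"travel":[0.0001,0,0.008],"twist":0.05},
    {"fingers":-0.28,"travel":[0.0001,0,0.008],"twist":0.05},
  ],
)

```text
time: 43.22
eef_pos: [0.4238, -0.1168, 0.079]
eef_rot: [-1.565, 0.196, -0.197]
contact_force: [0.8, -9.1, -1.3]
gripper_width: 0.0315
```

Call:
play_rows(
  commands=[
    {"fingers":-0.28,"travel":[0.0001,0,0.008],"twist":0.05},
  ],
)

```text
time: 43.3
eef_pos: [0.4259, -0.1099, 0.079]
eef_rot: [-1.562, 0.236, -0.236]
contact_force: [1.3, -11.6, -0.6]
gripper_width: 0.0317
```

Run:
```python
from h import *
hs(); s=snap('side','s23');crop(s,220,140,320,240,6,'s23c')
```

```text
t 43.3 [ 0.4259 -0.1099  0.079 ] th -0.3 F [  1.3 -11.6  -0.6] w 0.0317 j [ 1.03  0.56 -1.13  2.12  0.68  0.88  0.77]
rad 0.1582 ang -0.236
```

View pics/s23c.png

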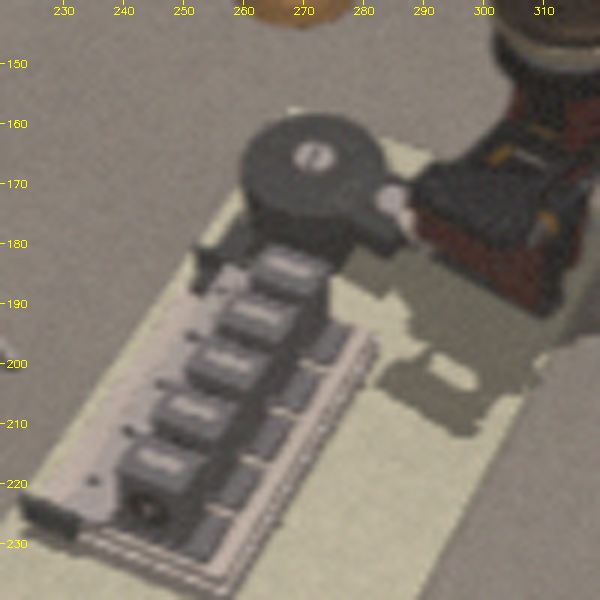

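Call:
play_rows(
  commands=[
    {"fingers":-0.28,"travel":[0,0,0.005],"twist":0.02},
    {"fingers":-0.28,"travel":[0,0,0],"twist":0},
  ],
)

```text
time: 43.52
eef_pos: [0.4271, -0.1052, 0.0791]
eef_rot: [-1.561, 0.251, -0.25]
contact_force: [-0.3, -8.7, 1.1]
gripper_width: 0.0319
```

Call:
play_rows(
  commands=[
    {"fingers":-0.28,"travel":[0.0002,0,0.006],"twist":0.037},
    {"fingers":-0.28,"travel":[0,0,0],"twist":0},
  ],
)

```text
time: 43.68
eef_pos: [0.429, -0.1002, 0.079]
eef_rot: [-1.558, 0.281, -0.28]
contact_force: [-2.9, -11.6, 3.0]
gripper_width: 0.0316
```

Call:
play_rows(
  commands=[
    {"fingers":-0.28,"travel":[0.0002,0,0.006],"twist":0.037},
    {"fingers":-0.28,"travel":[0,0,0],"twist":0},
  ],
)

```text
time: 43.85
eef_pos: [0.431, -0.0953, 0.079]
eef_rot: [-1.555, 0.311, -0.31]
contact_force: [-3.2, -12.1, 2.6]
gripper_width: 0.0317
```

Run:
```python
from h import *
hs(); t=snap('top','t24');crop(t,200,160,345,260,5.5,'t24c')
```

```text
t 43.85 [ 0.431  -0.0953  0.079 ] th -0.395 F [ -3.2 -12.1   2.6] w 0.0317 j [ 0.98  0.55 -1.1   2.12  0.66  0.87  0.66]
rad 0.1582 ang -0.334
```

View pics/t24c.png

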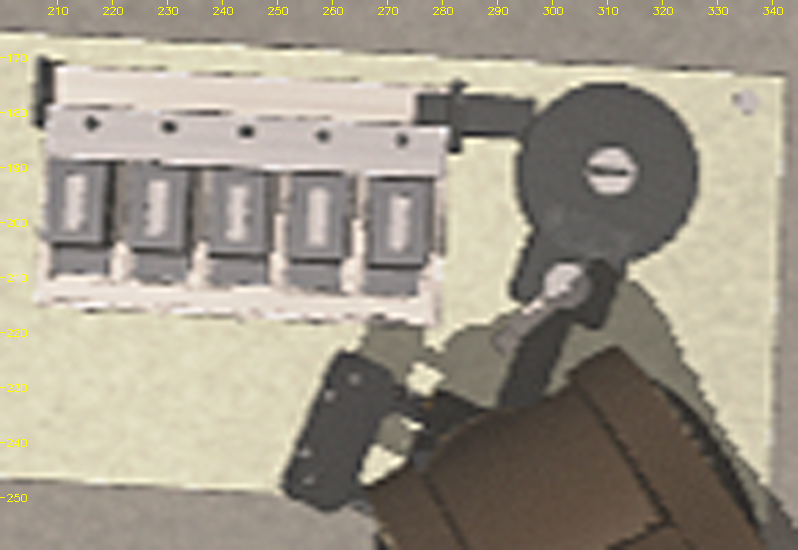

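Run:
```python
from h import *
a=cv2.imread('pics/top0.png',0);
for n in('t24','t7'):
    b=cv2.imread(f'pics/{n}.png',0); T=a[179:191,209:278].astype(np.float32)
    S=b[168:200,205:282].astype(np.float32); r=cv2.matchTemplate(S,T,cv2.TM_CCOEFF_NORMED); _,m,_,l=cv2.minMaxLoc(r)
    col=r[:,l[0]]; i=l[1]; d=.5*(col[i-1]-col[i+1])/(col[i-1]-2*col[i]+col[i+1]); print(n,m,l[0]+205-209,i+d+168-179)
```

```text
t24 0.9867048859596252 0 0.005554199
t7 0.5130822062492371 0 -6.1470184
```

The keeper matches its initial locked image to about 0.01 px. I'll release the knob and retreat.

Call:
play_rows(
  commands=[
    {"fingers":-0.28,"travel":[0,0,-0.005],"twist":0},
    {"fingers":-0.1,"travel":[0,0,-0.001],"twist":0},
    {"fingers":-0.1,"travel":[0,0,0],"twist":0},
    {"fingers":-0.1,"travel":[0,-0.02,0],"twist":0},
    {"fingers":-0.1,"travel":[0,-0.035,0],"twist":0},
    {"fingers":-0.1,"travel":[0,-0.04,0],"twist":0},
    {"fingers":-0.1,"travel":[0,-0.02,0],"twist":0},
  ],
)

```text
time: 44.48
eef_pos: [0.4307, -0.0962, 0.197]
eef_rot: [-1.549, 0.303, -0.308]
contact_force: [1.9, -0.2, -0.6]
gripper_width: 0.0398
```

Run:
```python
from h import *
hs(); p,th,_=pose(); go((.36,-.33,.24),th,10)
```

```text
t 44.48 [ 0.4307 -0.0962  0.197 ] th -0.389 F [ 1.9 -0.2 -0.6] w 0.0398 j [ 1.19  0.39 -1.31  2.    0.43  1.08  0.87]
rad 0.1581 ang -0.328
now [ 0.4307 -0.0962  0.197 ] -0.389 rows 10 travel [ 0.0023 -0.0043 -0.0243] twist -0.0 tot 0.244
```

Run:
```python
from h import *
go((.36,-.30,.24),-1.2,10)
```

```text
now [ 0.4307 -0.0962  0.197 ] -0.389 rows 10 travel [ 0.009  -0.0043 -0.0202] twist 0.0811 tot 0.216
```

Call:
play_rows(
  commands=[
    {"fingers":-0.1,"travel":[0.009,-0.0043,-0.02],"twist":0.081},
    {"fingers":-0.1,"travel":[0.009,-0.0043,-0.02],"twist":0.081},
    {"fingers":-0.1,"travel":[0.009,-0.0043,-0.02],"twist":0.081},
    {"fingers":-0.1,"travel":[0.009,-0.0043,-0.02],"twist":0.081},
  ],
)

```text
time: 44.82
eef_pos: [0.4222, -0.1848, 0.2114]
eef_rot: [-1.497, 0.561, -0.563]
contact_force: [0.0, -0.3, -1.1]
gripper_width: 0.0397
```

Run:
```python
from h import *
say()
```

```text
t 44.82 [ 0.4222 -0.1848  0.2114] th -0.718 F [ 0.  -0.3 -1.1] w 0.0397 j [ 1.31  0.37 -1.22  1.94  0.39  1.1   0.79]
```

Call:
play_rows(
  commands=[
    {"fingers":-0.1,"travel":[0.009,-0.0043,-0.02],"twist":0.081},
    {"fingers":-0.1,"travel":[0.009,-0.0043,-0.02],"twist":0.081},
    {"fingers":-0.1,"travel":[0.009,-0.0043,-0.02],"twist":0.081},
    {"fingers":-0.1,"travel":[0.009,-0.0043,-0.02],"twist":0.081},
    {"fingers":-0.1,"travel":[0.009,-0.0043,-0.02],"twist":0.081},
    {"fingers":-0.1,"travel":[0,0,0],"twist":0},
    {"fingers":-0.1,"travel":[0,0,0],"twist":0},
    {"fingers":-0.1,"travel":[0,0,0],"twist":0},
  ],
)

```text
time: 45.48
eef_pos: [0.3753, -0.2814, 0.2326]
eef_rot: [-1.391, 0.868, -0.869]
contact_force: [-0.2, 0.2, -0.7]
gripper_width: 0.0392
```

Run:
```python
from h import *
say()
t=snap('top','t25');s=snap('side','s25')
cv2.imwrite('pics/t25b.png',cv2.resize(t,(800,600),interpolation=cv2.INTER_CUBIC));crop(s,160,120,330,350,2.6,'s25c')
a=cv2.imread('pics/top0.png',0);b=cv2.cvtColor(t,cv2.COLOR_BGR2GRAY)
T=a[179:191,209:278];S=b[168:200,205:282];r=cv2.matchTemplate(S,T,cv2.TM_CCOEFF_NORMED);_,m,_,l=cv2.minMaxLoc(r);print(m,l[0]-4,l[1]-11)
```

```text
t 45.48 [ 0.3753 -0.2814  0.2326] th -1.117 F [-0.2  0.2 -0.7] w 0.0392 j [ 1.48  0.31 -1.12  1.9   0.31  1.13  0.7 ]
0.9879562854766846 0 0
```

View pics/t25b.png

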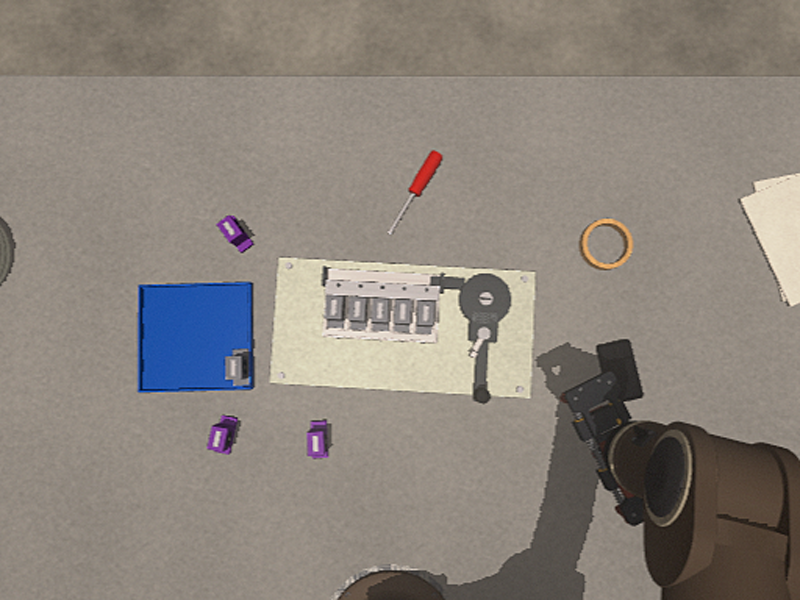

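View pics/s25c.png

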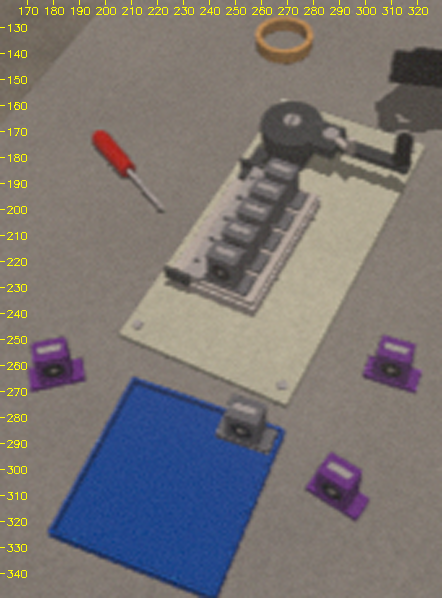

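Run:
```python
from h import *
t=cv2.imread('pics/t25.png'); crop(t,135,215,170,255,14,'t25c'); crop(t,200,170,290,225,8,'t25d')
T=np.array([.515,.349]); yaw=-.035
for uv,z in(((150,235),.064),((152,235),.03)):
    d=back('top',uv,z)[:2]-T; print(R.from_euler('z',-yaw).apply([*d,0]))
```

```text
[-0.05099542 -0.08572178  0.        ]
[-0.05194935 -0.08239654  0.        ]
```

View pics/t25c.png

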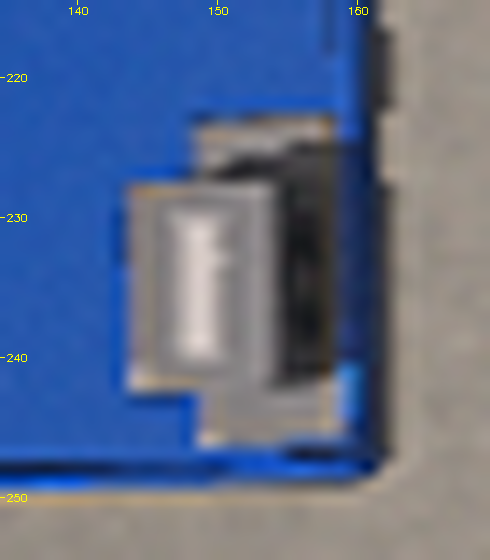

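View pics/t25d.png

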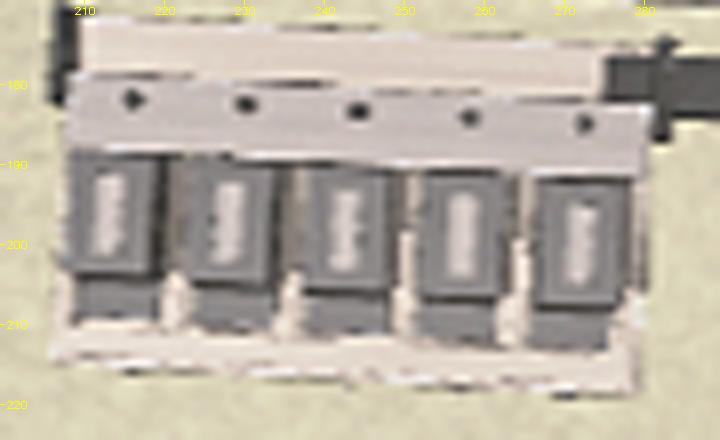

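All the checks agree, so I'm handing in.

Run:
```python
from h import *
print(manip.close_job()); say()
```

```text
the job is handed in; nothing more can be done
None
the job is handed in; nothing more can be done
```

The job is done and handed in at about 45 s of the 210 s allowed; no verdict was reported.

- **Releasing the keeper:** I flipped the pawl to its releasing side. Three strokes then drew the keeper back to its end stop: it moved about 6.1 px, roughly 16 mm, and the knob force rose to about 14 N.
- **Filling the bays:** Bays 1 and 3 were empty. I placed one spare in bay 3 and another in bay 1. Measured from the top view before locking, all five cassettes were within about 2 mm of their bay points. The three already loaded stayed where they were.
- **Locking again:** I flipped the pawl over and three more strokes brought the keeper home. The top view of the keeper matches the starting one, with no measurable offset.

**Last checks:**
- The third spare was knocked aside on its own during the run. I left it, and it stands upright in the tray corner, about 82 mm from the tray centre in y.
- The tape roll and screwdriver look unmoved in the final pictures. The mouse is partly hidden behind the gripper there, but the part I can see is where it was.
- The arm is clear of everything.

**One oddity:** at the end of the last locking stroke the handle kept creeping at about 12 N. It then swung back towards the middle when I let go, probably springiness against the end stop. The keeper was still fully home in the picture taken after I let go.

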